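# Load and lock the tea-cake press carriage

## Task

Make the small tea-cake press ready for its next pressing. Set every mould lying on the bench into a nest of the sliding carriage, with its drilled ear over the deck hole, and pin each one with a round-headed pin from the stand, pushed right down through ear and deck. Then slide the carriage along its rails to the stop at the open press head and lock it there with the T-handled pin, right down through the hole in the carriage's tail into the block below; leave spare pins in the stand and do not disturb the tea tin, the brush or the wrapped cake.

Things in the scene. Friction and masses are not known exactly. Their poses are not given: they have to be found in the camera images.
- mould1: Aluminium mould (2 or 3 present; absent: None from the start), 0.25 kg: block 50 x 50 x 40 mm high, round cavity 38 mm wide, 28 deep in its top; on its -x side a flat ear at the foot, 24 mm wide, 8 thick, 42 long, with an upright 12 mm through hole 47 mm from the block's axis. Origin: centre of the block's underside; z up, -x along the ear. Starts upright on the bench.
- mould2: Aluminium mould (2 or 3 present; absent: None from the start), 0.25 kg: block 50 x 50 x 40 mm high, round cavity 38 mm wide, 28 deep in its top; on its -x side a flat ear at the foot, 24 mm wide, 8 thick, 42 long, with an upright 12 mm through hole 47 mm from the block's axis. Origin: centre of the block's underside; z up, -x along the ear. Starts upright on the bench.
- mould3: Aluminium mould (2 or 3 present; absent: None from the start), 0.25 kg: block 50 x 50 x 40 mm high, round cavity 38 mm wide, 28 deep in its top; on its -x side a flat ear at the foot, 24 mm wide, 8 thick, 42 long, with an upright 12 mm through hole 47 mm from the block's axis. Origin: centre of the block's underside; z up, -x along the ear. Starts upright on the bench.
- eye1 (a point): Centre of the hole in the ear of mould 1, at the ear's upper face (8 mm above the mould's underside).
- eye2 (a point): Centre of the hole in the ear of mould 2, at the ear's upper face (8 mm above the mould's underside).
- eye3 (a point): Centre of the hole in the ear of mould 3, at the ear's upper face (8 mm above the mould's underside).
- pin1: Steel retaining pin (three alike), 60 g: shaft 10 mm thick, 34 mm long below the collar, last 5 mm tapered; collar 20 mm wide, 4 thick; above it a round grip 14 mm thick up to 34 mm above the collar's underside. Origin: centre of the collar's underside, where it seats; z up along the pin. Starts in the stand.
- pin2: Steel retaining pin (three alike), 60 g: shaft 10 mm thick, 34 mm long below the collar, last 5 mm tapered; collar 20 mm wide, 4 thick; above it a round grip 14 mm thick up to 34 mm above the collar's underside. Origin: centre of the collar's underside, where it seats; z up along the pin. Starts in the stand.
- pin3: Steel retaining pin (three alike), 60 g: shaft 10 mm thick, 34 mm long below the collar, last 5 mm tapered; collar 20 mm wide, 4 thick; above it a round grip 14 mm thick up to 34 mm above the collar's underside. Origin: centre of the collar's underside, where it seats; z up along the pin. Starts in the stand.
- lock_pin: Steel T-handled lock pin, 70 g: shaft 10 mm thick, 45 mm long below the collar, last 5 mm tapered; collar 20 mm wide, 4 thick; stem 12 mm thick; crossbar 12 mm thick, 46 mm long along the pin's y axis, its centre line 30 mm above the collar's underside. Origin: centre of the collar's underside; z up along the pin. Starts in the stand.
- stand: Fixed pin stand of bent steel sheet: a plate 110 x 110 mm, top 60 mm above the bench, with four through holes of 12 mm at x, y = +-27.5 mm from its centre; the four pins stand in these, any pin in any hole, collars on the plate. Origin: centre of the footprint on the bench.
- nest1 (a point): Centre of a nest on the carriage, on the deck's top 60 mm above the bench, axes of the carriage. A seated mould's origin and axes coincide with it, ear to -x (robot's side). The three nests lie 70 mm apart along y. 47 mm to -x of the centre the 12 mm thick deck has a 15 mm through hole for a pin, free space below.
- nest2 (a point): As nest1. Middle nest. Half-round bars (9 mm high at the sides, 7 at the back) and two domed 6 mm studs on the ear's side surround a seated block with 1.5 mm play and lead it in.
- nest3 (a point): As nest1. Nearest to the carriage's tail.
- carriage (a joint): Carriage position along its rails, m: 0 at the loading end, 0.200 on the stop by the press head; grows as the carriage goes along its own -y (robot's right). Starts at 0 to 0.05, about 3 N of friction, stays where left. Deck 110 x 228 mm, its robot-side edge 68 mm from the nests' row; a tail 56 mm wide reaches 218 mm to +y of nest2.
- push_knob (a point): Middle of the upright black push knob on the carriage's tail: round, 26 mm across and 36 mm high, its top 18 mm above this point; 195 mm to +y of the middle nest. The deck is 34 mm below this point.
- tail_eye (a point): Centre of the 12 mm through hole in the carriage's tail, at the deck's top (60 mm above the bench; tail 12 mm thick), 57 mm from the push knob. The lock pin's collar seats here.
- lock_hole (a point): Mouth of the 13 mm hole, 34 mm deep, in the fixed lock block between the rails, 46 mm above the bench (2 mm below the tail). It lies just under the tail's hole when the carriage is on its stop. Its x and y axes are those of the press bed.
- press: Fixed bed of the press: plate 126 x 590 mm, 12 mm high, with two rails along y; at its -y end, 245 mm from the origin, an upright press head 78 mm wide, up to 0.43 m above the bench, standing open. Origin: on the bench below the row of nests; x away from the robot, y along the rails.
- tea_tin: Bystander: round steel tea tin, 80 mm across, 120 mm high.
- brush: Bystander: wooden hand brush lying on the bench.
- wrapped_cake: Bystander: paper-wrapped tea cake, a flat disc 190 mm across, 30 mm high.
There are look-alikes about, which are no part of the job. What is shaped like the mould1 but yellow is not meant.

How it is judged:
By the outcome, as a careful person would: the job done as asked, in the order asked, and still so for the second after the job is handed in, with the robot touching nothing.
Of mould1, mould2, mould3 only 2 to 3 are there at a start; the rules pass over those that are not, and their reading is None.
At some moment in a run one of mould1, mould2, mould3 may be knocked a few centimetres aside while the robot is not near it.
It also fails if it takes over 210 s, if anything falls off the work surface, if the arm or the gripper's body presses on something with over 40 N, if the wrist force passes 120 N, or if a joint passes its speed limit or range.

## Robot

A 6-joint arm with a two-finger parallel gripper is mounted at the origin on the work surface. World frame = base frame: x ahead of the robot, y to its left, z up, the work surface at z = 0. Lengths are in m, angles in rad, forces in N, time in s.
With the tool pointing down it reaches from about 0.325 to 0.9 m from the base axis. Payload 6.1 kg.
Tool frame: the origin (TCP) lies on the centre line of the jaws, within the pads' length; the fingertips stand 22 mm ahead of it and the grasp point (between the pads) lies 3 mm ahead of it; z points along the fingers, y is the direction in which the jaws open and shut (so a half turn about z gives the same grasp; the last joint's range is limited). The gripper opens to 85 mm and grips with 20 to 120 N. Pads are 22 mm wide; open, the fingers measure 114 mm over their backs; the gripper's body (76 mm by 85 mm) begins 54 mm behind the grasp point. The pads swing forward as they close: fully open they stand 13 mm farther back than shut.
Start: joints at [1.018, 0.22, 1.526, -0, 1.395, -0.126], TCP at [0.259, 0.569, 0.225] pointing down, gripper open.
Joint ranges: [-2.98, 2.98], [-0.91, 2.08], [0.09, 2.57], [-1.24, 4.39], [0.2, 2.65], [-2.68, 2.68]. Speed limits (rad/s): [2.57, 2.57, 3.01, 3.14, 3.14, 3.14].

## Interface

Orientations are given as a unit quaternion [w, x, y, z].
In Python, from plant import bot gives the robot as it stands.
- The arm moves only by the tool step_arm, never from a script. Its argument "plan" is a list of rows, each an object with "xyz": the shift along the tool's x, y, z normalised to -1 to 1, where 1 is 0.06 m, a list of three; "rotation": the turn, a rotation vector about the tool's x, y, z normalised to -1 to 1, where 1 is 0.12 rad, a list of three; "claw": the finger opening in mm, from 0 to 85.4. A call has 1 to 5 rows; each row shifts and turns the pose as measured when the row begins, along the tool's axes as they then stand; what a row does not reach is not made up. A row lasts 1/8 s, in which the tool goes at most 62.5 mm and 10.7 degrees, less where a joint would pass 70% of its speed; a pose out of reach is approached as far as the arm can. A call with a number of a shift or a turn outside -1 to 1 is refused whole. A call with a gripper value outside its range is refused whole. The fingers move at their own pace and stop on an object; the grip force is fixed at half the most. Time passes only in rows, so rows that do not move let the fingers close. It gives the time, the measured TCP pose, the force and the opening at its end, in the units of the state.
- bot.sense(): the state, without advancing time (a new reading comes with each control period).
- bot.snapshot(name): name is "side" or "top" or "wrist"; returns a dict with "img" (480x640x3 uint8, red, green, blue), "range_z" (480x640 float32, m along the optical axis (not along the pixel's ray), 0 where there is no reading), "intrinsics" (3x3 intrinsics, pixels), "distortion" ([k1, k2, p1, p2, k3] as OpenCV has them; the pictures are not rectified), "extrinsics" (4x4, takes a point from camera to world coordinates); the wrist camera has in their place "T_tool_cam" (4x4, takes a point from camera to tool coordinates, whose origin is the TCP and whose axes are the flange's). Camera axes: x right, y down, z forward; pixel columns grow to the right and rows downward; lengths in m; the calibration is good to about 2 mm. A picture is of the moment at which its call begins: read the wrist's pose just before it.
- bot.hand_in(): hands the job in, once; it reports no verdict.
The state is a dict: "clock": time; "joint_positions": joint angles; "qd": joint speeds; "joint_torque": joint torques, N m; "eef_pos": TCP position; "ee_rot": TCP orientation; "contact_force": force on the tool from outside, world axes, zero at the start; "torque": the same for the moment, N m; "gripper_width": finger opening in m.
Only numpy, scipy, OpenCV 4.12 (cv2) and the standard library are available. Lean on these libraries where they do the work, as an engineer would, in place of code of your own. Each camera call takes 0.05 s, during which the arm holds its last target.

## Working session

There is one attempt and no reset: what is moved stays moved. The work goes in short steps, Python scripts to look and compute and a tool call to move; the robot and the scene stay as the last step left them, time stands still between calls to the robot, and variables do not carry over. Pictures are saved under pics/ and viewed, and the job is handed in when it is done.

Besides the shell and the picture viewer there is one more tool, called as name([rows], argument=value, ...), one row to a line, values as JSON. step_arm: Moves the arm, as the interface text tells. Scaled input: -1 to 1 covers 0.06 m each way for a shift and 0.12 rad each way for a turn. Its arguments: {"type":"object","properties":{"plan":{"type":"array"}},"required":["plan"]}

```bash
ls; mkdir -p pics; cat > h.py <<'E'
import numpy as np,cv2
from plant import bot
def snap(n,f=None):
    s=bot.sense(); d=bot.snapshot(n)
    if 'extrinsics' not in d:
        from scipy.spatial.transform import Rotation as R
        w,x,y,z=s['ee_rot'];T=np.eye(4);T[:3,:3]=R.from_quat([x,y,z,w]).as_matrix();T[:3,3]=s['eef_pos']
        d['extrinsics']=T@d['T_tool_cam']
    if f: cv2.imwrite('pics/'+f+'.png',d['img'][:,:,::-1])
    return d
def rays(d,px):
    px=np.array(px,float).reshape(-1,1,2)
    u=cv2.undistortPoints(px,np.array(d['intrinsics']),np.array(d['distortion'])).reshape(-1,2)
    E=np.array(d['extrinsics']);v=np.c_[u,np.ones(len(u))]@E[:3,:3].T
    return E[:3,3],v
def plane(d,px,z):
    o,v=rays(d,px); return o+v*((z-o[2])/v[:,2])[:,None]
def cloud(d):
    h,w=d['range_z'].shape
    g=np.stack(np.meshgrid(np.arange(w),np.arange(h)),-1).reshape(-1,2)
    o,v=rays(d,g)
    # v has camera z =1
    return (o+v*d['range_z'].reshape(-1,1)).reshape(h,w,3)
def proj(d,P):
    E=np.linalg.inv(np.array(d['extrinsics']))
    r=cv2.Rodrigues(E[:3,:3])[0]
    return cv2.projectPoints(np.array(P,float).reshape(-1,1,3),r,E[:3,3],np.array(d['intrinsics']),np.array(d['distortion']))[0].reshape(-1,2)
E
python3 - <<'E'
from h import *
for n in ['top','side','wrist']:
    d=snap(n,n+'0'); print(n,np.round(d['extrinsics'],3).tolist(),np.round(d['intrinsics'],1).tolist(),d['distortion'])
print(bot.sense())
E
```

```text
pics
top [[-0.017, -0.993, 0.117, 0.34], [-1.0, 0.017, -0.001, -0.003], [-0.002, -0.117, -0.993, 1.564], [0.0, 0.0, 0.0, 1.0]] [[587.1, 0.0, 318.6], [0.0, 587.1, 237.8], [0.0, 0.0, 1.0]] [0.06466041 0.         0.         0.         0.        ]
side [[-0.971, -0.147, 0.187, 0.239], [-0.237, 0.525, -0.817, 1.114], [0.021, -0.838, -0.545, 0.843], [0.0, 0.0, 0.0, 1.0]] [[592.1, 0.0, 310.3], [0.0, 592.1, 251.0], [0.0, 0.0, 1.0]] [-0.15501301  0.          0.          0.          0.        ]
wrist [[0.414, 0.877, 0.244, 0.197], [0.91, -0.398, -0.114, 0.596], [-0.003, 0.269, -0.963, 0.373], [0.0, 0.0, 0.0, 1.0]] [[368.3, 0.0, 319.4], [0.0, 368.3, 237.0], [0.0, 0.0, 1.0]] [-0.0721571  0.         0.         0.         0.       ]
{'clock': 0.15, 'joint_positions': array([ 1.01793888e+00,  2.21073074e-01,  1.52734407e+00,  1.50466381e-05,
        1.39469329e+00, -1.26105246e-01]), 'qd': array([-0.00170376, -0.00187874, -0.00357022,  0.00039826,  0.00102462,
        0.00085532]), 'joint_torque': array([ 1.75198595e-03, -4.97485864e+01, -3.89904177e+01, -7.08907237e-05,
        7.12100387e-03, -5.12622103e-05]), 'eef_pos': array([0.2584502 , 0.5685417 , 0.22403538]), 'ee_rot': array([-2.59691975e-04,  2.11761868e-01,  9.77320999e-01, -7.13111447e-04]), 'contact_force': array([0.05687783, 0.75586829, 0.65229817]), 'torque': array([ 0.03591599,  0.01289623, -0.01857453]), 'gripper_width': 0.08584764663723418}
```

View pics/top0.png

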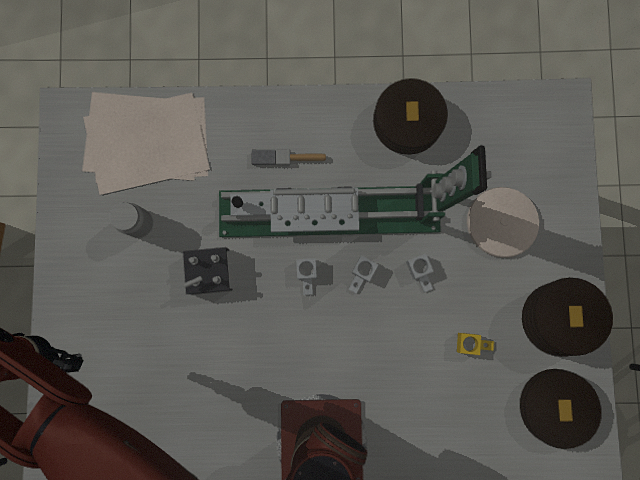

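View pics/side0.png

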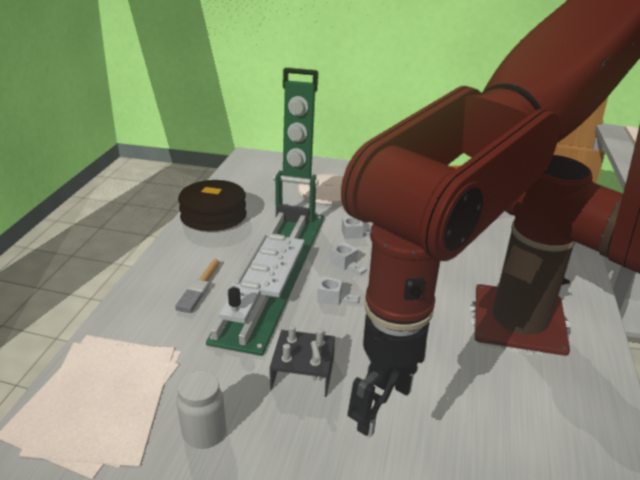

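View pics/wrist0.png

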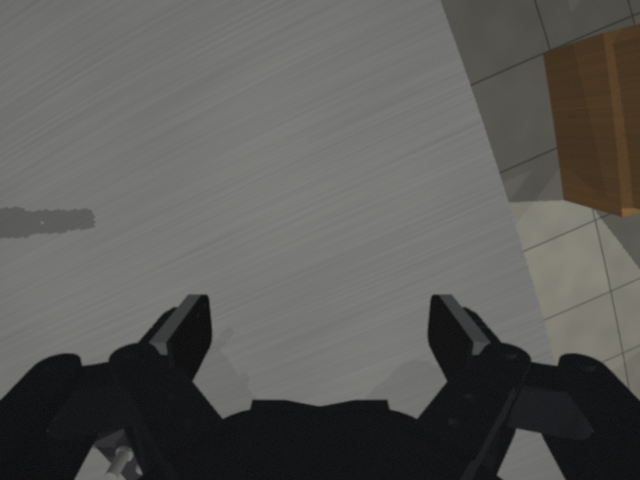

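The top view shows three grey moulds at about (307,270), (364,272) and (422,268), and a yellow look-alike at (470,345) that I will leave alone. The stand is at (206,272), the carriage deck at (315,210), the push knob at (237,202) and the press head at (440,195). I'll enlarge the moulds and the stand next.

```bash
python3 - <<'E'
from h import *
im=cv2.imread('pics/top0.png')
cv2.imwrite('pics/c1.png',cv2.resize(im[240:305,275:445],None,fx=4.5,fy=4.5,interpolation=cv2.INTER_CUBIC))
cv2.imwrite('pics/c2.png',cv2.resize(im[180:305,175:365],None,fx=4.2,fy=4.2,interpolation=cv2.INTER_CUBIC))
E
```

```text
(no output)
```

View pics/c1.png

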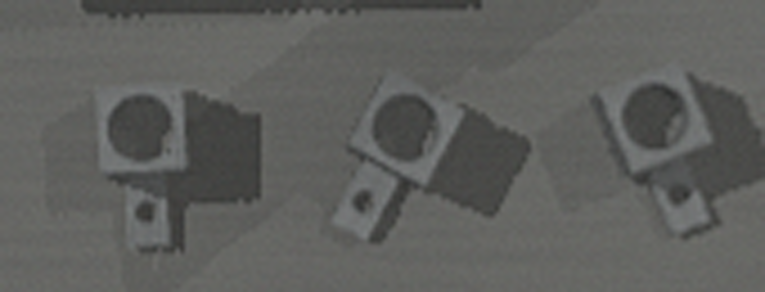

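View pics/c2.png

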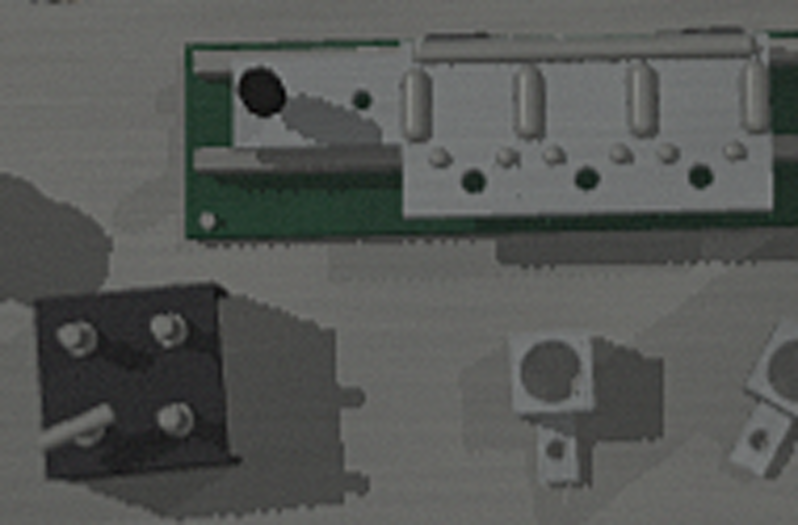

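The crop confirms three grey moulds, each with its ear hole in view: crop (146,212), (363,201) and (680,194). The yellow one differs only in colour and is not meant. The T-pin stands in the lower-left stand hole.

```bash
python3 - <<'E'
from h import *
d=snap('top')
c1=lambda l:np.array(l)/4.5+[275,240]
c2=lambda l:np.array(l)/4.2+[175,180]
cav=plane(d,c1([(141,127),(405,127),(655,117)]),.04)
eye=plane(d,c1([(146,212),(363,201),(680,194)]),.008)
print('cav',cav.round(4).tolist());print('eye',eye.round(4).tolist(),np.linalg.norm((cav-eye)[:,:2],axis=1))
dv=(cav-eye)[:,:2];print('yaw deg',np.degrees(np.arctan2(dv[:,1],dv[:,0])))
h=plane(d,c2([(474,181),(587,178),(701,177)]),.06);print('deck holes',h.round(4).tolist())
print('tail',plane(d,c2([(362,101)]),.06),'knob',plane(d,c2([(262,90)]),.112))
print('pins',plane(d,c2([(80,334),(170,325),(176,416)]),.094).round(4).tolist())
print('T bar ends',plane(d,c2([(42,440),(110,410)]),.094).round(4).tolist())
print('stand corners',plane(d,c2([(38,300),(215,286),(232,462),(46,478)]),.06).round(4).tolist())
C=cloud(d)
for p in c1([(110,165),(150,240)]): print(C[int(p[1]),int(p[0])])
for p in c2([(440,195),(237,60)]): print(C[int(p[1]),int(p[0])])
print(np.round(bot.snapshot('wrist')['T_tool_cam'],4).tolist())
E
```

```text
cav [[0.4406, 0.0299, 0.04], [0.438, -0.1223, 0.04], [0.4413, -0.2663, 0.04]]
eye [[0.3928, 0.0284, 0.008], [0.397, -0.099, 0.008], [0.3981, -0.2846, 0.008]] [0.04785053 0.04711611 0.04697341]
yaw deg [  1.81346795 -29.63548456  23.00609441]
deck holes [[0.5569, 0.0755, 0.06], [0.5576, 0.0059, 0.06], [0.5569, -0.0643, 0.06]]
tail [[0.60801056 0.14411461 0.06      ]] knob [[0.60638079 0.19854708 0.112     ]]
pins [[0.4639, 0.3094, 0.094], [0.4683, 0.256, 0.094], [0.4141, 0.2522, 0.094]]
T bar ends [[0.4014, 0.3312, 0.094], [0.4184, 0.2913, 0.094]]
stand corners [[0.4881, 0.3423, 0.06], [0.4948, 0.2346, 0.06], [0.3873, 0.2241, 0.06], [0.3798, 0.3363, 0.06]]
[0.42079626 0.04925927 0.03946461]
[0.37739784 0.02727945 0.00315874]
[0.54980576 0.09854471 0.05940295]
[0.63512328 0.22174734 0.06328954]
[[-0.0003, -0.9631, -0.2693, 0.0679], [1.0, 0.0, -0.0013, -0.0005], [0.0012, -0.2693, 0.9631, -0.1492], [0.0, 0.0, 0.0, 1.0]]
```

```bash
cat > mv.py <<'E'
import sys
from h import *
from scipy.spatial.transform import Rotation as R
def q2r(q): return R.from_quat([q[1],q[2],q[3],q[0]])
def rdown(yaw):
    c,s=np.cos(yaw),np.sin(yaw); return R.from_matrix(np.array([[c,s,0],[s,-c,0],[0,0,-1]]))
def plan(x,y,z,yaw,vmax=1.0,n=None):
    s=bot.sense();p=np.array(s['eef_pos']);r=q2r(s['ee_rot']);t=np.array([x,y,z]);rt=rdown(np.radians(yaw))
    rv=(r.inv()*rt).as_rotvec(); dd=t-p
    k=n or int(np.ceil(max(np.linalg.norm(dd)/.06/vmax*1.0,np.linalg.norm(rv)/.12,1)))
    print('from',p.round(4),'yaw',round(float(np.degrees(np.arctan2(r.as_matrix()[1,0],r.as_matrix()[0,0]))),2),'k',k,'F',np.round(s['contact_force'],1),'w',round(float(s['gripper_width'])*1000,1),'t',round(s['clock'],2))
    for i in range(k):
        ri=r*R.from_rotvec(rv*i/k)
        print((ri.inv().apply(dd/k)/.06).round(2).tolist(),(rv/k/.12).round(2).tolist())
if __name__=='__main__':
    a=[float(v) for v in sys.argv[1:]]
    plan(*a[:4],*(a[4:5]))
E
python3 mv.py .4406 .0299 .2 91.8
```

```text
from [0.2586 0.5687 0.2244] yaw 155.54 k 10 F [ 0.4 -0.4  0.1] w 84.9 t 0.25
[-0.65, -0.69, 0.04] [-0.0, 0.0, 0.93]
[-0.72, -0.62, 0.04] [-0.0, 0.0, 0.93]
[-0.78, -0.53, 0.04] [-0.0, 0.0, 0.93]
[-0.84, -0.44, 0.04] [-0.0, 0.0, 0.93]
[-0.88, -0.35, 0.04] [-0.0, 0.0, 0.93]
[-0.92, -0.25, 0.04] [-0.0, 0.0, 0.93]
[-0.94, -0.14, 0.04] [-0.0, 0.0, 0.93]
[-0.95, -0.04, 0.04] [-0.0, 0.0, 0.93]
[-0.95, 0.07, 0.04] [-0.0, 0.0, 0.93]
[-0.93, 0.17, 0.04] [-0.0, 0.0, 0.93]
```

step_arm([
  {"xyz": [-0.65, -0.69, 0.04], "rotation": [0, 0, 0.93], "claw": 85},
  {"xyz": [-0.72, -0.62, 0.04], "rotation": [0, 0, 0.93], "claw": 85},
  {"xyz": [-0.78, -0.53, 0.04], "rotation": [0, 0, 0.93], "claw": 85},
  {"xyz": [-0.84, -0.44, 0.04], "rotation": [0, 0, 0.93], "claw": 85},
  {"xyz": [-0.88, -0.35, 0.04], "rotation": [0, 0, 0.93], "claw": 85},
])

```text
clock: 0.88
eef_pos: [0.3485, 0.2944, 0.211]
ee_rot: [0.0, 0.477, 0.879, -0.0]
contact_force: [0.5, 0.7, 0.2]
gripper_width: 0.0847
```

step_arm([
  {"xyz": [-0.92, -0.25, 0.04], "rotation": [0, 0, 0.93], "claw": 85},
  {"xyz": [-0.94, -0.14, 0.04], "rotation": [0, 0, 0.93], "claw": 85},
  {"xyz": [-0.95, -0.04, 0.04], "rotation": [0, 0, 0.93], "claw": 85},
  {"xyz": [-0.95, 0.07, 0.04], "rotation": [0, 0, 0.93], "claw": 85},
  {"xyz": [-0.93, 0.17, 0.04], "rotation": [0, 0, 0.93], "claw": 85},
])

```text
clock: 1.5
eef_pos: [0.4358, 0.0136, 0.2003]
ee_rot: [0.002, 0.707, 0.707, 0.002]
contact_force: [1.2, 0.2, 0.6]
gripper_width: 0.0848
```

```bash
python3 mv.py .4406 .0299 .2 91.8; python3 - <<'E'
from h import *
d=snap('wrist','w1')
E
```

```text
from [0.4358 0.0136 0.2003] yaw 89.98 k 1 F [1.2 0.2 0.6] w 84.8 t 1.5
[0.27, 0.08, 0.0] [0.05, 0.0, -0.26]
```

View pics/w1.png

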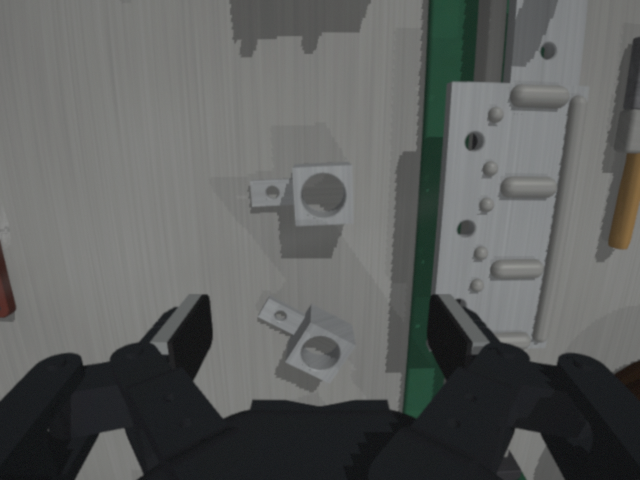

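The wrist view shows mould A's cavity at (323,195) and its ear hole at (272,192). Deck holes are at (474,141) and (466,228).

```bash
cat > circ.py <<'E'
from h import *
def dark(d,px,r=14):
    """centroid of dark/other blob (hole) near px via Otsu in a window"""
    g=cv2.cvtColor(d['img'],cv2.COLOR_RGB2GRAY);x,y=[int(round(v)) for v in px]
    w=g[y-r:y+r+1,x-r:x+r+1];t,m=cv2.threshold(cv2.GaussianBlur(w,(3,3),0),0,255,cv2.THRESH_BINARY_INV|cv2.THRESH_OTSU)
    n,l,s,c=cv2.connectedComponentsWithStats(m)
    k=min(range(1,n),key=lambda i:np.hypot(*(c[i]-r))-0.02*s[i,4]); return c[k]+[x-r,y-r],s[k]
E
python3 - <<'E'
from circ import *
d=snap('wrist')
for n,p,z,r in [('eyeA',(272,192),.008,12),('h3',(474,141),.06,14),('h2',(466,228),.06,14),('tail',(548,50),.06,12)]:
    c,s=dark(d,p,r);print(n,c.round(1),s[2:],plane(d,[c],z).round(4))
# block top corners
q=[(292,167),(351,163),(353,223),(296,225)]
P=plane(d,q,.04);print(P.round(4).tolist(),P.mean(0)); print('cav',plane(d,[(323.5,194)],.04))
E
```

```text
eyeA [275.5 197.9] [ 25  25 237] [[0.3976 0.0166 0.008 ]]
h3 [471.9 132.4] [ 19  13 215] [[0.5563 0.0754 0.06  ]]
h2 [464.5 219.5] [ 18  13 208] [[0.5567 0.0064 0.06  ]]
tail [545.4  41.5] [ 16   9 121] [[0.608  0.1426 0.06  ]]
[[0.416, 0.0479, 0.04], [0.4649, 0.0507, 0.04], [0.4673, -0.0005, 0.04], [0.418, -0.0018, 0.04]] [0.44154952 0.02404506 0.04      ]
cav [[0.4419595 0.0249621 0.04     ]]
```

```bash
python3 - <<'E'
from circ import *
d=snap('wrist','w2');print(bot.sense()['eef_pos'])
im=cv2.imread('pics/w2.png')
cv2.imwrite('pics/w2c.png',cv2.resize(im[120:300,240:420],None,fx=3.3,fy=3.3,interpolation=cv2.INTER_CUBIC))
E
```

```text
[0.43576117 0.01299407 0.19992559]
```

View pics/w2c.png

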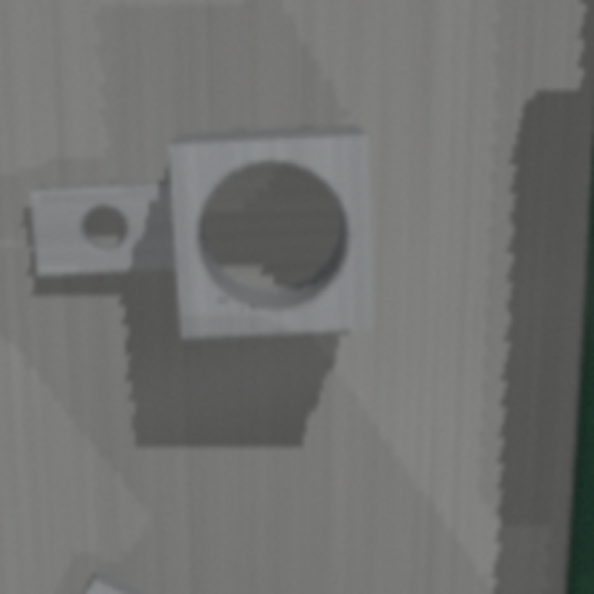

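```bash
python3 - <<'E'
from circ import *
d=snap('wrist')
P=plane(d,np.array([(170,145),(367,133),(374,328),(181,338),(273,235)])/3.3+[240,120],.04);print(P.round(4).tolist(),P[:4].mean(0))
print(plane(d,np.array([(105,227)])/3.3+[240,120],.008))
E
python3 mv.py .4406 .0299 .06 91.8
```

```text
[[0.4134, 0.0567, 0.04], [0.4628, 0.0596, 0.04], [0.4656, 0.0095, 0.04], [0.4152, 0.007, 0.04], [0.4392, 0.0339, 0.04]] [0.4392412  0.03320423 0.04      ]
[[0.39232772 0.03154344 0.008     ]]
from [0.4354 0.0146 0.1999] yaw 90.06 k 3 F [0.9 0.4 0.6] w 85.0 t 1.7
[0.08, 0.03, 0.78] [0.01, -0.0, -0.08]
[0.08, 0.03, 0.78] [0.01, -0.0, -0.08]
[0.08, 0.03, 0.78] [0.01, -0.0, -0.08]
```

```bash
python3 mv.py .4395 .032 .036 92.3
```

```text
from [0.4354 0.0146 0.1999] yaw 90.06 k 3 F [0.9 0.4 0.6] w 85.0 t 1.7
[0.1, 0.02, 0.91] [0.01, -0.0, -0.11]
[0.1, 0.02, 0.91] [0.01, -0.0, -0.11]
[0.1, 0.02, 0.91] [0.01, -0.0, -0.11]
```

step_arm([
  {"xyz": [0.1, 0.02, 0.6], "rotation": [0.01, 0, -0.11], "claw": 85},
  {"xyz": [0.1, 0.02, 0.6], "rotation": [0.01, 0, -0.11], "claw": 85},
  {"xyz": [0.1, 0.02, 0.6], "rotation": [0.01, 0, -0.11], "claw": 85},
  {"xyz": [0, 0, 0.5], "rotation": [0, 0, 0], "claw": 85},
  {"xyz": [0, 0, 0], "rotation": [0, 0, 0], "claw": 85},
])

```text
clock: 2.33
eef_pos: [0.4385, 0.0411, 0.0598]
ee_rot: [0.0, 0.687, 0.727, 0.002]
contact_force: [0.4, 0.6, -0.3]
gripper_width: 0.0849
```

```bash
python3 mv.py .4395 .032 .036 92.3; python3 - <<'E'
from h import *
d=snap('wrist','w3')
E
```

```text
from [0.4385 0.0411 0.0598] yaw 93.24 k 1 F [ 0.4  0.6 -0.3] w 84.9 t 2.33
[-0.15, 0.01, 0.4] [0.03, -0.02, 0.14]
```

View pics/w3.png

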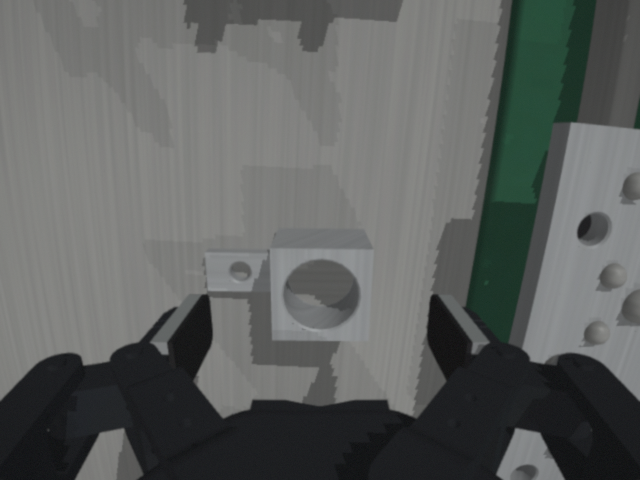

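```bash
python3 - <<'E'
from h import *
print(bot.sense()['eef_pos'])
d=snap('wrist','w4')
P=plane(d,np.array([(271,249),(373,249),(368,340),(274,341),(321.5,293)]),.04);print(P.round(4).tolist(),P[:4].mean(0))
print(plane(d,[(240,272)],.008))
E
```

```text
[0.43982101 0.04095364 0.06124278]
[[0.4156, 0.0535, 0.04], [0.4651, 0.0561, 0.04], [0.4674, 0.006, 0.04], [0.4181, 0.0028, 0.04], [0.4414, 0.0316, 0.04]] [0.44156872 0.02961522 0.04      ]
[[0.39400012 0.0279963  0.008     ]]
```

View pics/w4.png

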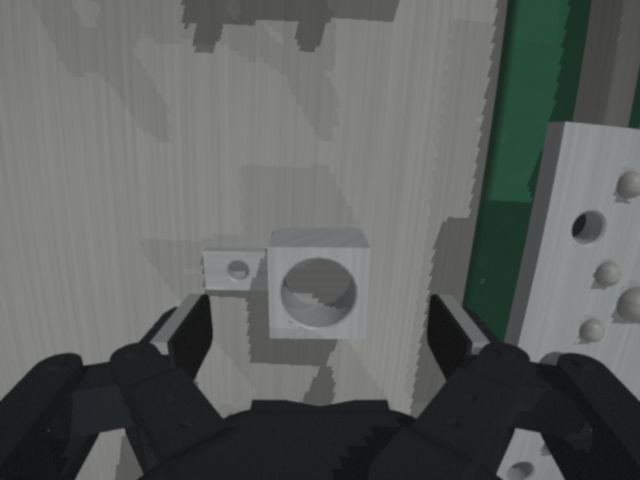

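```bash
python3 mv.py .4402 .0305 .035 92.5
```

```text
from [0.4412 0.0404 0.0625] yaw 93.19 k 1 F [0.  0.2 1.6] w 85.3 t 2.42
[-0.16, -0.03, 0.46] [0.07, -0.01, 0.1]
```

step_arm([
  {"xyz": [-0.16, -0.03, 0.2], "rotation": [0, 0, 0.1], "claw": 85},
  {"xyz": [0, 0, 0.2], "rotation": [0, 0, 0], "claw": 85},
  {"xyz": [0, 0, 0], "rotation": [0, 0, 0], "claw": 85},
])

```text
clock: 2.8
eef_pos: [0.4427, 0.0302, 0.0402]
ee_rot: [0.005, 0.691, 0.722, 0.005]
contact_force: [-0.9, 0.6, -0.2]
gripper_width: 0.0852
```

```bash
python3 mv.py .4402 .0305 .035 92.5
```

```text
from [0.4427 0.0302 0.0402] yaw 92.5 k 1 F [-0.9  0.6 -0.2] w 85.2 t 2.8
[0.01, -0.04, 0.09] [0.12, -0.0, 0.0]
```

step_arm([
  {"xyz": [0.01, -0.03, 0.08], "rotation": [0.1, 0, 0], "claw": 70},
  {"xyz": [0, 0, 0], "rotation": [0, 0, 0], "claw": 40},
  {"xyz": [0, 0, 0], "rotation": [0, 0, 0], "claw": 40},
  {"xyz": [0, 0, 0], "rotation": [0, 0, 0], "claw": 40},
  {"xyz": [0, 0, 0], "rotation": [0, 0, 0], "claw": 40},
])

```text
clock: 3.42
eef_pos: [0.4416, 0.0305, 0.0357]
ee_rot: [0.001, 0.692, 0.722, 0.001]
contact_force: [-0.6, 0.7, 0.5]
gripper_width: 0.0399
```

```bash
python3 mv.py .4402 .0305 .18 92.5; python3 - <<'E'
from h import *
snap('wrist','w5')
E
```

```text
from [0.4416 0.0305 0.0357] yaw 92.47 k 3 F [-0.6  0.7  0.5] w 39.9 t 3.42
[0.0, -0.01, -0.8] [0.01, -0.0, -0.0]
[0.0, -0.01, -0.8] [0.01, -0.0, -0.0]
[0.0, -0.01, -0.8] [0.01, -0.0, -0.0]
```

View pics/w5.png

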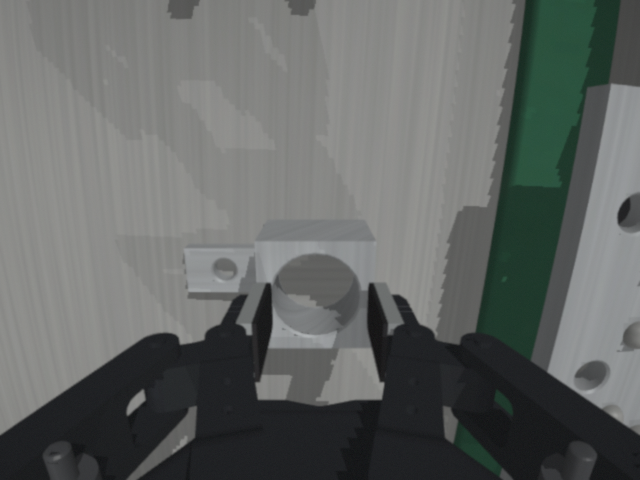

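```bash
python3 - <<'E'
from h import *
s=bot.sense();print(s['eef_pos'],s['gripper_width'])
d=bot.snapshot('wrist');T=np.array(d['T_tool_cam']);d['extrinsics']=T
for z in (-.02,0,.003,.022): print(z,proj(d,[[-.011,-.02,z],[.011,-.02,z],[.011,.02,z],[0,0,z]]).round(0).tolist())
C=cloud(d)
print('tool pts')
for p in [(250,350),(260,330),(262,300),(378,300),(385,330),(315,335),(265,240)]: print(p,C[p[1],p[0]].round(4))
E
```

```text
[0.44158284 0.03051484 0.03571094] 0.04006228632913823
-0.02 [[269.0, 340.0], [267.0, 289.0], [372.0, 289.0], [320.0, 315.0]]
0 [[275.0, 316.0], [273.0, 270.0], [366.0, 270.0], [320.0, 293.0]]
0.003 [[276.0, 313.0], [274.0, 267.0], [365.0, 267.0], [320.0, 291.0]]
0.022 [[280.0, 295.0], [279.0, 254.0], [360.0, 254.0], [320.0, 275.0]]
tool pts
(250, 350) [ 0.0037 -0.0215 -0.0502]
(260, 330) [ 0.0032 -0.0204 -0.0373]
(262, 300) [ 0.0105 -0.0206 -0.0288]
(378, 300) [ 0.01    0.0211 -0.0279]
(385, 330) [ 0.0081  0.0207 -0.0459]
(315, 335) [-0.0182 -0.002  -0.0043]
(265, 240) [ 0.0254 -0.0226 -0.0031]
```

```bash
python3 - <<'E'
from h import *
d=snap('side','s5')
im=d['img'][:,:,::-1]
cv2.imwrite('pics/s5c.png',cv2.resize(im[180:380,280:480],None,fx=3,fy=3,interpolation=cv2.INTER_CUBIC))
d=snap('wrist')
cv2.imwrite('pics/w5c.png',cv2.resize(d['img'][200:400,220:420,::-1],None,fx=3,fy=3,interpolation=cv2.INTER_CUBIC))
E
```

```text
(no output)
```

View pics/s5c.png

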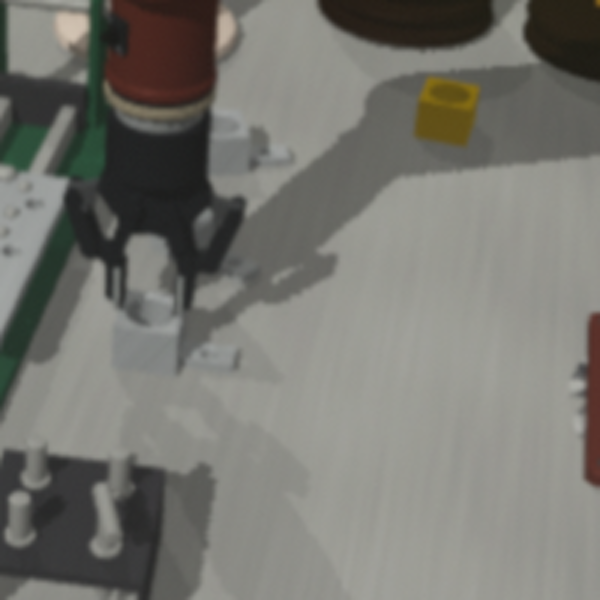

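View pics/w5c.png

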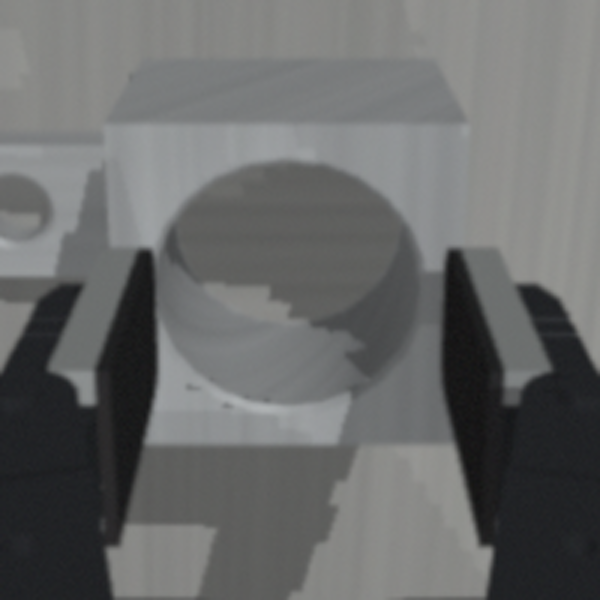

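```bash
python3 - <<'E'
from h import *
d=bot.snapshot('wrist');d['extrinsics']=np.array(d['T_tool_cam'])
C=cloud(d)
for c in (255,260,264,267,269,271,273,367,369,372,376):
    print(c,[tuple((C[r,c]*1000).round(0).astype(int)) for r in range(278,300,3)])
print(bot.sense()['joint_positions'])
E
```

```text
255 [(np.int64(-3), np.int64(-33), np.int64(26)), (np.int64(-6), np.int64(-34), np.int64(29)), (np.int64(10), np.int64(-26), np.int64(-14)), (np.int64(10), np.int64(-25), np.int64(-17)), (np.int64(10), np.int64(-25), np.int64(-20)), (np.int64(11), np.int64(-24), np.int64(-24)), (np.int64(11), np.int64(-24), np.int64(-26)), (np.int64(10), np.int64(-23), np.int64(-28))]
260 [(np.int64(9), np.int64(-25), np.int64(-5)), (np.int64(7), np.int64(-25), np.int64(-4)), (np.int64(10), np.int64(-24), np.int64(-14)), (np.int64(11), np.int64(-23), np.int64(-18)), (np.int64(11), np.int64(-23), np.int64(-20)), (np.int64(11), np.int64(-22), np.int64(-23)), (np.int64(10), np.int64(-22), np.int64(-25)), (np.int64(10), np.int64(-22), np.int64(-27))]
264 [(np.int64(9), np.int64(-23), np.int64(-5)), (np.int64(8), np.int64(-24), np.int64(-4)), (np.int64(10), np.int64(-22), np.int64(-14)), (np.int64(11), np.int64(-21), np.int64(-18)), (np.int64(10), np.int64(-21), np.int64(-20)), (np.int64(11), np.int64(-21), np.int64(-23)), (np.int64(11), np.int64(-20), np.int64(-26)), (np.int64(10), np.int64(-20), np.int6
[... 2275 characters left out ...]
 np.int64(-15)), (np.int64(11), np.int64(20), np.int64(-18)), (np.int64(10), np.int64(20), np.int64(-19)), (np.int64(9), np.int64(20), np.int64(-20)), (np.int64(8), np.int64(20), np.int64(-20)), (np.int64(7), np.int64(20), np.int64(-20))]
376 [(np.int64(-7), np.int64(31), np.int64(36)), (np.int64(-9), np.int64(30), np.int64(35)), (np.int64(10), np.int64(22), np.int64(-14)), (np.int64(11), np.int64(22), np.int64(-17)), (np.int64(11), np.int64(21), np.int64(-20)), (np.int64(11), np.int64(21), np.int64(-24)), (np.int64(11), np.int64(21), np.int64(-26)), (np.int64(11), np.int64(20), np.int64(-28))]
[-1.09966382e-01  1.78088797e-02  2.13937399e+00  6.08332421e-04
  9.81636621e-01 -1.53389786e-01]
```

```bash
python3 - <<'E'
from h import *
d=bot.snapshot('wrist');d['extrinsics']=np.array(d['T_tool_cam'])
for z in (-.04,-.035,-.03,-.025,-.02,-.015,0,.01): print(z,proj(d,[[.011,-.0425,z],[.011,.0425,z]]).round(0).tolist())
E
```

```text
-0.04 [[191.0, 313.0], [448.0, 313.0]]
-0.035 [[196.0, 306.0], [443.0, 306.0]]
-0.03 [[200.0, 300.0], [439.0, 300.0]]
-0.025 [[205.0, 294.0], [435.0, 294.0]]
-0.02 [[208.0, 288.0], [431.0, 288.0]]
-0.015 [[212.0, 283.0], [427.0, 283.0]]
0 [[222.0, 270.0], [417.0, 270.0]]
0.01 [[227.0, 262.0], [412.0, 262.0]]
```

The fingers closed above the block. By the wrist depth, the fingertips are about 13 mm behind the reported TCP at a 40 mm opening, and 26 mm behind when fully open. The task text puts them 22 mm ahead. I'll use the measured value, reopen and go deeper.

step_arm([
  {"xyz": [0, 0, 0], "rotation": [0, 0, 0], "claw": 85},
  {"xyz": [0, 0, 0], "rotation": [0, 0, 0], "claw": 85},
  {"xyz": [0, 0, 0], "rotation": [0, 0, 0], "claw": 85},
])

```text
clock: 4.1
eef_pos: [0.4415, 0.0305, 0.0356]
ee_rot: [0.001, 0.692, 0.722, 0.001]
contact_force: [0.7, 0.4, 0.0]
gripper_width: 0.085
```

```bash
python3 mv.py .4402 .0305 .0 92.5; python3 - <<'E'
from h import *
d=snap('wrist','w6')
E
```

```text
from [0.4415 0.0305 0.0356] yaw 92.47 k 1 F [0.7 0.4 0. ] w 85.0 t 4.1
[0.0, -0.02, 0.59] [0.02, -0.0, -0.01]
```

View pics/w6.png

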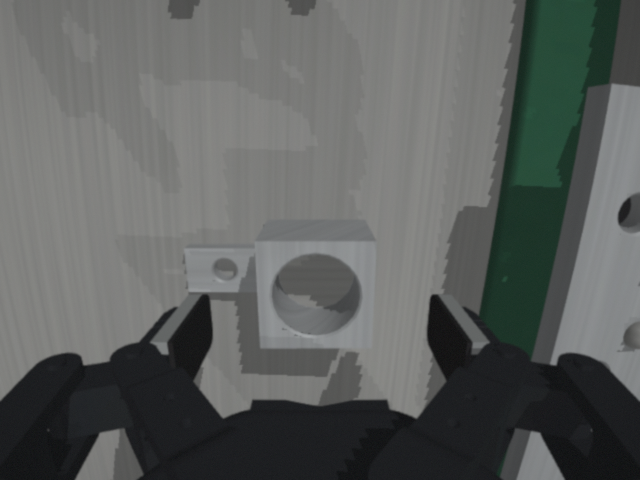

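```bash
python3 - <<'E'
from h import *
d=snap('wrist')
P=plane(d,np.array([(255.5,241),(375.5,240.5),(373,347.5),(260,348.5)]),.04);print(P.round(4).tolist(),P.mean(0).round(4),bot.sense()['eef_pos'])
v=(P[1]+P[2]-P[0]-P[3]);print(np.degrees(np.arctan2(v[1],v[0])))
E
python3 mv.py .4402 .0305 .0 92.5
```

```text
[[0.4141, 0.0547, 0.04], [0.4633, 0.0569, 0.04], [0.4666, 0.0069, 0.04], [0.4158, 0.0042, 0.04]] [0.44   0.0307 0.04  ] [0.4414598  0.03047865 0.03560297]
2.813234350111774
from [0.4415 0.0305 0.0356] yaw 92.46 k 1 F [ 1.1 -0.1  0.4] w 84.9 t 4.2
[0.0, -0.02, 0.59] [0.02, -0.0, -0.01]
```

step_arm([
  {"xyz": [0, -0.02, 0.3], "rotation": [0.02, 0, 0], "claw": 85},
  {"xyz": [0, 0, 0.27], "rotation": [0, 0, 0], "claw": 85},
  {"xyz": [0, 0, 0], "rotation": [0, 0, 0], "claw": 85},
])

```text
clock: 4.58
eef_pos: [0.4409, 0.0304, 0.0011]
ee_rot: [0.001, 0.692, 0.722, 0.001]
contact_force: [0.2, 0.4, 0.1]
gripper_width: 0.0854
```

step_arm([
  {"xyz": [0, 0, 0], "rotation": [0, 0, 0], "claw": 40},
  {"xyz": [0, 0, 0], "rotation": [0, 0, 0], "claw": 40},
  {"xyz": [0, 0, 0], "rotation": [0, 0, 0], "claw": 40},
  {"xyz": [0, 0, 0], "rotation": [0, 0, 0], "claw": 40},
])

```text
clock: 5.08
eef_pos: [0.4418, 0.0303, 0.0027]
ee_rot: [0.001, 0.692, 0.722, 0.001]
contact_force: [-0.7, -0.0, -1.6]
gripper_width: 0.0491
```

```bash
python3 mv.py .4415 .0305 .115 92.5; sed -i 's/^if __name/def _():pass\nif __name/' mv.py
```

```text
from [0.4418 0.0303 0.0027] yaw 92.47 k 2 F [-0.7 -0.  -1.6] w 49.1 t 5.08
[0.0, 0.0, -0.94] [0.01, 0.0, -0.0]
[0.0, -0.0, -0.94] [0.01, 0.0, -0.0]
```

step_arm([
  {"xyz": [0, 0, -0.5], "rotation": [0, 0, 0], "claw": 40},
  {"xyz": [0, 0, -0.7], "rotation": [0, 0, 0], "claw": 40},
  {"xyz": [0, 0, -0.7], "rotation": [0, 0, 0], "claw": 40},
])

```text
clock: 5.45
eef_pos: [0.4369, 0.0308, 0.115]
ee_rot: [-0.003, 0.692, 0.722, -0.002]
contact_force: [0.1, -0.1, -2.7]
gripper_width: 0.0491
```

```bash
python3 mv.py .6037 .0755 .11 90 .6
```

```text
from [0.4369 0.0308 0.115 ] yaw 92.46 k 5 F [ 0.1 -0.1 -2.7] w 49.1 t 5.45
[0.13, 0.56, 0.01] [-0.01, -0.0, 0.07]
[0.13, 0.56, 0.01] [-0.01, -0.0, 0.07]
[0.13, 0.56, 0.01] [-0.01, -0.0, 0.07]
[0.14, 0.56, 0.02] [-0.01, -0.0, 0.07]
[0.14, 0.56, 0.02] [-0.01, -0.0, 0.07]
```

step_arm([
  {"xyz": [0.13, 0.56, 0], "rotation": [0, 0, 0.07], "claw": 40},
  {"xyz": [0.13, 0.56, 0], "rotation": [0, 0, 0.07], "claw": 40},
  {"xyz": [0.13, 0.56, 0], "rotation": [0, 0, 0.07], "claw": 40},
  {"xyz": [0.14, 0.56, 0], "rotation": [0, 0, 0.07], "claw": 40},
  {"xyz": [0.14, 0.4, 0], "rotation": [0, 0, 0.07], "claw": 40},
])

```text
clock: 6.08
eef_pos: [0.6003, 0.0758, 0.1197]
ee_rot: [0.001, 0.708, 0.707, 0.001]
contact_force: [-0.2, 0.4, -2.1]
gripper_width: 0.0492
```

step_arm([
  {"xyz": [0, 0, 0], "rotation": [0, 0, 0], "claw": 40},
])

```text
clock: 6.2
eef_pos: [0.6012, 0.0762, 0.1191]
ee_rot: [0.001, 0.707, 0.707, 0.001]
contact_force: [0.1, -0.4, -1.7]
gripper_width: 0.0491
```

```bash
python3 mv.py .6037 .0755 .11 90 .6;python3 - <<'E'
from h import *
d=snap('wrist','w7')
E
python3 mv.py .6037 .0755 .11 90 .6
```

```text
from [0.6012 0.0762 0.1191] yaw 89.96 k 1 F [ 0.1 -0.4 -1.7] w 49.1 t 6.2
[-0.01, 0.04, 0.15] [0.01, 0.0, -0.01]
from [0.6    0.076  0.1188] yaw 89.96 k 1 F [-0.7 -0.2 -3.1] w 49.0 t 6.25
[-0.01, 0.06, 0.15] [0.0, 0.0, -0.01]
```

View pics/w7.png

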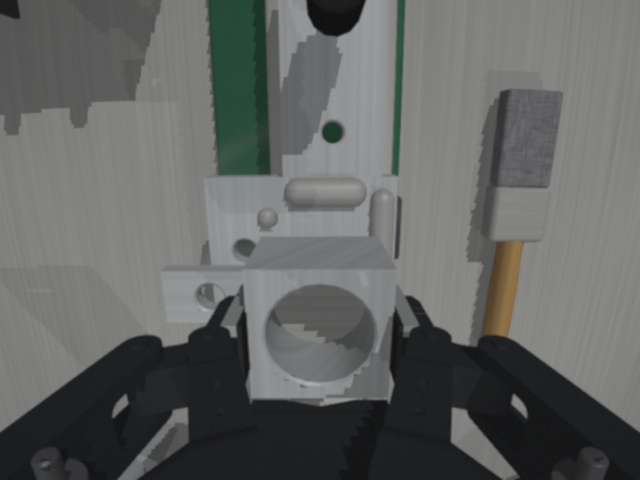

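```bash
python3 - <<'E'
from circ import *
d=snap('wrist')
s=bot.sense();z0=s['eef_pos'][2]-.0025;print(s['eef_pos'])
c,st=dark(d,(211,295),18);print('ear',c,st,plane(d,[c,(211,296)],z0+.008).round(4).tolist())
c,st=dark(d,(333,131),14);print('tail',c,plane(d,[c],.06).round(4))
print('deckhole',plane(d,[(245,247)],.06).round(4), 'deck edge',plane(d,[(205,180),(209,260)],.06).round(4).tolist(),'deck far end',plane(d,[(206,178),(282,177)],.06).round(4).tolist())
P=plane(d,[(243,269),(395,267),(387,398),(251,400)],z0+.04);print(P.round(4).tolist(),P.mean(0).round(4))
v=(P[1]+P[2]-P[0]-P[3]);print(np.degrees(np.arctan2(v[1],v[0])))
im=d['img'][160:320,160:420,::-1];cv2.imwrite('pics/w7c.png',cv2.resize(im,None,fx=3,fy=3,interpolation=cv2.INTER_CUBIC))
E
```

```text
[0.59935225 0.07578353 0.11871647]
ear [210.13740458 292.16793893] [ 13   7   9  18 131] [[0.5534, 0.0789, 0.1242], [0.5536, 0.0771, 0.1242]]
tail [334.37994723 131.26912929] [[0.6082 0.1452 0.06  ]]
deckhole [[0.5559 0.0792 0.06  ]] deck edge [[0.5352, 0.1189, 0.06], [0.5336, 0.071, 0.06]] deck far end [[0.5359, 0.12, 0.06], [0.579, 0.1203, 0.06]]
[[0.5753, 0.1015, 0.1562], [0.6245, 0.1022, 0.1562], [0.6247, 0.051, 0.1562], [0.5749, 0.0502, 0.1562]] [0.5998 0.0762 0.1562]
0.8618613630307124
```

View pics/w7c.png

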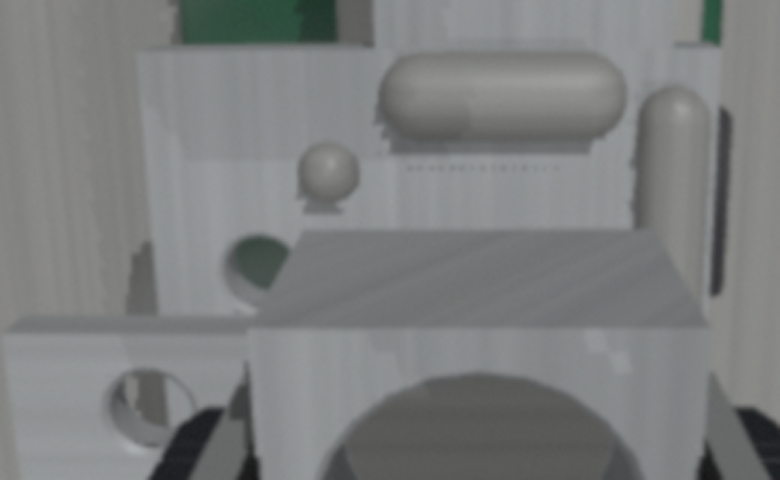

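```bash
python3 - <<'E'
from circ import *
d=snap('top'); d['img']=cv2.imread('pics/top0.png')[:,:,::-1].copy()
c2=lambda l:np.array(l)/4.2+[175,180]
h=[]
for p in c2([(474,181),(587,178),(701,177)]):
    c,s=dark(d,p,5);h.append(c)
c,s=dark(d,c2([(362,101)])[0],5);h.append(c)
H=plane(d,h,.06);print(H.round(4).tolist());print('yaw',np.degrees(np.arctan2(-(H[0]-H[2])[0],(H[0]-H[2])[1])))
# bed edge by green mask lower edge
im=d['img'].astype(int);m=(im[:,:,1]>im[:,:,0]+15)&(im[:,:,1]>im[:,:,2]+8)
pts=[]
for x in range(222,415,2):
    r=np.where(m[215:245,x])[0]
    if len(r): pts.append((x,215+r.max()+.5))
P=plane(d,pts,.012)
for it in range(3):
    k=np.polyfit(P[:,1],P[:,0],1);e=P[:,0]-np.polyval(k,P[:,1]);P=P[abs(e)<2*e.std()+1e-4]
print('bed edge slope deg',-np.degrees(np.arctan(k[0])),k,len(P), 'bed centre x at y0',k[1]+.063)
# deck edge
g=cv2.cvtColor(d['img'],cv2.COLOR_RGB2GRAY)
pts=[]
for x in range(275,357,2):
    col=m[222:240,x]; r=np.where(col)[0]
    if len(r): pts.append((x,222+r.min()-.5))
P=plane(d,pts,.06);k=np.polyfit(P[:,1],P[:,0],1);print('deck edge',-np.degrees(np.arctan(k[0])),np.polyval(k,[.076,.006,-.064])+.068)
E
```

```text
[[0.5579, 0.0767, 0.06], [0.5581, 0.0069, 0.06], [0.5583, -0.0629, 0.06], [0.604, 0.1483, 0.06]]
yaw 0.16151078651280815
bed edge slope deg 0.24080398327328678 [-0.00420285  0.53360009] 57 bed centre x at y0 0.5966000896643431
deck edge 0.08713944538801296 [0.60141524 0.6015217  0.60162816]
```

step_arm([
  {"xyz": [0.01, 0.07, 0.25], "rotation": [0, 0, 0], "claw": 40},
  {"xyz": [0, 0, 0.25], "rotation": [0, 0, 0], "claw": 40},
  {"xyz": [0, 0, 0], "rotation": [0, 0, 0], "claw": 40},
])

```text
clock: 6.72
eef_pos: [0.6012, 0.0757, 0.0859]
ee_rot: [-0.001, 0.708, 0.707, -0.001]
contact_force: [0.6, 0.3, -3.2]
gripper_width: 0.0494
```

```bash
python3 mv.py .604 .0763 .0625 90 ;python3 - <<'E'
from circ import *
d=snap('wrist')
s=bot.sense();print(s['eef_pos'])
im=d['img'][150:350,140:440,::-1];cv2.imwrite('pics/w8c.png',cv2.resize(im,None,fx=2.6,fy=2.6,interpolation=cv2.INTER_CUBIC))
E
```

```text
from [0.6012 0.0757 0.0859] yaw 89.9 k 1 F [ 0.6  0.3 -3.2] w 49.4 t 6.72
[0.01, 0.05, 0.39] [-0.02, 0.0, -0.01]
[0.60178896 0.07569531 0.08675917]
```

View pics/w8c.png

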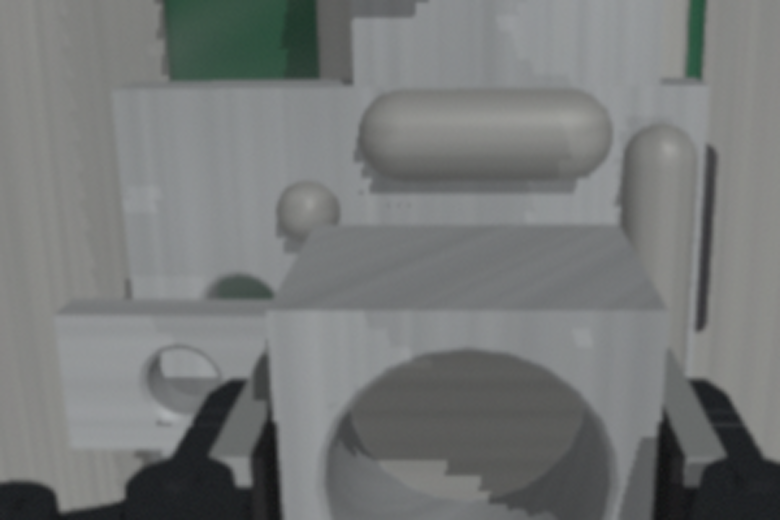

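step_arm([
  {"xyz": [0.01, 0.04, 0.1], "rotation": [0, 0, 0], "claw": 40},
  {"xyz": [0, 0, 0.1], "rotation": [0, 0, 0], "claw": 40},
  {"xyz": [0, 0, 0.1], "rotation": [0, 0, 0], "claw": 40},
])

```text
clock: 7.15
eef_pos: [0.6054, 0.0763, 0.069]
ee_rot: [0.001, 0.708, 0.706, 0.0]
contact_force: [-0.3, -0.4, -2.2]
gripper_width: 0.0491
```

```bash
python3 mv.py .604 .0763 .0625 90
```

```text
from [0.6054 0.0763 0.069 ] yaw 89.9 k 1 F [-0.3 -0.4 -2.2] w 49.1 t 7.15
[0.0, -0.02, 0.11] [0.01, 0.0, -0.01]
```

step_arm([
  {"xyz": [0, -0.02, 0.06], "rotation": [0, 0, 0], "claw": 40},
  {"xyz": [0, 0, 0.04], "rotation": [0, 0, 0], "claw": 40},
  {"xyz": [0, 0, 0.03], "rotation": [0, 0, 0], "claw": 40},
])

```text
clock: 7.52
eef_pos: [0.6039, 0.0763, 0.0624]
ee_rot: [0.0, 0.708, 0.707, -0.0]
contact_force: [-10.4, 0.0, 18.2]
gripper_width: 0.0492
```

```bash
python3 mv.py .604 .0763 .0625 90 ;python3 - <<'E'
from circ import *
d=snap('wrist')
im=d['img'][150:350,140:440,::-1];cv2.imwrite('pics/w9c.png',cv2.resize(im,None,fx=2.6,fy=2.6,interpolation=cv2.INTER_CUBIC))
E
```

```text
from [0.6039 0.0763 0.0624] yaw 89.91 k 1 F [-10.4   0.   18.2] w 49.2 t 7.53
[-0.0, 0.0, -0.0] [0.0, 0.01, -0.01]
```

View pics/w9c.png

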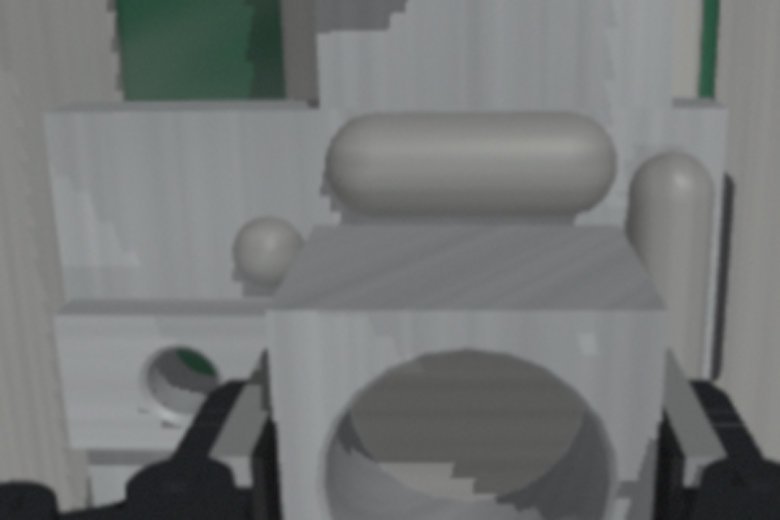

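step_arm([
  {"xyz": [0, 0, 0], "rotation": [0, 0, 0], "claw": 60},
  {"xyz": [0, 0, 0], "rotation": [0, 0, 0], "claw": 75},
  {"xyz": [0, 0, 0], "rotation": [0, 0, 0], "claw": 75},
])

```text
clock: 7.95
eef_pos: [0.6053, 0.0763, 0.064]
ee_rot: [0.002, 0.708, 0.707, 0.001]
contact_force: [0.4, -0.3, -0.2]
gripper_width: 0.0746
```

step_arm([
  {"xyz": [0, 0, -0.4], "rotation": [0, 0, 0], "claw": 75},
  {"xyz": [0, 0, -0.6], "rotation": [0, 0, 0], "claw": 75},
  {"xyz": [0, 0, -0.8], "rotation": [0, 0, 0], "claw": 85},
  {"xyz": [0, 0, 0], "rotation": [0, 0, 0], "claw": 85},
])

```text
clock: 8.45
eef_pos: [0.6046, 0.0763, 0.1739]
ee_rot: [0.001, 0.708, 0.707, 0.0]
contact_force: [0.8, 0.5, 0.3]
gripper_width: 0.0849
```

```bash
python3 - <<'E'
from circ import *
d=snap('wrist','w10');print(bot.sense()['eef_pos'],bot.sense()['contact_force'])
t=snap('top','t10')
im=t['img'][180:305,200:460,::-1];cv2.imwrite('pics/t10c.png',cv2.resize(im,None,fx=3,fy=3,interpolation=cv2.INTER_CUBIC))
E
```

```text
[0.60284303 0.07628898 0.17099825] [-0.58314854 -0.18518329 -0.28655333]
```

View pics/w10.png

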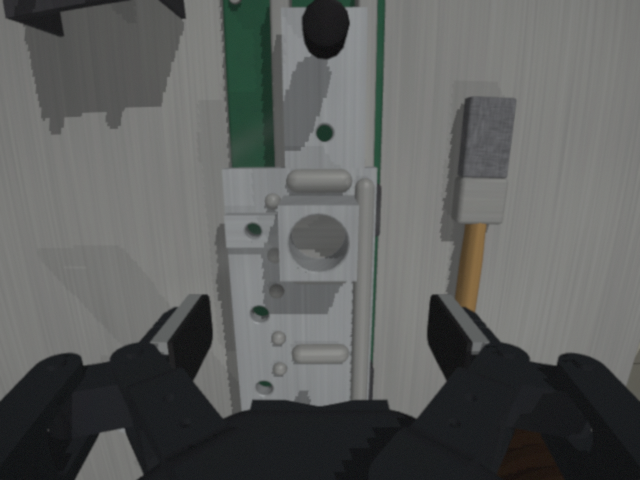

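View pics/t10c.png

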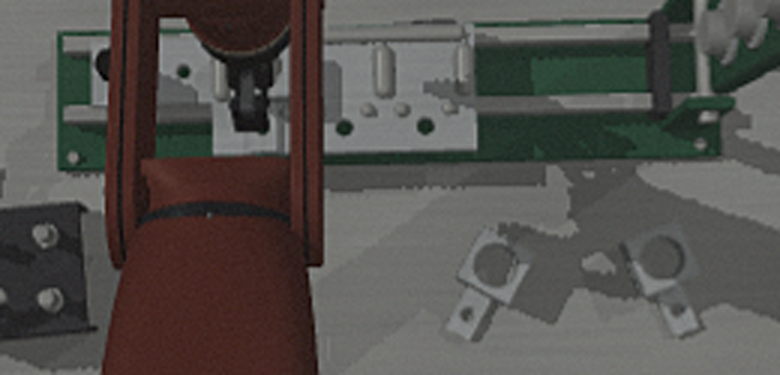

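Mould A sits in nest3 between its bars and studs, with its ear hole at (253,229) over the deck hole. The next free deck holes are at (260,313) and (264,387). Moulds B and C are unmoved in the top view.

```bash
python3 - <<'E'
from circ import *
d=snap('wrist');print(bot.sense()['eef_pos'])
for n,p,z in [('ear3',(253,229),.068),('h2',(260,313),.06),('h1',(264,387),.06),('tail',(325,131),.06)]:
    c,s=dark(d,p,12);print(n,c.round(1),s[2:],plane(d,[c],z).round(4))
P=plane(d,[(276,206),(359,206),(357,281),(280,283)],.1);print(P.round(4).tolist(),P.mean(0).round(4))
t=snap('top'); c1=lambda l:np.array(l)/3.+[200,180]
cav=plane(t,c1([(495,263),(661,257)]),.04);eye=plane(t,c1([(467,314),(678,310)]),.008);print(cav,eye)
E
python3 mv.py .438 -.122 .1 60.4
```

```text
[0.60069818 0.07630588 0.16761795]
ear3 [257.7 231. ] [ 16  15 189] [[0.5574 0.0781 0.068 ]]
h2 [264.8 314.1] [ 18  14 177] [[0.5582 0.0092 0.06  ]]
h1 [268.9 390.2] [ 17  16 178] [[ 0.5581 -0.062   0.06  ]]
tail [330.  132.3] [ 16  18 232] [[0.6081 0.1452 0.06  ]]
[[0.575, 0.1021, 0.1], [0.6249, 0.1021, 0.1], [0.6249, 0.0536, 0.1], [0.5758, 0.0522, 0.1]] [0.6002 0.0775 0.1   ]
[[ 0.43940884 -0.12236708  0.04      ]
 [ 0.44220656 -0.2657434   0.04      ]] [[ 0.39701371 -0.09902989  0.008     ]
 [ 0.39751594 -0.28432682  0.008     ]]
from [0.6003 0.0763 0.1669] yaw 89.9 k 5 F [-0.3  0.5 -0.3] w 84.9 t 8.65
[-0.66, -0.54, 0.23] [-0.02, 0.01, 0.86]
[-0.71, -0.47, 0.23] [-0.02, 0.01, 0.86]
[-0.76, -0.39, 0.23] [-0.02, 0.01, 0.86]
[-0.79, -0.31, 0.23] [-0.02, 0.01, 0.86]
[-0.82, -0.23, 0.22] [-0.02, 0.01, 0.86]
```

step_arm([
  {"xyz": [-0.66, -0.54, 0.1], "rotation": [0, 0, 0.86], "claw": 85},
  {"xyz": [-0.71, -0.47, 0.15], "rotation": [0, 0, 0.86], "claw": 85},
  {"xyz": [-0.76, -0.39, 0.2], "rotation": [0, 0, 0.86], "claw": 85},
  {"xyz": [-0.79, -0.31, 0.2], "rotation": [0, 0, 0.86], "claw": 85},
  {"xyz": [-0.82, -0.23, 0.2], "rotation": [0, 0, 0.86], "claw": 85},
])

```text
clock: 9.28
eef_pos: [0.4296, -0.1222, 0.1092]
ee_rot: [-0.006, 0.867, 0.498, -0.008]
contact_force: [0.1, -0.7, -0.4]
gripper_width: 0.0851
```

```bash
python3 mv.py .4390 -.122 .05 60.4
```

```text
from [ 0.4296 -0.1222  0.1092] yaw 59.78 k 1 F [ 0.1 -0.7 -0.4] w 85.1 t 9.28
[0.09, 0.15, 0.98] [-0.15, 0.07, -0.09]
```

step_arm([
  {"xyz": [0.09, 0.15, 0.6], "rotation": [-0.15, 0.07, -0.09], "claw": 85},
  {"xyz": [0, 0, 0.4], "rotation": [0, 0, 0], "claw": 85},
  {"xyz": [0, 0, 0], "rotation": [0, 0, 0], "claw": 85},
])

```text
clock: 9.65
eef_pos: [0.4333, -0.1235, 0.0431]
ee_rot: [-0.003, 0.866, 0.499, -0.002]
contact_force: [0.5, 0.5, 0.5]
gripper_width: 0.0848
```

```bash
python3 - <<'E'
from circ import *
d=snap('wrist','w11');print(bot.sense()['eef_pos'])
E
python3 mv.py .4390 -.122 .0 60.4
```

```text
[ 0.43420031 -0.12375303  0.04419203]
from [ 0.4342 -0.1238  0.0442] yaw 59.95 k 1 F [0.  0.2 0.1] w 85.0 t 9.7
[0.07, 0.06, 0.74] [-0.05, 0.01, -0.07]
```

View pics/w11.png

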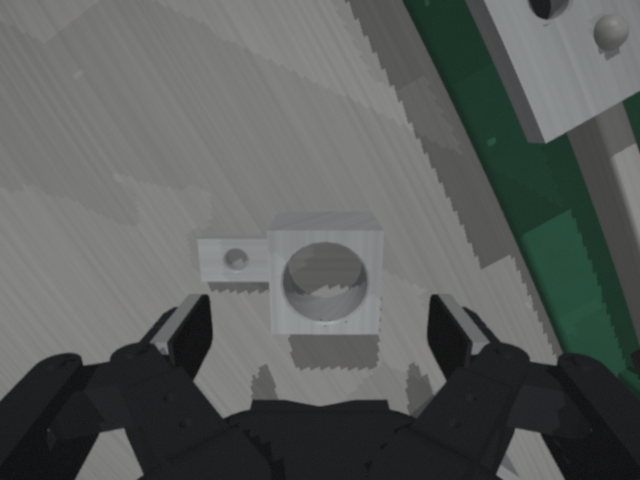

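```bash
cat > blk.py <<'E'
from h import *
def blk(d,q,z):
    P=plane(d,q,z);v=(P[1]+P[2]-P[0]-P[3]);a=np.degrees(np.arctan2(v[1],v[0]));print('blk',P.mean(0).round(4),'yaw',a.round(2),'sides',[round(float(np.linalg.norm(P[i]-P[(i+1)%4])),4) for i in range(4)]);return P.mean(0),a
E
python3 - <<'E'
from blk import *
d=snap('wrist')
blk(d,[(270,230.5),(383.5,230),(380.5,332.5),(272.5,334)],.04)
E
python3 mv.py .4390 -.122 .0 60.4
```

```text
blk [ 0.4386 -0.1232  0.04  ] yaw -29.36 sides [0.0489, 0.0497, 0.0508, 0.0503]
from [ 0.4354 -0.1241  0.0454] yaw 59.97 k 1 F [ 0.4 -0.3 -0.8] w 85.2 t 9.75
[0.06, 0.04, 0.76] [-0.03, 0.0, -0.06]
```

step_arm([
  {"xyz": [0.05, 0.04, 0.38], "rotation": [-0.03, 0, -0.06], "claw": 85},
  {"xyz": [0, 0, 0.36], "rotation": [0, 0, 0], "claw": 85},
  {"xyz": [0, 0, 0], "rotation": [0, 0, 0], "claw": 85},
])

```text
clock: 10.12
eef_pos: [0.4426, -0.1234, 0.0037]
ee_rot: [0.003, 0.864, 0.504, 0.002]
contact_force: [-0.7, 1.1, 0.1]
gripper_width: 0.0849
```

```bash
python3 mv.py .4388 -.1228 .0 60.5
```

```text
from [ 0.4426 -0.1234  0.0037] yaw 60.51 k 1 F [-0.7  1.1  0.1] w 84.9 t 10.12
[-0.02, -0.06, 0.06] [0.05, 0.0, 0.0]
```

step_arm([
  {"xyz": [-0.02, -0.05, 0.05], "rotation": [0.05, 0, 0], "claw": 75},
  {"xyz": [0, 0, 0], "rotation": [0, 0, 0], "claw": 40},
  {"xyz": [0, 0, 0], "rotation": [0, 0, 0], "claw": 40},
  {"xyz": [0, 0, 0], "rotation": [0, 0, 0], "claw": 40},
  {"xyz": [0, 0, 0], "rotation": [0, 0, 0], "claw": 40},
])

```text
clock: 10.75
eef_pos: [0.4416, -0.1237, 0.004]
ee_rot: [0.002, 0.864, 0.504, 0.001]
contact_force: [0.6, 0.4, -1.7]
gripper_width: 0.0492
```

step_arm([
  {"xyz": [0, 0, -0.5], "rotation": [0, 0, 0], "claw": 40},
  {"xyz": [0, 0, -0.7], "rotation": [0, 0, 0], "claw": 40},
  {"xyz": [0, 0, -0.7], "rotation": [0, 0, 0], "claw": 40},
])

```text
clock: 11.12
eef_pos: [0.4369, -0.1216, 0.1159]
ee_rot: [-0.003, 0.864, 0.504, -0.002]
contact_force: [1.4, -0.9, -2.7]
gripper_width: 0.0494
```

```bash
python3 mv.py .6042 .0068 .115 90 .6
```

```text
from [ 0.4369 -0.1216  0.1159] yaw 60.53 k 6 F [ 1.4 -0.9 -2.7] w 49.4 t 11.12
[0.54, 0.23, 0.0] [-0.01, -0.0, -0.71]
[0.52, 0.27, 0.0] [-0.01, -0.0, -0.71]
[0.49, 0.32, 0.0] [-0.01, -0.0, -0.71]
[0.46, 0.36, 0.0] [-0.01, -0.0, -0.71]
[0.43, 0.4, 0.0] [-0.01, -0.0, -0.71]
[0.4, 0.43, 0.0] [-0.01, -0.0, -0.71]
```

step_arm([
  {"xyz": [0.54, 0.23, -0.05], "rotation": [0, 0, -0.71], "claw": 40},
  {"xyz": [0.52, 0.27, 0], "rotation": [0, 0, -0.71], "claw": 40},
  {"xyz": [0.49, 0.32, 0], "rotation": [0, 0, -0.71], "claw": 40},
  {"xyz": [0.46, 0.36, 0], "rotation": [0, 0, -0.71], "claw": 40},
  {"xyz": [0.43, 0.4, 0], "rotation": [0, 0, -0.71], "claw": 40},
])

```text
clock: 11.75
eef_pos: [0.5811, -0.0141, 0.1227]
ee_rot: [0.001, 0.735, 0.679, 0.0]
contact_force: [0.9, -0.1, -2.2]
gripper_width: 0.0491
```

```bash
python3 mv.py .6042 .0068 .115 90 .6
```

```text
from [ 0.5811 -0.0141  0.1227] yaw 85.46 k 1 F [ 0.9 -0.1 -2.2] w 49.1 t 11.75
[0.38, 0.36, 0.13] [0.01, 0.01, -0.66]
```

step_arm([
  {"xyz": [0.3, 0.3, 0.05], "rotation": [0, 0, -0.6], "claw": 40},
  {"xyz": [0, 0, 0], "rotation": [0, 0, 0], "claw": 40},
  {"xyz": [0, 0, 0], "rotation": [0, 0, 0], "claw": 40},
])

```text
clock: 12.12
eef_pos: [0.6011, 0.0044, 0.1176]
ee_rot: [-0.0, 0.708, 0.706, -0.001]
contact_force: [0.4, -0.4, -3.5]
gripper_width: 0.0488
```

```bash
python3 mv.py .6042 .0068 .085 90 .6;python3 - <<'E'
from circ import *
d=snap('wrist','w12');print(bot.sense()['eef_pos'])
E
```

```text
from [0.6011 0.0044 0.1176] yaw 89.85 k 1 F [ 0.4 -0.4 -3.5] w 48.8 t 12.12
[0.04, 0.05, 0.54] [-0.01, 0.01, -0.02]
[0.60100164 0.00438537 0.11762419]
```

View pics/w12.png

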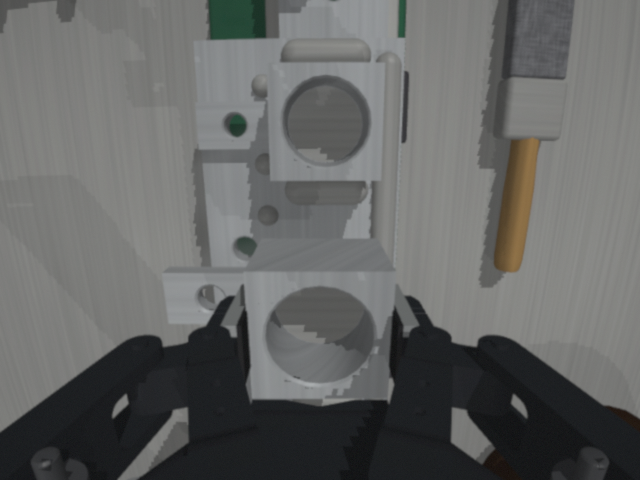

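step_arm([
  {"xyz": [0.03, 0.05, 0.25], "rotation": [0, 0, -0.02], "claw": 40},
  {"xyz": [0, 0, 0.25], "rotation": [0, 0, 0], "claw": 40},
  {"xyz": [0, 0, 0], "rotation": [0, 0, 0], "claw": 40},
])

```text
clock: 12.55
eef_pos: [0.6025, 0.0049, 0.0848]
ee_rot: [-0.001, 0.708, 0.706, -0.001]
contact_force: [-0.0, 0.2, -3.0]
gripper_width: 0.049
```

```bash
python3 mv.py .6042 .0065 .064 90
```

```text
from [0.6025 0.0049 0.0848] yaw 89.82 k 1 F [-0.   0.2 -3. ] w 49.0 t 12.55
[0.03, 0.03, 0.35] [-0.03, 0.01, -0.03]
```

step_arm([
  {"xyz": [0.04, 0.02, 0.1], "rotation": [0, 0, -0.03], "claw": 40},
  {"xyz": [0, 0, 0.1], "rotation": [0, 0, 0], "claw": 40},
  {"xyz": [0, 0, 0.0], "rotation": [0, 0, 0], "claw": 40},
])

```text
clock: 12.92
eef_pos: [0.6037, 0.0073, 0.072]
ee_rot: [-0.001, 0.707, 0.707, -0.001]
contact_force: [-0.4, 0.5, -3.1]
gripper_width: 0.0492
```

```bash
python3 mv.py .6042 .0065 .064 90
```

```text
from [0.6037 0.0073 0.072 ] yaw 90.02 k 1 F [-0.4  0.5 -3.1] w 49.2 t 12.93
[-0.01, 0.01, 0.13] [-0.03, 0.01, 0.0]
```

step_arm([
  {"xyz": [-0.01, 0, 0.06], "rotation": [-0.03, 0, 0], "claw": 40},
  {"xyz": [0, 0, 0.05], "rotation": [0, 0, 0], "claw": 40},
  {"xyz": [0, 0, 0.03], "rotation": [0, 0, 0], "claw": 40},
])

```text
clock: 13.3
eef_pos: [0.6043, 0.0066, 0.0639]
ee_rot: [0.001, 0.707, 0.707, 0.0]
contact_force: [0.4, 0.1, -2.6]
gripper_width: 0.0491
```

```bash
python3 mv.py .6042 .0065 .064 90
```

```text
from [0.6043 0.0066 0.0639] yaw 90.03 k 1 F [ 0.4  0.1 -2.6] w 49.1 t 13.3
[-0.0, -0.0, -0.0] [0.02, 0.01, 0.0]
```

Not resting yet, so I'll ease it down a little further.

step_arm([
  {"xyz": [0, 0, 0.03], "rotation": [0, 0, 0], "claw": 40},
  {"xyz": [0, 0, 0.02], "rotation": [0, 0, 0], "claw": 40},
])

```text
clock: 13.55
eef_pos: [0.6044, 0.0065, 0.0636]
ee_rot: [0.001, 0.707, 0.707, 0.0]
contact_force: [-3.3, -0.7, 5.0]
gripper_width: 0.0494
```

Contact at 5 N, so it is seated. I'll release and retract.

step_arm([
  {"xyz": [0, 0, 0], "rotation": [0, 0, 0], "claw": 60},
  {"xyz": [0, 0, 0], "rotation": [0, 0, 0], "claw": 75},
  {"xyz": [0, 0, 0], "rotation": [0, 0, 0], "claw": 75},
  {"xyz": [0, 0, -0.4], "rotation": [0, 0, 0], "claw": 75},
  {"xyz": [0, 0, -0.6], "rotation": [0, 0, 0], "claw": 80},
])

```text
clock: 14.18
eef_pos: [0.6031, 0.0067, 0.1223]
ee_rot: [-0.0, 0.707, 0.707, -0.001]
contact_force: [0.8, -0.1, 0.4]
gripper_width: 0.0801
```

step_arm([
  {"xyz": [0, 0, -0.7], "rotation": [0, 0, 0], "claw": 85},
  {"xyz": [0, 0, 0], "rotation": [0, 0, 0], "claw": 85},
])

```text
clock: 14.42
eef_pos: [0.6054, 0.0065, 0.1691]
ee_rot: [0.002, 0.707, 0.707, 0.001]
contact_force: [0.1, -0.2, -0.2]
gripper_width: 0.0852
```

```bash
python3 - <<'E'
from circ import *
d=snap('wrist','w13');print(bot.sense()['eef_pos'])
t=snap('top','t13')
im=t['img'][180:305,200:460,::-1];cv2.imwrite('pics/t13c.png',cv2.resize(im,None,fx=3,fy=3,interpolation=cv2.INTER_CUBIC))
E
python3 mv.py .4415 -.2655 .1 113
```

```text
[0.60382289 0.00664476 0.16656686]
from [0.6026 0.0068 0.1647] yaw 90.02 k 6 F [-1.  -0.6 -0. ] w 84.7 t 14.53
[-0.76, -0.45, 0.18] [-0.0, -0.0, -0.56]
[-0.72, -0.5, 0.18] [-0.0, -0.0, -0.56]
[-0.69, -0.54, 0.18] [-0.0, -0.0, -0.56]
[-0.65, -0.59, 0.18] [-0.0, -0.0, -0.56]
[-0.61, -0.63, 0.18] [-0.0, -0.0, -0.56]
[-0.57, -0.67, 0.18] [-0.0, -0.0, -0.56]
```

View pics/w13.png

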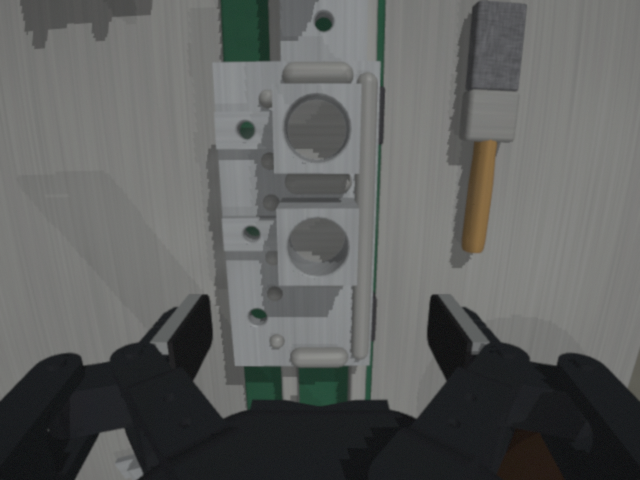

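View pics/t13c.png

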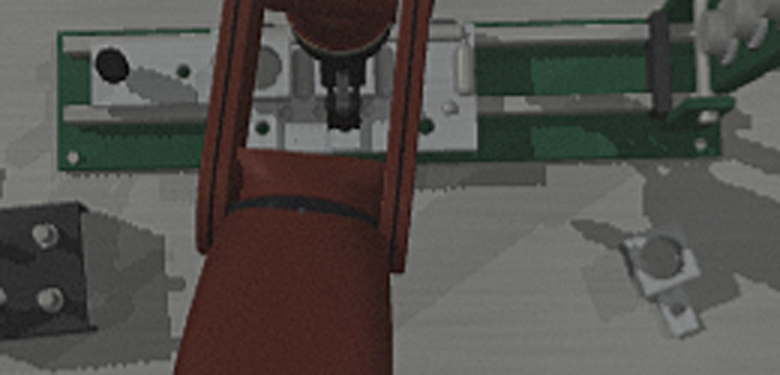

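Moulds A and B are seated, with green showing through both ear holes. Mould C is still at top crop (661,257).

step_arm([
  {"xyz": [-0.76, -0.45, 0.1], "rotation": [0, 0, -0.56], "claw": 85},
  {"xyz": [-0.72, -0.5, 0.1], "rotation": [0, 0, -0.56], "claw": 85},
  {"xyz": [-0.69, -0.54, 0.15], "rotation": [0, 0, -0.56], "claw": 85},
  {"xyz": [-0.65, -0.59, 0.15], "rotation": [0, 0, -0.56], "claw": 85},
  {"xyz": [-0.61, -0.63, 0.2], "rotation": [0, 0, -0.56], "claw": 85},
])

```text
clock: 15.15
eef_pos: [0.4631, -0.2217, 0.1142]
ee_rot: [-0.006, 0.571, 0.821, -0.002]
contact_force: [0.9, -0.4, 0.7]
gripper_width: 0.0849
```

```bash
python3 mv.py .4415 -.2655 .06 113
```

```text
from [ 0.4631 -0.2217  0.1142] yaw 110.31 k 2 F [ 0.9 -0.4  0.7] w 84.9 t 15.15
[-0.28, -0.29, 0.45] [-0.04, -0.03, -0.2]
[-0.27, -0.3, 0.45] [-0.04, -0.03, -0.2]
```

step_arm([
  {"xyz": [-0.25, -0.28, 0.4], "rotation": [-0.04, -0.03, -0.2], "claw": 85},
  {"xyz": [-0.2, -0.22, 0.4], "rotation": [-0.04, -0.03, -0.15], "claw": 85},
  {"xyz": [0, 0, 0.1], "rotation": [0, 0, 0], "claw": 85},
  {"xyz": [0, 0, 0], "rotation": [0, 0, 0], "claw": 85},
])

```text
clock: 15.65
eef_pos: [0.4372, -0.2581, 0.0522]
ee_rot: [-0.006, 0.556, 0.831, 0.001]
contact_force: [0.6, 0.6, 0.2]
gripper_width: 0.0848
```

```bash
python3 - <<'E'
from circ import *
d=snap('wrist','w14');print(bot.sense()['eef_pos'])
E
python3 mv.py .4415 -.2655 .0 113
```

```text
[ 0.43735864 -0.25804241  0.05249106]
from [ 0.4374 -0.258   0.0525] yaw 112.47 k 1 F [-1.2  1.2  0.7] w 85.1 t 15.7
[-0.15, 0.02, 0.87] [-0.05, -0.09, -0.08]
```

View pics/w14.png

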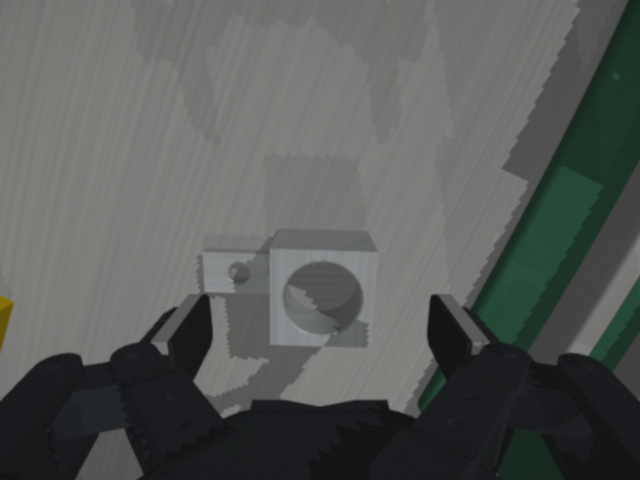

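```bash
python3 - <<'E'
from blk import *
d=snap('wrist')
blk(d,[(270,249.5),(377.5,248.5),(369.5,346),(270.5,345)],.04)
E
python3 mv.py .4415 -.2655 .0 113
```

```text
blk [ 0.4413 -0.2657  0.04  ] yaw 22.57 sides [0.0496, 0.051, 0.0495, 0.05]
from [ 0.438  -0.2583  0.0532] yaw 112.5 k 1 F [-0.4 -0.1 -0.6] w 85.1 t 15.75
[-0.14, 0.01, 0.89] [-0.04, -0.08, -0.07]
```

step_arm([
  {"xyz": [-0.14, 0.01, 0.4], "rotation": [-0.04, -0.08, -0.02], "claw": 85},
  {"xyz": [0, 0, 0.42], "rotation": [0, 0, 0], "claw": 85},
  {"xyz": [0, 0, 0], "rotation": [0, 0, 0], "claw": 85},
])

```text
clock: 16.12
eef_pos: [0.4456, -0.2658, 0.0064]
ee_rot: [0.004, 0.553, 0.833, -0.0]
contact_force: [0.6, -0.2, 0.6]
gripper_width: 0.0853
```

```bash
python3 mv.py .4413 -.2657 .002 112.6
```

```text
from [ 0.4456 -0.2658  0.0064] yaw 112.84 k 1 F [ 0.6 -0.2  0.6] w 85.3 t 16.12
[0.03, -0.07, 0.07] [0.03, 0.05, 0.03]
```

step_arm([
  {"xyz": [0.03, -0.05, 0.06], "rotation": [0.03, 0.05, 0.03], "claw": 75},
  {"xyz": [0, 0, 0], "rotation": [0, 0, 0], "claw": 40},
  {"xyz": [0, 0, 0], "rotation": [0, 0, 0], "claw": 40},
  {"xyz": [0, 0, 0], "rotation": [0, 0, 0], "claw": 40},
  {"xyz": [0, 0, 0], "rotation": [0, 0, 0], "claw": 40},
])

```text
clock: 16.75
eef_pos: [0.4445, -0.2662, 0.0064]
ee_rot: [0.003, 0.554, 0.832, -0.0]
contact_force: [-0.1, -0.0, -2.8]
gripper_width: 0.0485
```

step_arm([
  {"xyz": [0, 0, -0.5], "rotation": [0, 0, 0], "claw": 40},
  {"xyz": [0, 0, -0.7], "rotation": [0, 0, 0], "claw": 40},
  {"xyz": [0, 0, -0.75], "rotation": [0, 0, 0], "claw": 40},
])

```text
clock: 17.12
eef_pos: [0.44, -0.2626, 0.1203]
ee_rot: [-0.004, 0.554, 0.832, 0.0]
contact_force: [0.6, -0.7, -3.4]
gripper_width: 0.0492
```

```bash
python3 mv.py .6042 -.0635 .115 90 .6
```

```text
from [ 0.44   -0.2626  0.1203] yaw 112.67 k 8 F [ 0.6 -0.7 -3.4] w 49.2 t 17.12
[0.25, 0.48, 0.01] [-0.01, -0.01, 0.41]
[0.27, 0.46, 0.01] [-0.01, -0.01, 0.41]
[0.3, 0.45, 0.01] [-0.01, -0.01, 0.41]
[0.32, 0.43, 0.01] [-0.01, -0.01, 0.41]
[0.34, 0.42, 0.01] [-0.01, -0.01, 0.41]
[0.36, 0.4, 0.01] [-0.01, -0.01, 0.41]
[0.38, 0.38, 0.01] [-0.01, -0.01, 0.41]
[0.4, 0.36, 0.01] [-0.01, -0.01, 0.41]
```

step_arm([
  {"xyz": [0.4, 0.35, 0], "rotation": [0, 0, 0.41], "claw": 40},
  {"xyz": [0.42, 0.35, 0], "rotation": [0, 0, 0.41], "claw": 40},
  {"xyz": [0.4, 0.4, 0], "rotation": [0, 0, 0.41], "claw": 40},
  {"xyz": [0.4, 0.45, 0], "rotation": [0, 0, 0.41], "claw": 40},
  {"xyz": [0.38, 0.45, 0], "rotation": [0, 0, 0.41], "claw": 40},
])

```text
clock: 17.75
eef_pos: [0.523, -0.1139, 0.1247]
ee_rot: [0.0, 0.657, 0.754, -0.0]
contact_force: [0.4, -0.2, -2.9]
gripper_width: 0.049
```

```bash
python3 mv.py .6042 -.0635 .118 90 .6
```

```text
from [ 0.523  -0.1139  0.1247] yaw 97.81 k 3 F [ 0.4 -0.2 -2.9] w 49.0 t 17.75
[0.22, 0.49, 0.04] [0.0, 0.0, 0.38]
[0.24, 0.47, 0.04] [0.0, 0.0, 0.38]
[0.26, 0.46, 0.04] [0.0, 0.0, 0.38]
```

step_arm([
  {"xyz": [0.2, 0.45, 0], "rotation": [0, 0, 0.38], "claw": 40},
  {"xyz": [0.22, 0.45, 0], "rotation": [0, 0, 0.36], "claw": 40},
  {"xyz": [0.2, 0.3, 0.05], "rotation": [0, 0, 0.3], "claw": 40},
  {"xyz": [0, 0, 0], "rotation": [0, 0, 0], "claw": 40},
  {"xyz": [0, 0, 0], "rotation": [0, 0, 0], "claw": 40},
])

```text
clock: 18.38
eef_pos: [0.5918, -0.0655, 0.1188]
ee_rot: [-0.002, 0.703, 0.711, -0.001]
contact_force: [0.1, -0.8, -2.5]
gripper_width: 0.0495
```

```bash
python3 - <<'E'
from circ import *
d=snap('wrist','w15');print(bot.sense()['eef_pos'])
E
python3 mv.py .6042 -.0635 .088 90 .6
```

```text
[ 0.59166997 -0.06558614  0.11880437]
from [ 0.5917 -0.0656  0.1188] yaw 90.63 k 1 F [-0.3  0.2 -2.4] w 48.7 t 18.43
[0.03, 0.21, 0.51] [-0.04, -0.01, 0.09]
```

View pics/w15.png

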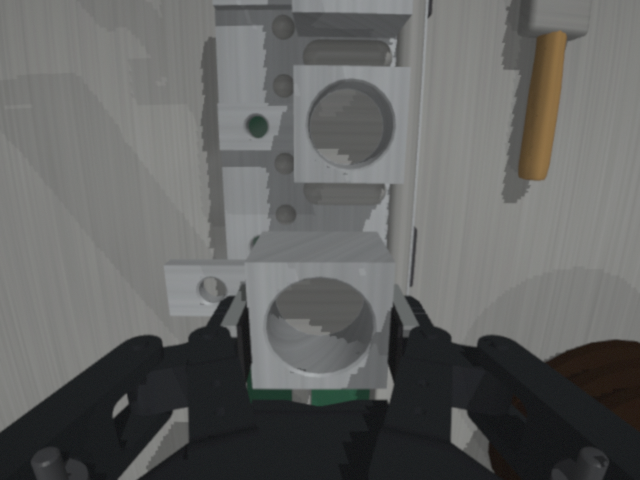

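```bash
python3 - <<'E'
from blk import *
d=snap('wrist');p=bot.sense()['eef_pos'];print(p)
blk(d,[(244.5,263),(393.5,261.5),(386.5,387),(251,390)],p[2]-.0064+.04)
E
```

```text
[ 0.59179464 -0.06580315  0.11906963]
blk [ 0.5915 -0.0641  0.1527] yaw 1.86 sides [0.0496, 0.0496, 0.0507, 0.0506]
```

step_arm([
  {"xyz": [0.02, 0.19, 0.2], "rotation": [-0.04, 0, 0.12], "claw": 40},
  {"xyz": [0, 0, 0.25], "rotation": [0, 0, 0], "claw": 40},
  {"xyz": [0, 0, 0], "rotation": [0, 0, 0], "claw": 40},
])

```text
clock: 18.85
eef_pos: [0.6028, -0.0654, 0.0897]
ee_rot: [-0.0, 0.709, 0.705, 0.001]
contact_force: [-0.6, 0.4, -2.3]
gripper_width: 0.0488
```

```bash
python3 mv.py .6042 -.0645 .066 90 .6
```

```text
from [ 0.6028 -0.0654  0.0897] yaw 89.64 k 1 F [-0.6  0.4 -2.3] w 48.8 t 18.85
[0.02, 0.02, 0.4] [0.0, -0.01, -0.05]
```

step_arm([
  {"xyz": [0.02, 0.02, 0.15], "rotation": [0, 0, -0.03], "claw": 40},
  {"xyz": [0, 0, 0.1], "rotation": [0, 0, 0], "claw": 40},
  {"xyz": [0, 0, 0.0], "rotation": [0, 0, 0], "claw": 40},
])

```text
clock: 19.23
eef_pos: [0.6038, -0.0642, 0.0733]
ee_rot: [-0.001, 0.708, 0.706, 0.0]
contact_force: [-0.5, -0.3, -2.6]
gripper_width: 0.0488
```

```bash
python3 mv.py .6042 -.0645 .066 90 .6
```

```text
from [ 0.6038 -0.0642  0.0733] yaw 89.86 k 1 F [-0.5 -0.3 -2.6] w 48.8 t 19.23
[-0.01, 0.01, 0.12] [-0.0, -0.01, -0.02]
```

step_arm([
  {"xyz": [0, 0, 0.06], "rotation": [0, 0, 0], "claw": 40},
  {"xyz": [0, 0, 0.05], "rotation": [0, 0, 0], "claw": 40},
  {"xyz": [0, 0, 0.03], "rotation": [0, 0, 0], "claw": 40},
])

```text
clock: 19.6
eef_pos: [0.6044, -0.0642, 0.066]
ee_rot: [-0.0, 0.708, 0.706, 0.001]
contact_force: [-6.1, 2.8, 11.2]
gripper_width: 0.0493
```

Contact at the expected height. Release and retract.

step_arm([
  {"xyz": [0, 0, 0], "rotation": [0, 0, 0], "claw": 60},
  {"xyz": [0, 0, 0], "rotation": [0, 0, 0], "claw": 75},
  {"xyz": [0, 0, 0], "rotation": [0, 0, 0], "claw": 75},
  {"xyz": [0, 0, -0.4], "rotation": [0, 0, 0], "claw": 75},
  {"xyz": [0, 0, -0.6], "rotation": [0, 0, 0], "claw": 80},
])

```text
clock: 20.23
eef_pos: [0.6031, -0.0641, 0.1252]
ee_rot: [-0.002, 0.708, 0.706, -0.0]
contact_force: [0.6, -0.1, 0.4]
gripper_width: 0.08
```

step_arm([
  {"xyz": [0, 0, -0.7], "rotation": [0, 0, 0], "claw": 85},
  {"xyz": [0, 0, 0], "rotation": [0, 0, 0], "claw": 85},
])

```text
clock: 20.48
eef_pos: [0.6055, -0.0647, 0.1723]
ee_rot: [0.001, 0.708, 0.706, 0.001]
contact_force: [0.5, 0.2, 0.1]
gripper_width: 0.085
```

```bash
python3 - <<'E'
from circ import *
d=snap('wrist','w16');print(bot.sense()['eef_pos'])
E
```

```text
[ 0.60393334 -0.06440382  0.16977993]
```

View pics/w16.png

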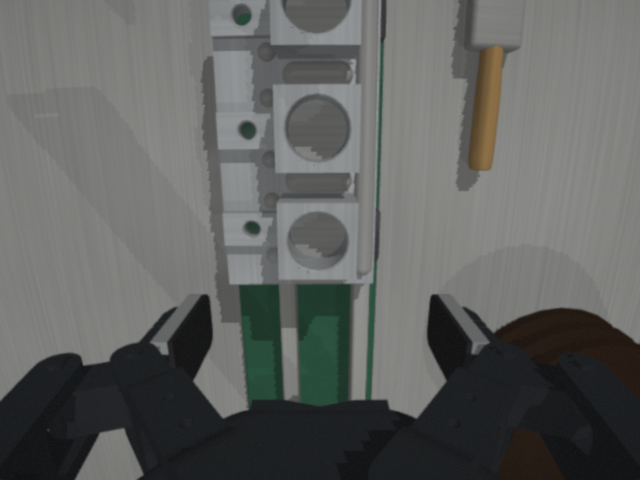

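All three moulds are seated, with their ear holes at (242,14), (248,129) and (252,227) showing the deck holes beneath. Now the pins.

```bash
python3 mv.py .440 .28 .2 180
```

```text
from [ 0.6039 -0.0644  0.1698] yaw 89.86 k 14 F [-0.1  0.3 -0.9] w 84.9 t 20.52
[0.41, -0.2, -0.04] [0.0, -0.0, -0.94]
[0.43, -0.15, -0.04] [0.0, -0.0, -0.94]
[0.44, -0.1, -0.04] [0.0, -0.0, -0.94]
[0.45, -0.05, -0.04] [0.0, -0.0, -0.94]
[0.45, 0.0, -0.04] [0.0, -0.0, -0.94]
[0.45, 0.05, -0.04] [0.0, -0.0, -0.94]
[0.44, 0.1, -0.04] [0.0, -0.0, -0.94]
[0.43, 0.15, -0.04] [0.0, -0.0, -0.94]
[0.41, 0.2, -0.04] [0.0, -0.0, -0.94]
[0.38, 0.24, -0.04] [0.0, -0.0, -0.94]
[0.35, 0.28, -0.04] [0.0, -0.0, -0.94]
[0.32, 0.32, -0.04] [0.0, -0.0, -0.94]
[0.28, 0.36, -0.04] [0.0, -0.0, -0.94]
[0.24, 0.39, -0.04] [0.0, -0.0, -0.94]
```

step_arm([
  {"xyz": [0.41, -0.2, -0.1], "rotation": [0, 0, -0.94], "claw": 85},
  {"xyz": [0.43, -0.15, -0.1], "rotation": [0, 0, -0.94], "claw": 85},
  {"xyz": [0.44, -0.1, -0.1], "rotation": [0, 0, -0.94], "claw": 85},
  {"xyz": [0.45, -0.05, -0.1], "rotation": [0, 0, -0.94], "claw": 85},
  {"xyz": [0.45, 0, -0.05], "rotation": [0, 0, -0.94], "claw": 85},
])

```text
clock: 21.15
eef_pos: [0.5387, 0.0597, 0.1892]
ee_rot: [-0.006, 0.477, 0.879, -0.002]
contact_force: [-1.0, -0.2, -0.1]
gripper_width: 0.085
```

step_arm([
  {"xyz": [0.45, 0.05, -0.04], "rotation": [0, 0, -0.94], "claw": 40},
  {"xyz": [0.44, 0.1, -0.04], "rotation": [0, 0, -0.94], "claw": 40},
  {"xyz": [0.43, 0.15, -0.04], "rotation": [0, 0, -0.94], "claw": 40},
  {"xyz": [0.41, 0.2, 0], "rotation": [0, 0, -0.94], "claw": 40},
  {"xyz": [0.38, 0.24, 0], "rotation": [0, 0, -0.94], "claw": 40},
])

```text
clock: 21.78
eef_pos: [0.4702, 0.184, 0.1896]
ee_rot: [-0.013, 0.205, 0.979, -0.002]
contact_force: [0.4, -0.1, 0.8]
gripper_width: 0.0398
```

```bash
python3 mv.py .440 .28 .2 180
```

```text
from [0.4702 0.184  0.1896] yaw 156.35 k 4 F [ 0.4 -0.1  0.8] w 39.8 t 21.77
[0.28, 0.32, -0.04] [-0.01, -0.05, -0.86]
[0.24, 0.34, -0.04] [-0.01, -0.05, -0.86]
[0.21, 0.37, -0.04] [-0.01, -0.05, -0.86]
[0.17, 0.38, -0.04] [-0.01, -0.05, -0.86]
```

step_arm([
  {"xyz": [0.26, 0.3, 0], "rotation": [0, -0.05, -0.86], "claw": 40},
  {"xyz": [0.24, 0.34, 0], "rotation": [0, -0.05, -0.86], "claw": 40},
  {"xyz": [0.21, 0.37, 0], "rotation": [0, -0.05, -0.86], "claw": 40},
  {"xyz": [0.17, 0.3, 0], "rotation": [0, -0.05, -0.6], "claw": 40},
  {"xyz": [0, 0, 0], "rotation": [0, 0, 0], "claw": 40},
])

```text
clock: 22.4
eef_pos: [0.4324, 0.2761, 0.1815]
ee_rot: [-0.007, 0.008, 1.0, -0.004]
contact_force: [0.3, -0.7, 0.3]
gripper_width: 0.0402
```

```bash
python3 mv.py .440 .28 .2 180; python3 - <<'E'
from circ import *
d=snap('wrist','w17');print(bot.sense()['eef_pos'])
E
```

```text
from [0.4324 0.2761 0.1815] yaw 179.13 k 1 F [ 0.3 -0.7  0.3] w 40.2 t 22.4
[-0.12, 0.06, -0.31] [-0.07, -0.11, -0.13]
[0.43267375 0.2754517  0.18143912]
```

View pics/w17.png

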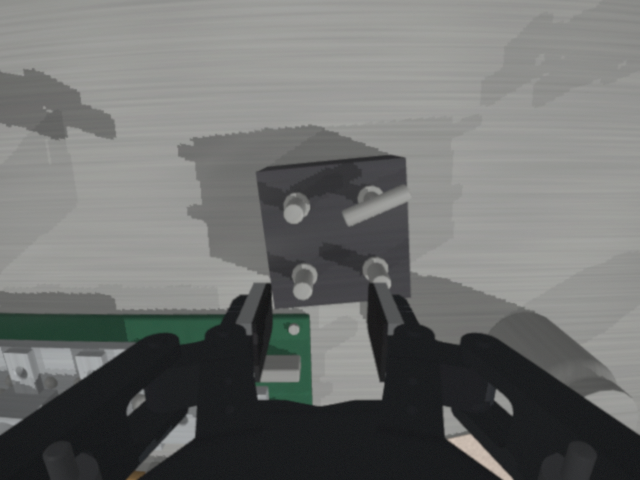

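```bash
python3 - <<'E'
from circ import *
d=snap('wrist');print(bot.sense()['eef_pos'])
print(plane(d,[(293.5,214.5),(303,290.5)],.094).round(4).tolist())
print('T',plane(d,[(347,218),(407,194),(377,206)],.094).round(4).tolist())
c=[plane(d,[(258,172),(404,157),(410,297),(275,306)],.06)];print(c[0].round(4).tolist(),c[0].mean(0))
im=d['img'][140:320,240:430,::-1];cv2.imwrite('pics/w17c.png',cv2.resize(im,None,fx=3.2,fy=3.2,interpolation=cv2.INTER_CUBIC))
E
python3 mv.py .414 .2522 .11 180
```

```text
[0.43316765 0.27504013 0.18178519]
[[0.4138, 0.2572, 0.094], [0.4677, 0.2619, 0.094]]
T [[0.4167, 0.2923, 0.094], [0.4013, 0.3313, 0.094], [0.4089, 0.3119, 0.094]]
[[0.3884, 0.2293, 0.06], [0.3792, 0.3358, 0.06], [0.489, 0.3451, 0.06], [0.4954, 0.2367, 0.06]] [0.43800769 0.28672014 0.06      ]
from [0.4332 0.275  0.1818] yaw 178.99 k 2 F [ 0.1 -0.   0.7] w 40.0 t 22.5
[0.15, -0.19, 0.6] [-0.03, -0.06, -0.07]
[0.15, -0.19, 0.6] [-0.03, -0.06, -0.07]
```

View pics/w17c.png

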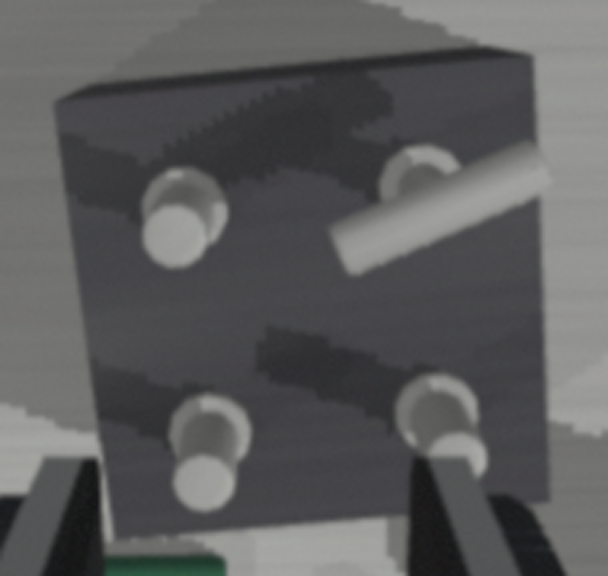

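step_arm([
  {"xyz": [0.16, -0.15, 0.5], "rotation": [-0.03, -0.06, -0.07], "claw": 40},
  {"xyz": [0.16, -0.15, 0.5], "rotation": [-0.03, -0.06, -0.07], "claw": 40},
  {"xyz": [0, 0, 0], "rotation": [0, 0, 0], "claw": 40},
])

```text
clock: 22.88
eef_pos: [0.4139, 0.2543, 0.1202]
ee_rot: [0.001, 0.003, 1.0, -0.001]
contact_force: [-0.3, 0.3, 0.5]
gripper_width: 0.0401
```

```bash
python3 - <<'E'
from circ import *
d=snap('wrist','w18');print(bot.sense()['eef_pos'])
E
python3 mv.py .4138 .257 .057 180
```

```text
[0.41554344 0.25507081 0.12196317]
from [0.4155 0.2551 0.122 ] yaw 179.65 k 2 F [0.8 0.2 0. ] w 40.0 t 22.93
[0.02, 0.02, 0.54] [-0.0, 0.02, -0.03]
[0.02, 0.02, 0.54] [-0.0, 0.02, -0.03]
```

View pics/w18.png

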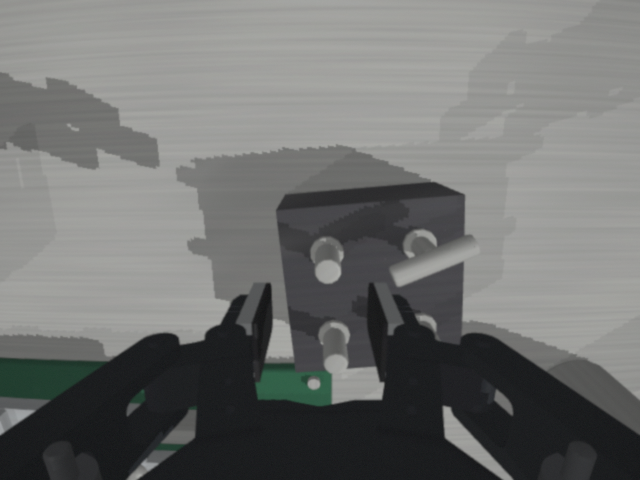

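```bash
python3 - <<'E'
from circ import *
d=snap('wrist');print(bot.sense()['eef_pos'])
print(plane(d,[(328,271)],.094).round(4).tolist(),plane(d,[(390,275)],.09).round(4).tolist())
E
python3 mv.py .4138 .257 .057 180
```

```text
[0.41677055 0.25581266 0.12332361]
[[0.4151, 0.2587, 0.094]] [[0.4191, 0.2915, 0.09]]
from [0.4168 0.2558 0.1233] yaw 179.68 k 2 F [0.2 0.5 1. ] w 39.9 t 22.98
[0.03, 0.01, 0.55] [0.0, 0.03, -0.02]
[0.03, 0.01, 0.55] [0.0, 0.03, -0.02]
```

step_arm([
  {"xyz": [0.03, 0.04, 0.3], "rotation": [0, 0.03, -0.04], "claw": 28},
  {"xyz": [0, 0, 0.2], "rotation": [0, 0, 0], "claw": 28},
  {"xyz": [0, 0, 0], "rotation": [0, 0, 0], "claw": 28},
])

```text
clock: 23.35
eef_pos: [0.4179, 0.2595, 0.0939]
ee_rot: [0.004, 0.001, 1.0, 0.001]
contact_force: [-0.1, 0.4, 0.1]
gripper_width: 0.028
```

```bash
python3 - <<'E'
from circ import *
d=snap('wrist','w19');print(bot.sense()['eef_pos'])
E
python3 mv.py .4148 .2582 .057 180
```

```text
[0.41819621 0.25958157 0.09440791]
from [0.4182 0.2596 0.0944] yaw 179.92 k 1 F [-0.3 -0.9 -0.5] w 27.9 t 23.4
[0.06, -0.02, 0.62] [0.02, 0.07, -0.01]
```

View pics/w19.png

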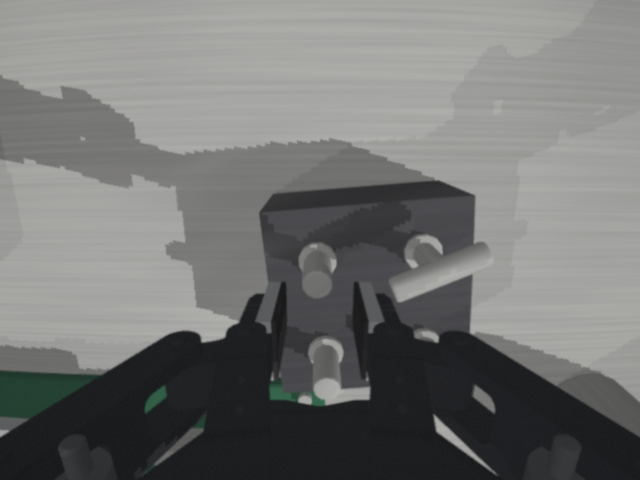

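```bash
python3 - <<'E'
from circ import *
d=snap('wrist');print(bot.sense()['eef_pos'])
print(plane(d,[(317,286)],.094).round(4).tolist())
E
python3 mv.py .4148 .2582 .057 180
```

```text
[0.41844847 0.25967206 0.09486649]
[[0.4141, 0.2578, 0.094]]
from [0.4184 0.2597 0.0949] yaw 179.92 k 1 F [ 0.  -0.2 -0.3] w 28.1 t 23.45
[0.07, -0.03, 0.63] [0.03, 0.07, -0.01]
```

step_arm([
  {"xyz": [0.07, -0.03, 0.2], "rotation": [0.02, 0.07, 0], "claw": 28},
  {"xyz": [0, 0, 0.2], "rotation": [0, 0, 0], "claw": 28},
  {"xyz": [0, 0, 0.2], "rotation": [0, 0, 0], "claw": 28},
  {"xyz": [0, 0, 0], "rotation": [0, 0, 0], "claw": 28},
])

```text
clock: 23.95
eef_pos: [0.4139, 0.2579, 0.0564]
ee_rot: [-0.0, 0.001, 1.0, 0.0]
contact_force: [-0.2, 0.2, 0.6]
gripper_width: 0.028
```

```bash
python3 mv.py .4143 .258 .057 180
```

```text
from [0.4139 0.2579 0.0564] yaw 179.93 k 1 F [-0.2  0.2  0.6] w 28.0 t 23.95
[-0.01, 0.0, -0.01] [0.0, -0.0, -0.01]
```

step_arm([
  {"xyz": [0, 0, 0], "rotation": [0, 0, 0], "claw": 8},
  {"xyz": [0, 0, 0], "rotation": [0, 0, 0], "claw": 8},
  {"xyz": [0, 0, 0], "rotation": [0, 0, 0], "claw": 8},
  {"xyz": [0, 0, 0], "rotation": [0, 0, 0], "claw": 8},
])

```text
clock: 24.45
eef_pos: [0.4154, 0.2586, 0.0581]
ee_rot: [0.001, 0.001, 1.0, 0.001]
contact_force: [0.3, -0.5, -0.5]
gripper_width: 0.0124
```

step_arm([
  {"xyz": [0, 0, -0.4], "rotation": [0, 0, 0], "claw": 8},
  {"xyz": [0, 0, -0.4], "rotation": [0, 0, 0], "claw": 8},
  {"xyz": [0, 0, -0.5], "rotation": [0, 0, 0], "claw": 8},
])

```text
clock: 24.82
eef_pos: [0.4129, 0.2575, 0.1348]
ee_rot: [-0.002, 0.001, 1.0, -0.0]
contact_force: [-0.2, 0.1, -0.0]
gripper_width: 0.0122
```

```bash
python3 mv.py .5575 .0767 .125 180 .6;  python3 - <<'E'
from circ import *
d=snap('wrist','w20');print(bot.sense()['eef_pos'])
E
```

```text
from [0.4129 0.2575 0.1348] yaw 179.91 k 7 F [-0.2  0.1 -0. ] w 12.2 t 24.82
[-0.35, -0.43, 0.02] [-0.0, -0.0, -0.0]
[-0.34, -0.43, 0.02] [-0.0, -0.0, -0.0]
[-0.34, -0.43, 0.02] [-0.0, -0.0, -0.0]
[-0.34, -0.43, 0.02] [-0.0, -0.0, -0.0]
[-0.34, -0.43, 0.02] [-0.0, -0.0, -0.0]
[-0.34, -0.43, 0.02] [-0.0, -0.0, -0.0]
[-0.34, -0.43, 0.02] [-0.0, -0.0, -0.0]
[0.41564713 0.25872422 0.13960435]
```

View pics/w20.png

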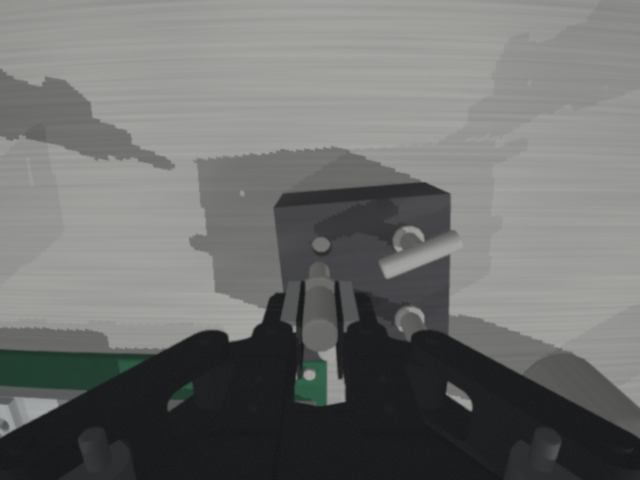

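step_arm([
  {"xyz": [-0.35, -0.43, 0], "rotation": [0, 0, 0], "claw": 8},
  {"xyz": [-0.35, -0.43, 0], "rotation": [0, 0, 0], "claw": 8},
  {"xyz": [-0.35, -0.43, 0], "rotation": [0, 0, 0], "claw": 8},
  {"xyz": [-0.35, -0.43, 0], "rotation": [0, 0, 0], "claw": 8},
  {"xyz": [-0.35, -0.43, 0.02], "rotation": [0, 0, 0], "claw": 8},
])

```text
clock: 25.5
eef_pos: [0.5232, 0.1283, 0.1389]
ee_rot: [0.003, -0.002, 1.0, 0.002]
contact_force: [0.5, 0.2, -0.6]
gripper_width: 0.0121
```

```bash
python3 mv.py .557 .0765 .125 180 .6
```

```text
from [0.5232 0.1283 0.1389] yaw -179.81 k 2 F [ 0.5  0.2 -0.6] w 12.1 t 25.5
[-0.28, -0.43, 0.12] [0.02, 0.03, 0.01]
[-0.28, -0.43, 0.12] [0.02, 0.03, 0.01]
```

step_arm([
  {"xyz": [-0.28, -0.4, 0], "rotation": [0.02, 0.03, 0.01], "claw": 8},
  {"xyz": [-0.2, -0.35, 0], "rotation": [0, 0, 0], "claw": 8},
  {"xyz": [0, 0, 0], "rotation": [0, 0, 0], "claw": 8},
])

```text
clock: 25.88
eef_pos: [0.5536, 0.08, 0.1371]
ee_rot: [0.001, 0.001, 1.0, 0.001]
contact_force: [-1.1, 0.8, -0.4]
gripper_width: 0.012
```

```bash
python3 mv.py .557 .0765 .125 180 .6;  python3 - <<'E'
from circ import *
d=snap('wrist','w21');print(bot.sense()['eef_pos'])
E
```

```text
from [0.5536 0.08   0.1371] yaw 179.94 k 1 F [-1.1  0.8 -0.4] w 12.0 t 25.88
[-0.06, -0.06, 0.2] [0.01, 0.02, -0.01]
[0.55300899 0.08076391 0.13698911]
```

View pics/w21.png

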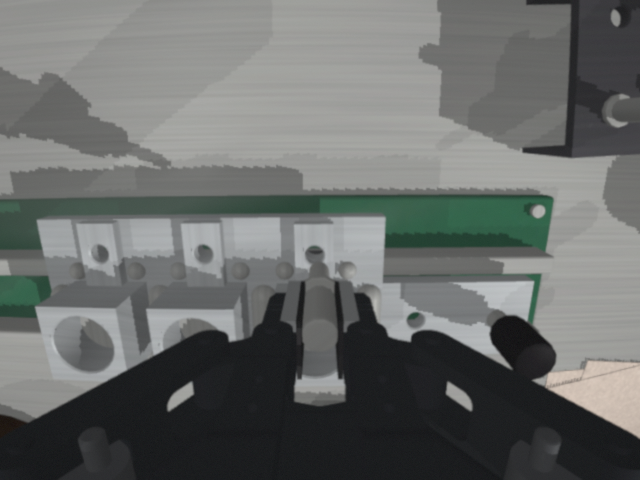

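```bash
cat > pincheck.py <<'E'
from circ import *
import sys
d=snap('wrist');s=bot.sense();print(s['eef_pos'].round(4))
for a in sys.argv[1:]:
    u,v,z=[float(q) for q in a.split(',')];c,st=dark(d,(u,v),int(9));print(a,'->',c.round(1),st[2:],plane(d,[c],z).round(4)[0], 'raw',plane(d,[(u,v)],z).round(4)[0])
T=np.array(d['T_tool_cam']);e=d['extrinsics'];d['extrinsics']=T
print('expected tip px for TCP axis at z -.031:',proj(d,[[0,0,-.031],[0,0,.0]]).round(1).tolist())
d['extrinsics']=e
im=d['img'][180:380,220:420,::-1];cv2.imwrite('pics/pc.png',cv2.resize(im,None,fx=3,fy=3,interpolation=cv2.INTER_CUBIC))
E
python3 pincheck.py 101,253,.068 204,253,.068 314,254,.068
```

```text
[0.5527 0.0814 0.1371]
101,253,.068 -> [ 99.7 254.8] [ 15  17 194] [ 0.5576 -0.0607  0.068 ] raw [ 0.5564 -0.0596  0.068 ]
204,253,.068 -> [202.5 254.4] [ 16  17 231] [0.5571 0.0067 0.068 ] raw [0.5562 0.0078 0.068 ]
314,254,.068 -> [313.1 255.6] [ 19  17 259] [0.5579 0.0762 0.068 ] raw [0.5569 0.0767 0.068 ]
expected tip px for TCP axis at z -.031: [[321.3, 330.9], [321.0, 294.9]]
```

View pics/pc.png

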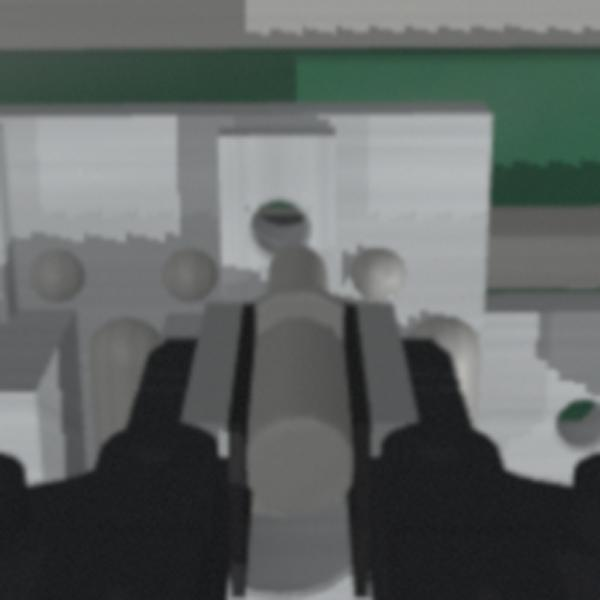

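step_arm([
  {"xyz": [-0.08, -0.08, 0.25], "rotation": [0, 0.02, 0], "claw": 8},
  {"xyz": [0, 0, 0.2], "rotation": [0, 0, 0], "claw": 8},
  {"xyz": [0, 0, 0], "rotation": [0, 0, 0], "claw": 8},
])

```text
clock: 26.35
eef_pos: [0.556, 0.0784, 0.1071]
ee_rot: [-0.001, -0.002, 1.0, 0.001]
contact_force: [0.1, 0.3, -1.0]
gripper_width: 0.012
```

```bash
python3 pincheck.py ; python3 mv.py .5575 .0764 .08 180
```

```text
[0.5564 0.0784 0.1077]
expected tip px for TCP axis at z -.031: [[321.3, 330.9], [321.0, 295.0]]
from [0.5564 0.0784 0.1077] yaw -179.82 k 1 F [-0.2  0.1 -0.7] w 12.4 t 26.4
[-0.02, -0.04, 0.46] [0.02, -0.02, 0.03]
```

View pics/pc.png

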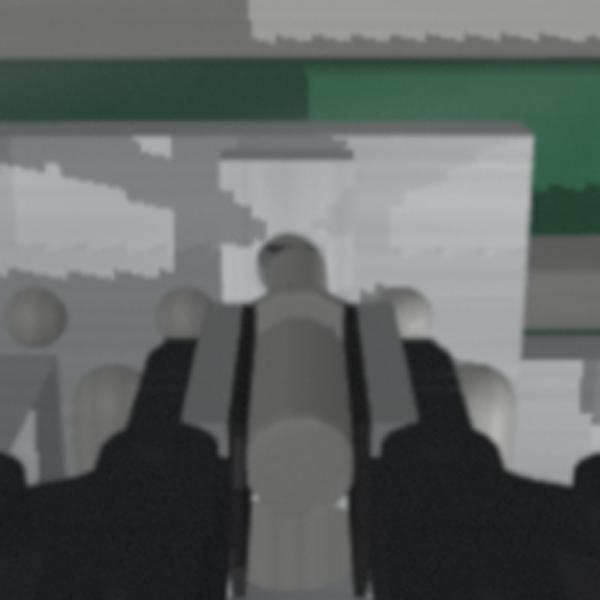

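step_arm([
  {"xyz": [-0.02, -0.04, 0.0], "rotation": [0.02, -0.02, 0.02], "claw": 8},
  {"xyz": [0, 0, 0.05], "rotation": [0, 0, 0], "claw": 8},
  {"xyz": [0, 0, 0], "rotation": [0, 0, 0], "claw": 8},
])

```text
clock: 26.78
eef_pos: [0.5582, 0.0763, 0.1053]
ee_rot: [0.001, -0.001, 1.0, 0.0]
contact_force: [-0.6, 0.3, -0.8]
gripper_width: 0.0121
```

```bash
python3 pincheck.py ; python3 mv.py .5575 .0764 .08 180
```

```text
[0.5584 0.0762 0.1056]
expected tip px for TCP axis at z -.031: [[321.3, 330.9], [321.0, 295.0]]
from [0.5584 0.0762 0.1056] yaw -179.94 k 1 F [-0.2 -1.4 -0.7] w 12.0 t 26.82
[0.02, 0.0, 0.43] [0.0, 0.02, 0.01]
```

View pics/pc.png

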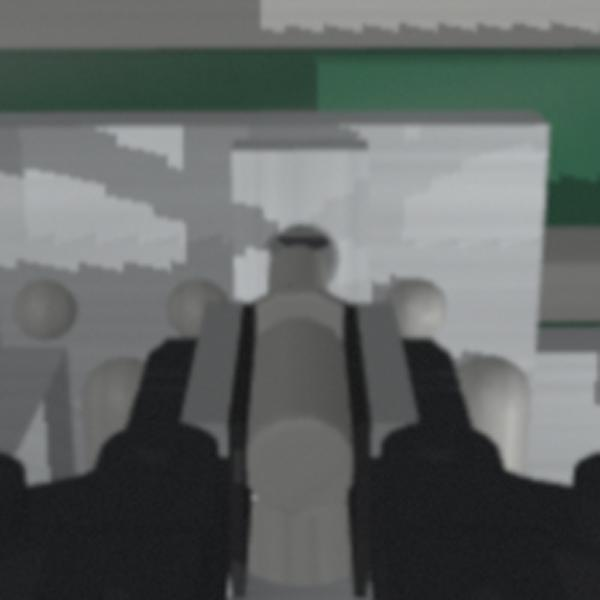

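```bash
python3 - <<'E'
from circ import *
d=snap('wrist');p=bot.sense()['eef_pos'];e=d['extrinsics']
print(p, proj(d,[[p[0],p[1],.068]])*3-[660,540], proj(d,[[p[0]-.02,p[1],.068],[p[0]-.02,p[1]+.012,.068]])*3-[660,540])
print(plane(d,[(220+300.5/3,180+149/3),(220+303/3,180+258/3)],.068))
E
```

```text
[0.55844926 0.07620634 0.10562952] [[302.25639013 256.86034031]] [[302.45656978 148.94926284]
 [371.22665236 149.02448119]]
[[0.53845876 0.07586503 0.068     ]
 [0.55866655 0.07634018 0.068     ]]
```

step_arm([
  {"xyz": [0, 0.015, 0.1], "rotation": [0, 0.02, 0], "claw": 8},
  {"xyz": [0, 0, 0.1], "rotation": [0, 0, 0], "claw": 8},
  {"xyz": [0, 0, 0.05], "rotation": [0, 0, 0], "claw": 8},
])

```text
clock: 27.25
eef_pos: [0.5587, 0.0772, 0.09]
ee_rot: [0.0, -0.0, 1.0, 0.0]
contact_force: [-0.6, 0.9, -1.0]
gripper_width: 0.0121
```

```bash
python3 pincheck.py ; python3 mv.py .5584 .077 .08 180
```

```text
[0.5585 0.0772 0.0896]
expected tip px for TCP axis at z -.031: [[321.3, 330.9], [321.0, 295.0]]
from [0.5585 0.0772 0.0896] yaw -179.95 k 1 F [ 1.1 -1.6 -1.7] w 12.0 t 27.3
[0.0, -0.0, 0.16] [0.0, 0.0, 0.01]
```

View pics/pc.png

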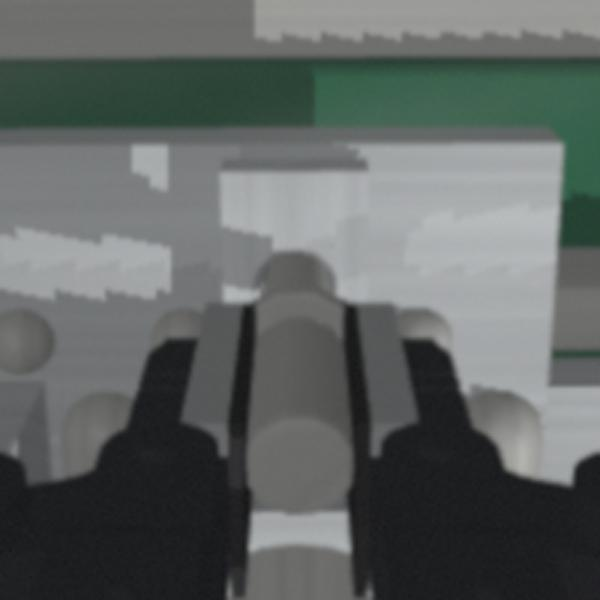

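step_arm([
  {"xyz": [0, 0, 0.12], "rotation": [0, 0, 0], "claw": 8},
  {"xyz": [0, 0, 0.12], "rotation": [0, 0, 0], "claw": 8},
  {"xyz": [0, 0, 0.08], "rotation": [0, 0, 0], "claw": 8},
])

```text
clock: 27.68
eef_pos: [0.5586, 0.0771, 0.0692]
ee_rot: [0.0, -0.0, 1.0, 0.0]
contact_force: [0.5, -0.0, -0.1]
gripper_width: 0.0121
```

step_arm([
  {"xyz": [0, 0, 0.05], "rotation": [0, 0, 0], "claw": 8},
  {"xyz": [0, 0, 0.03], "rotation": [0, 0, 0], "claw": 8},
  {"xyz": [0, 0, 0.02], "rotation": [0, 0, 0], "claw": 8},
])

```text
clock: 28.05
eef_pos: [0.5587, 0.0771, 0.0655]
ee_rot: [-0.0, -0.001, 1.0, -0.0]
contact_force: [-5.0, -0.8, 8.7]
gripper_width: 0.012
```

step_arm([
  {"xyz": [0, 0, 0.04], "rotation": [0, 0, 0], "claw": 8},
  {"xyz": [0, 0, 0.04], "rotation": [0, 0, 0], "claw": 8},
])

```text
clock: 28.3
eef_pos: [0.5587, 0.0771, 0.0654]
ee_rot: [-0.001, -0.001, 1.0, -0.0]
contact_force: [-9.4, -0.4, 17.9]
gripper_width: 0.0124
```

```bash
python3 pincheck.py
```

```text
[0.5587 0.0771 0.0654]
expected tip px for TCP axis at z -.031: [[321.3, 330.9], [321.0, 295.0]]
```

View pics/pc.png

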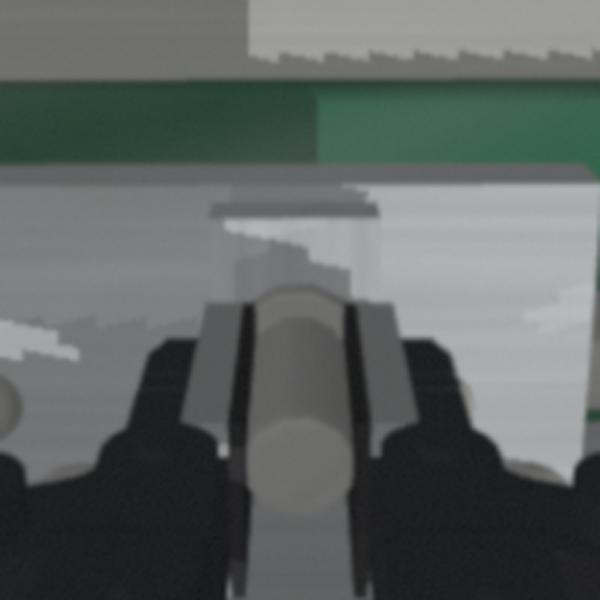

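The collar is down on the ear. Release and retract.

step_arm([
  {"xyz": [0, 0, 0], "rotation": [0, 0, 0], "claw": 30},
  {"xyz": [0, 0, 0], "rotation": [0, 0, 0], "claw": 30},
  {"xyz": [0, 0, -0.4], "rotation": [0, 0, 0], "claw": 30},
  {"xyz": [0, 0, -0.5], "rotation": [0, 0, 0], "claw": 30},
  {"xyz": [0, 0, -0.5], "rotation": [0, 0, 0], "claw": 30},
])

```text
clock: 28.98
eef_pos: [0.5567, 0.0772, 0.1483]
ee_rot: [-0.004, -0.001, 1.0, -0.0]
contact_force: [0.3, -0.2, 0.0]
gripper_width: 0.0299
```

```bash
python3 mv.py .4600 .262 .14 180 .8;  python3 - <<'E'
from circ import *
d=snap('wrist','w22');print(bot.sense()['eef_pos'])
E
```

```text
from [0.5567 0.0772 0.1483] yaw -179.91 k 5 F [ 0.3 -0.2  0. ] w 29.9 t 28.98
[0.32, 0.62, 0.03] [-0.0, -0.01, 0.0]
[0.32, 0.62, 0.03] [-0.0, -0.01, 0.0]
[0.32, 0.62, 0.03] [-0.0, -0.01, 0.0]
[0.32, 0.62, 0.03] [-0.0, -0.01, 0.0]
[0.32, 0.62, 0.03] [-0.0, -0.01, 0.0]
[0.5594335  0.07724852 0.1531781 ]
```

View pics/w22.png

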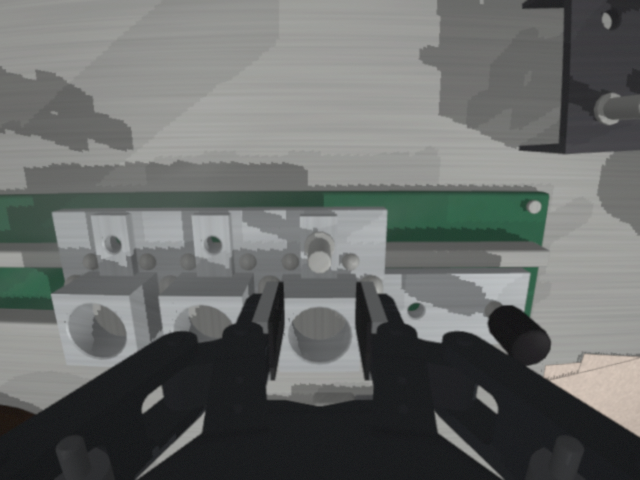

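Pin 1 stands upright, seated at (319,255). Next is the second pin, in the lower-left hole of the wrist view.

step_arm([
  {"xyz": [0.3, 0.62, 0.05], "rotation": [0, 0, 0], "claw": 28},
  {"xyz": [0.3, 0.62, 0.05], "rotation": [0, 0, 0], "claw": 28},
  {"xyz": [0.3, 0.62, 0.05], "rotation": [0, 0, 0], "claw": 28},
  {"xyz": [0.3, 0.62, 0.05], "rotation": [0, 0, 0], "claw": 28},
  {"xyz": [0.2, 0.4, 0.1], "rotation": [0, 0, 0], "claw": 28},
])

```text
clock: 29.65
eef_pos: [0.4757, 0.2531, 0.1349]
ee_rot: [0.002, 0.002, 1.0, 0.0]
contact_force: [0.3, 0.2, 0.2]
gripper_width: 0.0279
```

step_arm([
  {"xyz": [0, 0, 0], "rotation": [0, 0, 0], "claw": 28},
])

```text
clock: 29.78
eef_pos: [0.4743, 0.2543, 0.1338]
ee_rot: [0.001, 0.0, 1.0, -0.0]
contact_force: [0.6, 0.3, 0.4]
gripper_width: 0.0282
```

```bash
python3 mv.py .468 .2625 .11 180 .8;  python3 - <<'E'
from circ import *
d=snap('wrist','w23');print(bot.sense()['eef_pos'])
E
```

```text
from [0.4743 0.2543 0.1338] yaw 179.97 k 1 F [0.6 0.3 0.4] w 28.2 t 29.77
[0.11, 0.14, 0.4] [-0.0, 0.02, -0.0]
[0.47495539 0.25359384 0.13414304]
```

View pics/w23.png

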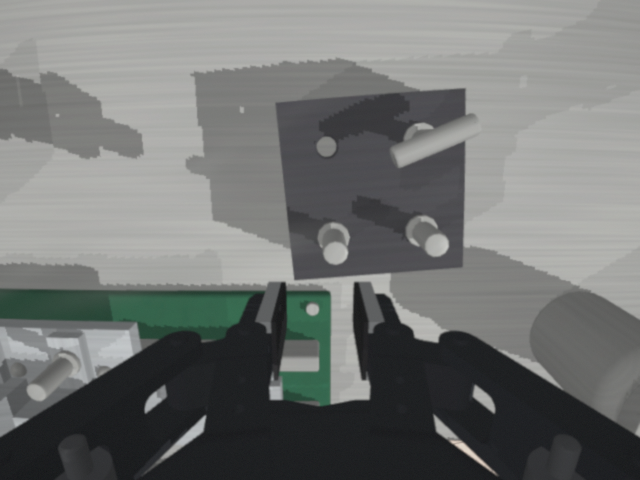

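```bash
python3 - <<'E'
from circ import *
d=snap('wrist');p=bot.sense()['eef_pos'];print(p)
print(plane(d,[(335,253),(437,244)],.094).round(4).tolist(),'T',plane(d,[(400,158),(476,122),(437,140)],.092).round(4).tolist())
E
python3 mv.py .468 .2625 .09 180
```

```text
[0.47562724 0.25296393 0.13452378]
[[0.4687, 0.2613, 0.094], [0.4638, 0.3164, 0.094]] T [[0.4184, 0.2941, 0.092], [0.4001, 0.332, 0.092], [0.4092, 0.3126, 0.092]]
from [0.4756 0.253  0.1345] yaw 179.86 k 1 F [-0.6 -0.2  0.4] w 27.9 t 29.88
[0.13, 0.16, 0.74] [-0.0, 0.03, -0.02]
```

step_arm([
  {"xyz": [0.12, 0.15, 0.3], "rotation": [0, 0.03, -0.02], "claw": 28},
  {"xyz": [0, 0, 0.2], "rotation": [0, 0, 0], "claw": 28},
  {"xyz": [0, 0, 0], "rotation": [0, 0, 0], "claw": 28},
])

```text
clock: 30.25
eef_pos: [0.4689, 0.2605, 0.1018]
ee_rot: [-0.0, 0.001, 1.0, -0.001]
contact_force: [0.3, -0.6, 0.3]
gripper_width: 0.0281
```

```bash
python3 mv.py .4685 .2617 .057 180;python3 - <<'E'
from circ import *
d=snap('wrist');p=bot.sense()['eef_pos'];print(p)
im=d['img'][180:380,220:420,::-1];cv2.imwrite('pics/pc.png',cv2.resize(im,None,fx=3,fy=3,interpolation=cv2.INTER_CUBIC))
E
```

```text
from [0.4689 0.2605 0.1018] yaw 179.84 k 1 F [ 0.3 -0.6  0.3] w 28.1 t 30.25
[0.01, 0.02, 0.75] [-0.01, -0.0, -0.02]
[0.46912562 0.26057979 0.10231382]
```

View pics/pc.png

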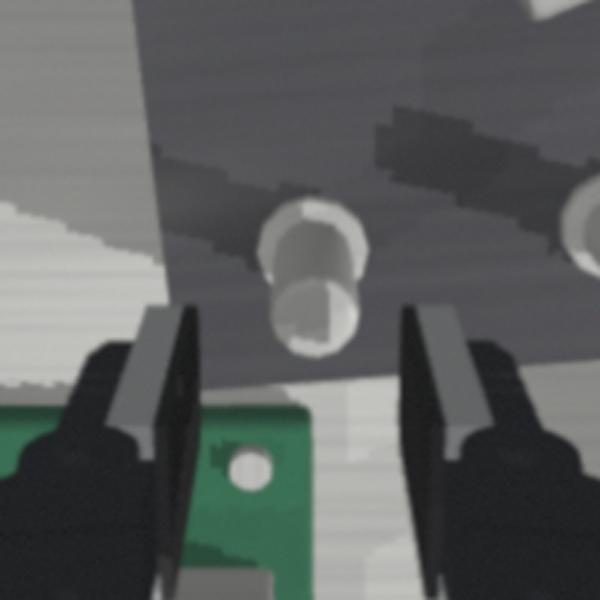

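step_arm([
  {"xyz": [0, 0.03, 0.25], "rotation": [0, 0, 0], "claw": 28},
  {"xyz": [0, 0, 0.25], "rotation": [0, 0, 0], "claw": 28},
  {"xyz": [0, 0, 0.22], "rotation": [0, 0, 0], "claw": 28},
  {"xyz": [0, 0, 0], "rotation": [0, 0, 0], "claw": 28},
])

```text
clock: 30.8
eef_pos: [0.4694, 0.262, 0.0559]
ee_rot: [-0.0, 0.002, 1.0, -0.0]
contact_force: [0.6, 0.4, 0.7]
gripper_width: 0.028
```

step_arm([
  {"xyz": [0, 0, 0], "rotation": [0, 0, 0], "claw": 8},
  {"xyz": [0, 0, 0], "rotation": [0, 0, 0], "claw": 8},
  {"xyz": [0, 0, 0], "rotation": [0, 0, 0], "claw": 8},
  {"xyz": [0, 0, 0], "rotation": [0, 0, 0], "claw": 8},
])

```text
clock: 31.3
eef_pos: [0.4714, 0.2624, 0.0585]
ee_rot: [0.002, 0.002, 1.0, -0.0]
contact_force: [0.4, 0.3, -1.7]
gripper_width: 0.0106
```

step_arm([
  {"xyz": [0, 0, -0.4], "rotation": [0, 0, 0], "claw": 8},
  {"xyz": [0, 0, -0.4], "rotation": [0, 0, 0], "claw": 8},
  {"xyz": [0, 0, -0.5], "rotation": [0, 0, 0], "claw": 8},
])

```text
clock: 31.68
eef_pos: [0.4681, 0.2612, 0.1344]
ee_rot: [-0.002, 0.002, 1.0, -0.002]
contact_force: [-0.5, 1.0, -0.0]
gripper_width: 0.0105
```

```bash
python3 mv.py .5580 .0074 .135 180 .6
```

```text
from [0.4681 0.2612 0.1344] yaw 179.8 k 8 F [-0.5  1.  -0. ] w 10.5 t 31.68
[-0.19, -0.53, -0.0] [-0.0, -0.0, -0.0]
[-0.19, -0.53, -0.0] [-0.0, -0.0, -0.0]
[-0.19, -0.53, -0.0] [-0.0, -0.0, -0.0]
[-0.19, -0.53, -0.0] [-0.0, -0.0, -0.0]
[-0.19, -0.53, -0.0] [-0.0, -0.0, -0.0]
[-0.19, -0.53, -0.0] [-0.0, -0.0, -0.0]
[-0.19, -0.53, -0.0] [-0.0, -0.0, -0.0]
[-0.19, -0.53, -0.0] [-0.0, -0.0, -0.0]
```

```bash
python3 pincheck.py
```

```text
[0.4709 0.2623 0.1394]
expected tip px for TCP axis at z -.031: [[321.3, 330.9], [321.0, 294.9]]
```

View pics/pc.png

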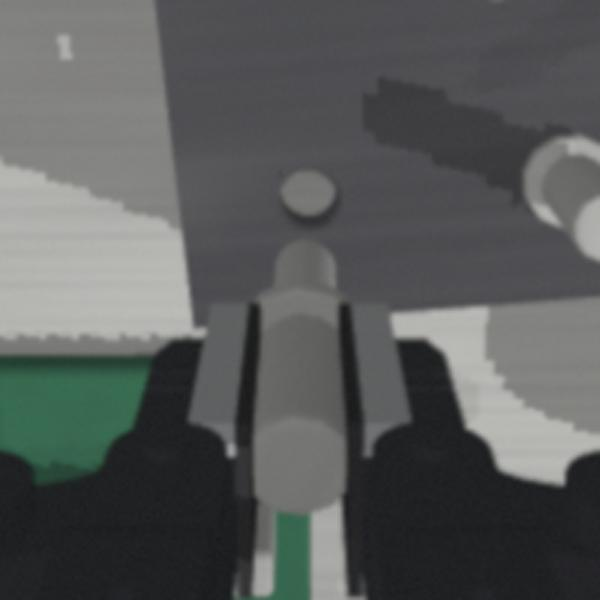

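step_arm([
  {"xyz": [-0.19, -0.53, 0], "rotation": [0, 0, 0], "claw": 8},
  {"xyz": [-0.19, -0.53, 0], "rotation": [0, 0, 0], "claw": 8},
  {"xyz": [-0.19, -0.53, 0], "rotation": [0, 0, 0], "claw": 8},
  {"xyz": [-0.19, -0.53, 0], "rotation": [0, 0, 0], "claw": 8},
  {"xyz": [-0.19, -0.53, 0], "rotation": [0, 0, 0], "claw": 8},
])

```text
clock: 32.35
eef_pos: [0.5286, 0.1012, 0.1394]
ee_rot: [0.003, -0.001, 1.0, 0.0]
contact_force: [-0.2, 0.3, -0.8]
gripper_width: 0.0105
```

step_arm([
  {"xyz": [-0.19, -0.53, 0], "rotation": [0, 0, 0], "claw": 8},
  {"xyz": [-0.19, -0.5, 0], "rotation": [0, 0, 0], "claw": 8},
  {"xyz": [-0.1, -0.3, 0], "rotation": [0, 0, 0], "claw": 8},
  {"xyz": [0, 0, 0], "rotation": [0, 0, 0], "claw": 8},
])

```text
clock: 32.85
eef_pos: [0.5578, 0.0169, 0.1375]
ee_rot: [0.002, 0.001, 1.0, 0.0]
contact_force: [0.3, -0.0, -1.0]
gripper_width: 0.0104
```

```bash
python3 mv.py .5583 .0074 .105 180 .6;  python3 pincheck.py
```

```text
from [0.5578 0.0169 0.1375] yaw 179.91 k 1 F [ 0.3 -0.  -1. ] w 10.4 t 32.85
[-0.01, -0.16, 0.54] [0.01, 0.03, -0.01]
[0.5574 0.0177 0.1374]
expected tip px for TCP axis at z -.031: [[321.3, 330.9], [321.0, 294.9]]
```

View pics/pc.png

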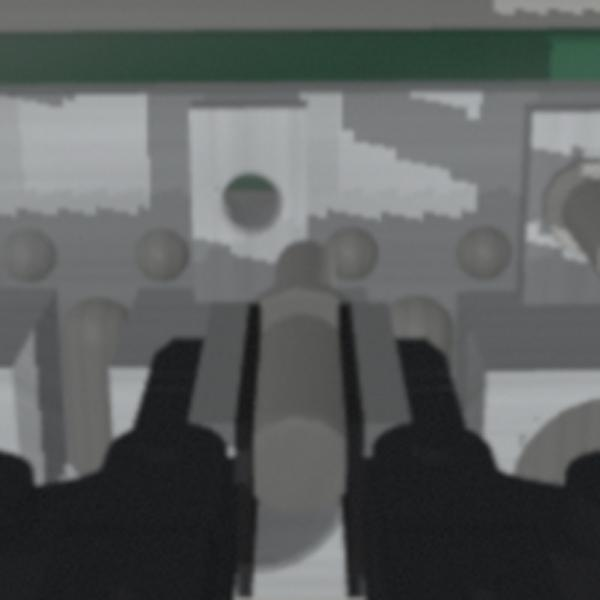

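```bash
python3 - <<'E'
from circ import *
d=snap('wrist');p=bot.sense()['eef_pos'];print(p)
print('hole',plane(d,[(220+251/3,180+203/3)],.068))
print('tip',plane(d,[(220+305/3,180+252/3)],p[2]-.031),)
E
```

```text
[0.5572956  0.01829813 0.13748917]
hole [[0.55734861 0.00719613 0.068     ]]
tip [[0.55416172 0.01814531 0.10648917]]
```

step_arm([
  {"xyz": [-0.01, -0.18, 0.25], "rotation": [0, 0.03, 0], "claw": 8},
  {"xyz": [0, 0, 0.2], "rotation": [0, 0, 0], "claw": 8},
  {"xyz": [0, 0, 0], "rotation": [0, 0, 0], "claw": 8},
])

```text
clock: 33.33
eef_pos: [0.5567, 0.0093, 0.1077]
ee_rot: [-0.001, -0.002, 1.0, 0.001]
contact_force: [0.5, 0.8, -1.0]
gripper_width: 0.0106
```

```bash
python3 mv.py .558 .0072 .105 180 .6;  python3 pincheck.py
```

```text
from [0.5567 0.0093 0.1077] yaw -179.83 k 1 F [ 0.5  0.8 -1. ] w 10.6 t 33.33
[-0.02, -0.03, 0.04] [0.02, -0.02, 0.03]
[0.557  0.0092 0.1083]
expected tip px for TCP axis at z -.031: [[321.3, 330.9], [321.0, 295.0]]
```

View pics/pc.png

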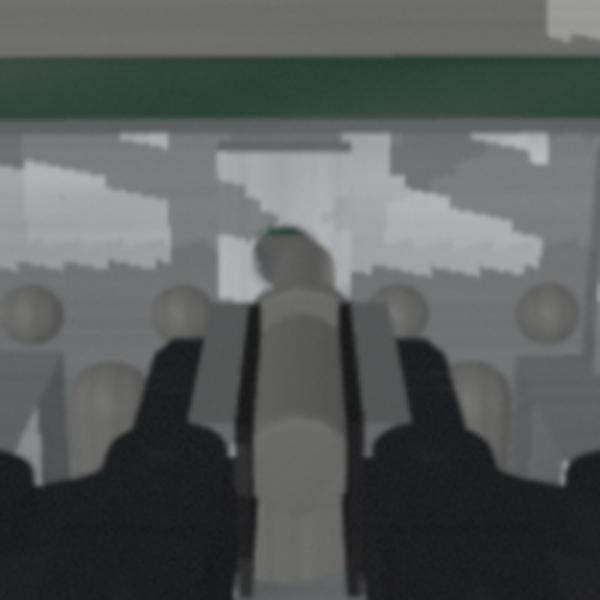

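step_arm([
  {"xyz": [-0.01, -0.055, 0.0], "rotation": [0.02, -0.02, 0.02], "claw": 8},
  {"xyz": [0, 0, 0.05], "rotation": [0, 0, 0], "claw": 8},
  {"xyz": [0, 0, 0], "rotation": [0, 0, 0], "claw": 8},
])

```text
clock: 33.75
eef_pos: [0.5582, 0.006, 0.1058]
ee_rot: [0.001, -0.001, 1.0, -0.0]
contact_force: [-0.2, -0.1, 0.1]
gripper_width: 0.0104
```

```bash
python3 mv.py .5574 .0058 .09 180 .6;  python3 pincheck.py
```

```text
from [0.5582 0.006  0.1058] yaw -179.94 k 1 F [-0.2 -0.1  0.1] w 10.4 t 33.75
[0.01, -0.0, 0.26] [-0.01, 0.02, 0.01]
[0.5584 0.006  0.106 ]
expected tip px for TCP axis at z -.031: [[321.3, 330.9], [321.0, 295.0]]
```

View pics/pc.png

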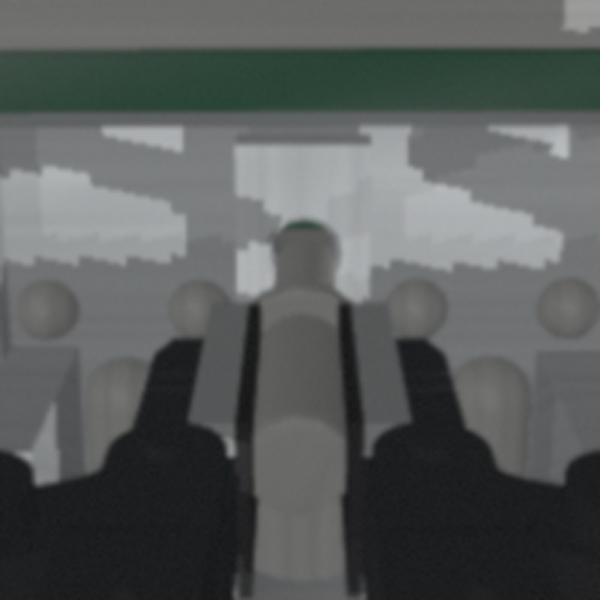

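step_arm([
  {"xyz": [0.015, 0, 0.1], "rotation": [0, 0.02, 0], "claw": 8},
  {"xyz": [0, 0, 0.1], "rotation": [0, 0, 0], "claw": 8},
  {"xyz": [0, 0, 0.05], "rotation": [0, 0, 0], "claw": 8},
])

```text
clock: 34.17
eef_pos: [0.5584, 0.0058, 0.0909]
ee_rot: [0.001, -0.0, 1.0, -0.001]
contact_force: [1.9, -0.7, -0.6]
gripper_width: 0.0104
```

```bash
python3 mv.py .5574 .0058 .08 180 .6
```

```text
from [0.5584 0.0058 0.0909] yaw -179.94 k 1 F [ 1.9 -0.7 -0.6] w 10.4 t 34.17
[0.02, -0.0, 0.18] [-0.01, 0.02, 0.01]
```

step_arm([
  {"xyz": [0.015, 0, 0.12], "rotation": [0, 0, 0], "claw": 8},
  {"xyz": [0, 0, 0.12], "rotation": [0, 0, 0], "claw": 8},
  {"xyz": [0, 0, 0.08], "rotation": [0, 0, 0], "claw": 8},
])

```text
clock: 34.55
eef_pos: [0.5582, 0.0058, 0.0707]
ee_rot: [0.002, -0.0, 1.0, -0.001]
contact_force: [0.8, -0.6, 0.6]
gripper_width: 0.0106
```

step_arm([
  {"xyz": [0, 0, 0.05], "rotation": [0, 0, 0], "claw": 8},
  {"xyz": [0, 0, 0.05], "rotation": [0, 0, 0], "claw": 8},
])

```text
clock: 34.8
eef_pos: [0.5583, 0.0059, 0.0657]
ee_rot: [0.002, -0.001, 1.0, -0.001]
contact_force: [-11.5, 1.2, 28.4]
gripper_width: 0.0109
```

step_arm([
  {"xyz": [0, 0, 0], "rotation": [0, 0, 0], "claw": 30},
  {"xyz": [0, 0, 0], "rotation": [0, 0, 0], "claw": 30},
  {"xyz": [0, 0, -0.4], "rotation": [0, 0, 0], "claw": 30},
  {"xyz": [0, 0, -0.5], "rotation": [0, 0, 0], "claw": 30},
  {"xyz": [0, 0, -0.4], "rotation": [0, 0, 0], "claw": 30},
])

```text
clock: 35.42
eef_pos: [0.5544, 0.0062, 0.1417]
ee_rot: [-0.003, -0.001, 1.0, -0.0]
contact_force: [0.4, 0.9, 0.3]
gripper_width: 0.0303
```

```bash
python3 mv.py .464 .3168 .13 180 .8;  python3 - <<'E'
from circ import *
d=snap('wrist','w24');print(bot.sense()['eef_pos'])
E
```

```text
from [0.5544 0.0062 0.1417] yaw -179.93 k 7 F [0.4 0.9 0.3] w 30.3 t 35.42
[0.21, 0.74, 0.03] [-0.0, -0.01, 0.0]
[0.21, 0.74, 0.03] [-0.0, -0.01, 0.0]
[0.21, 0.74, 0.03] [-0.0, -0.01, 0.0]
[0.21, 0.74, 0.03] [-0.0, -0.01, 0.0]
[0.21, 0.74, 0.03] [-0.0, -0.01, 0.0]
[0.21, 0.74, 0.03] [-0.0, -0.01, 0.0]
[0.22, 0.74, 0.03] [-0.0, -0.01, 0.0]
[0.55644516 0.0059968  0.14523547]
```

View pics/w24.png

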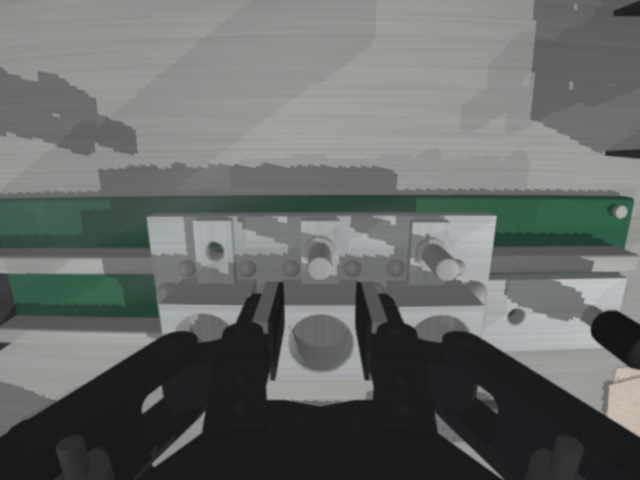

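Two pins are in, at (319,262) and (440,262). Now the third, which stood at about (.4638,.3164).

step_arm([
  {"xyz": [0.2, 0.74, 0.03], "rotation": [0, 0, 0], "claw": 28},
  {"xyz": [0.2, 0.74, 0.03], "rotation": [0, 0, 0], "claw": 28},
  {"xyz": [0.2, 0.74, 0.03], "rotation": [0, 0, 0], "claw": 28},
  {"xyz": [0.2, 0.74, 0.03], "rotation": [0, 0, 0], "claw": 28},
  {"xyz": [0.2, 0.74, 0.03], "rotation": [0, 0, 0], "claw": 28},
])

```text
clock: 36.1
eef_pos: [0.4956, 0.2303, 0.1334]
ee_rot: [-0.001, 0.003, 1.0, -0.001]
contact_force: [0.2, 0.4, -0.3]
gripper_width: 0.0285
```

step_arm([
  {"xyz": [0.2, 0.74, 0.03], "rotation": [0, 0, 0], "claw": 28},
  {"xyz": [0.2, 0.5, 0.1], "rotation": [0, 0, 0], "claw": 28},
  {"xyz": [0, 0, 0], "rotation": [0, 0, 0], "claw": 28},
  {"xyz": [0, 0, 0], "rotation": [0, 0, 0], "claw": 28},
])

```text
clock: 36.6
eef_pos: [0.4682, 0.3087, 0.1215]
ee_rot: [-0.002, 0.001, 1.0, -0.002]
contact_force: [0.2, -0.7, 0.0]
gripper_width: 0.0277
```

```bash
python3 mv.py .464 .3168 .1 180 .8;  python3 - <<'E'
from circ import *
d=snap('wrist','w25');print(bot.sense()['eef_pos'])
E
```

```text
from [0.4682 0.3087 0.1215] yaw 179.93 k 1 F [ 0.2 -0.7  0. ] w 27.7 t 36.6
[0.07, 0.14, 0.36] [-0.04, -0.04, -0.01]
[0.46812243 0.30850359 0.12142055]
```

View pics/w25.png

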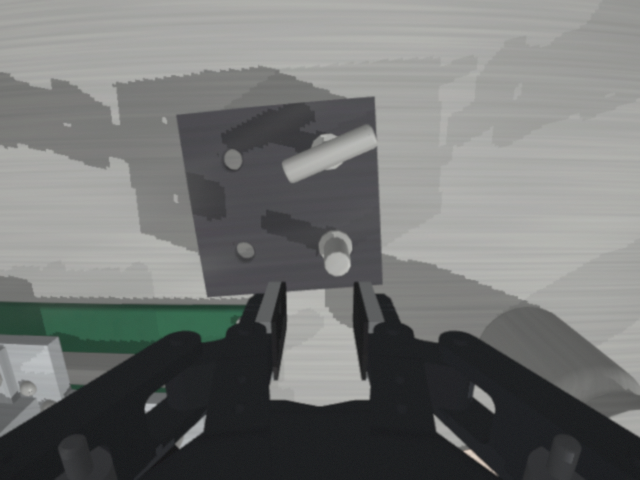

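```bash
python3 - <<'E'
from circ import *
d=snap('wrist');p=bot.sense()['eef_pos'];print(p)
print(plane(d,[(338,264)],.094).round(4).tolist())
E
python3 mv.py .464 .3168 .1 180 .8
```

```text
[0.46840073 0.30828097 0.12164642]
[[0.4634, 0.3171, 0.094]]
from [0.4684 0.3083 0.1216] yaw 179.86 k 1 F [-0.3  0.4 -0.5] w 28.0 t 36.7
[0.07, 0.14, 0.36] [-0.03, -0.04, -0.02]
```

step_arm([
  {"xyz": [0.08, 0.15, 0.2], "rotation": [-0.03, -0.04, -0.02], "claw": 28},
  {"xyz": [0, 0, 0.15], "rotation": [0, 0, 0], "claw": 28},
  {"xyz": [0, 0, 0], "rotation": [0, 0, 0], "claw": 28},
])

```text
clock: 37.08
eef_pos: [0.4641, 0.3159, 0.099]
ee_rot: [0.0, 0.002, 1.0, -0.0]
contact_force: [0.9, 0.6, 0.1]
gripper_width: 0.0282
```

```bash
python3 mv.py .4636 .317 .057 180;python3 - <<'E'
from circ import *
d=snap('wrist');p=bot.sense()['eef_pos'];print(p)
im=d['img'][180:380,220:420,::-1];cv2.imwrite('pics/pc.png',cv2.resize(im,None,fx=3,fy=3,interpolation=cv2.INTER_CUBIC))
E
```

```text
from [0.4641 0.3159 0.099 ] yaw 179.83 k 1 F [0.9 0.6 0.1] w 28.2 t 37.08
[0.01, 0.02, 0.7] [-0.0, 0.0, -0.03]
[0.46424933 0.3160771  0.09936495]
```

View pics/pc.png

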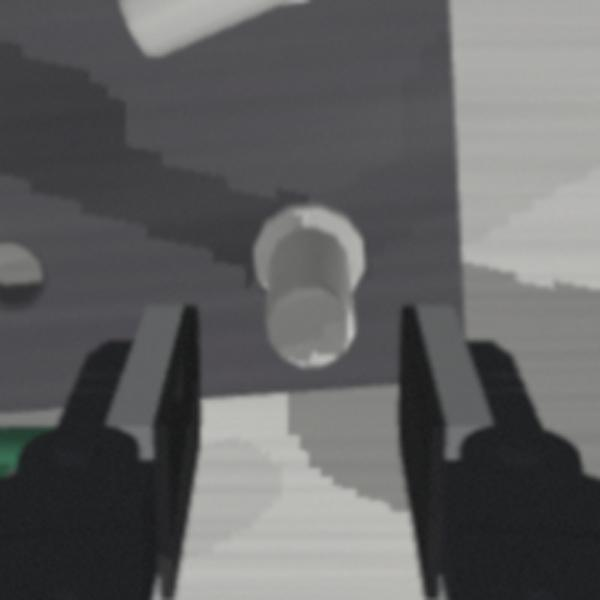

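step_arm([
  {"xyz": [0, 0.02, 0.25], "rotation": [0, 0, -0.02], "claw": 28},
  {"xyz": [0, 0, 0.25], "rotation": [0, 0, 0], "claw": 28},
  {"xyz": [0, 0, 0.18], "rotation": [0, 0, 0], "claw": 28},
  {"xyz": [0, 0, 0], "rotation": [0, 0, 0], "claw": 28},
])

```text
clock: 37.62
eef_pos: [0.4641, 0.317, 0.0552]
ee_rot: [0.0, 0.0, 1.0, -0.0]
contact_force: [0.1, -0.2, 0.2]
gripper_width: 0.0281
```

step_arm([
  {"xyz": [0, 0, 0], "rotation": [0, 0, 0], "claw": 8},
  {"xyz": [0, 0, 0], "rotation": [0, 0, 0], "claw": 8},
  {"xyz": [0, 0, 0], "rotation": [0, 0, 0], "claw": 8},
  {"xyz": [0, 0, 0], "rotation": [0, 0, 0], "claw": 8},
])

```text
clock: 38.12
eef_pos: [0.4651, 0.3174, 0.0566]
ee_rot: [0.001, 0.0, 1.0, 0.0]
contact_force: [-0.5, 0.3, -0.4]
gripper_width: 0.0143
```

step_arm([
  {"xyz": [0, 0, -0.4], "rotation": [0, 0, 0], "claw": 8},
  {"xyz": [0, 0, -0.4], "rotation": [0, 0, 0], "claw": 8},
  {"xyz": [0, 0, -0.5], "rotation": [0, 0, 0], "claw": 8},
])

```text
clock: 38.5
eef_pos: [0.4629, 0.3165, 0.1333]
ee_rot: [-0.002, 0.0, 1.0, -0.001]
contact_force: [0.5, 0.4, -0.6]
gripper_width: 0.0137
```

```bash
python3 mv.py .5570 -.064 .135 180 .9;python3 pincheck.py
```

```text
from [0.4629 0.3165 0.1333] yaw 179.96 k 8 F [ 0.5  0.4 -0.6] w 13.7 t 38.5
[-0.2, -0.79, -0.0] [-0.0, -0.0, -0.0]
[-0.2, -0.79, -0.0] [-0.0, -0.0, -0.0]
[-0.2, -0.79, -0.0] [-0.0, -0.0, -0.0]
[-0.2, -0.79, -0.0] [-0.0, -0.0, -0.0]
[-0.2, -0.79, -0.0] [-0.0, -0.0, -0.0]
[-0.2, -0.79, -0.0] [-0.0, -0.0, -0.0]
[-0.2, -0.79, -0.0] [-0.0, -0.0, -0.0]
[-0.2, -0.79, -0.0] [-0.0, -0.0, -0.0]
[0.4656 0.318  0.1385]
expected tip px for TCP axis at z -.031: [[321.3, 330.9], [321.0, 295.0]]
```

View pics/pc.png

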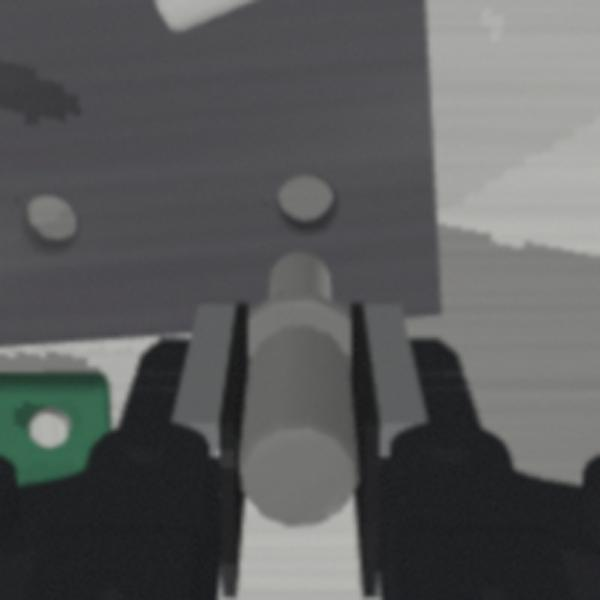

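step_arm([
  {"xyz": [-0.2, -0.79, -0.1], "rotation": [0, 0, 0], "claw": 8},
  {"xyz": [-0.2, -0.79, -0.1], "rotation": [0, 0, 0], "claw": 8},
  {"xyz": [-0.2, -0.79, 0], "rotation": [0, 0, 0], "claw": 8},
  {"xyz": [-0.2, -0.79, 0], "rotation": [0, 0, 0], "claw": 8},
  {"xyz": [-0.2, -0.79, 0], "rotation": [0, 0, 0], "claw": 8},
])

```text
clock: 39.17
eef_pos: [0.5284, 0.0785, 0.1525]
ee_rot: [0.005, -0.003, 1.0, 0.002]
contact_force: [0.9, 1.0, 0.3]
gripper_width: 0.014
```

step_arm([
  {"xyz": [-0.2, -0.79, 0], "rotation": [0, 0, 0], "claw": 8},
  {"xyz": [-0.2, -0.79, 0], "rotation": [0, 0, 0], "claw": 8},
  {"xyz": [-0.1, -0.5, 0], "rotation": [0, 0, 0], "claw": 8},
  {"xyz": [0, 0, 0], "rotation": [0, 0, 0], "claw": 8},
  {"xyz": [0, 0, 0], "rotation": [0, 0, 0], "claw": 8},
])

```text
clock: 39.8
eef_pos: [0.5602, -0.0535, 0.1514]
ee_rot: [0.006, -0.001, 1.0, 0.002]
contact_force: [1.2, 0.3, -1.3]
gripper_width: 0.0143
```

```bash
python3 mv.py .5574 -.064 .137 180 .6;  python3 pincheck.py
```

```text
from [ 0.5602 -0.0535  0.1514] yaw -179.91 k 1 F [ 1.2  0.3 -1.3] w 14.3 t 39.8
[0.05, -0.18, 0.24] [0.03, 0.1, 0.01]
[ 0.5602 -0.0533  0.1514]
expected tip px for TCP axis at z -.031: [[321.3, 330.9], [321.0, 294.9]]
```

View pics/pc.png

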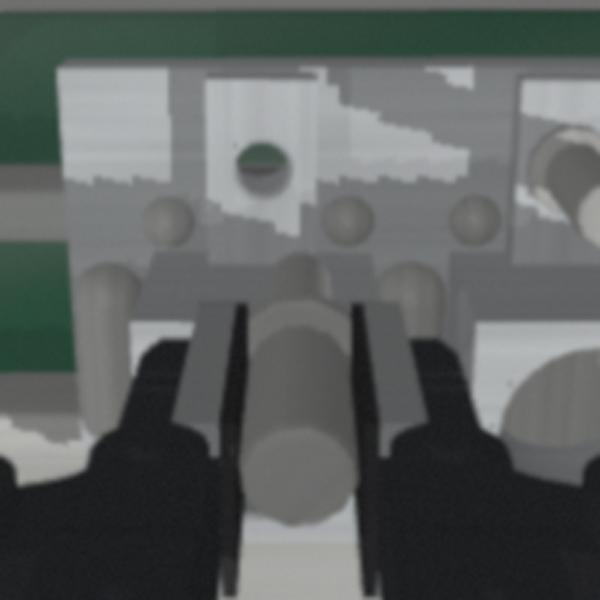

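```bash
python3 - <<'E'
from circ import *
d=snap('wrist');p=bot.sense()['eef_pos'];print(p)
print('hole',plane(d,[(220+264/3,180+170/3),(220+262/3,180+76/3)],.068))
E
python3 mv.py .5574 -.064 .107 180 .6
```

```text
[ 0.56021333 -0.0530082   0.15150657]
hole [[ 0.55766804 -0.06133439  0.068     ]
 [ 0.53679605 -0.06162313  0.068     ]]
from [ 0.5602 -0.053   0.1515] yaw -179.84 k 2 F [ 0.5  0.5 -1.1] w 14.1 t 39.9
[0.03, -0.09, 0.37] [0.01, 0.05, 0.01]
[0.03, -0.09, 0.37] [0.01, 0.05, 0.01]
```

step_arm([
  {"xyz": [0.05, -0.14, 0.35], "rotation": [0.02, 0.1, 0.01], "claw": 8},
  {"xyz": [0, 0, 0.35], "rotation": [0, 0, 0], "claw": 8},
  {"xyz": [0, 0, 0], "rotation": [0, 0, 0], "claw": 8},
])

```text
clock: 40.28
eef_pos: [0.5561, -0.0596, 0.1058]
ee_rot: [-0.002, -0.003, 1.0, 0.0]
contact_force: [0.1, 0.2, -1.0]
gripper_width: 0.0142
```

```bash
python3 mv.py .5575 -.062 .107 180 .6;  python3 pincheck.py
```

```text
from [ 0.5561 -0.0596  0.1058] yaw -179.69 k 1 F [ 0.1  0.2 -1. ] w 14.2 t 40.27
[-0.02, -0.04, -0.02] [0.01, -0.03, 0.05]
[ 0.5568 -0.0597  0.1068]
expected tip px for TCP axis at z -.031: [[321.3, 331.0], [321.0, 295.0]]
```

View pics/pc.png

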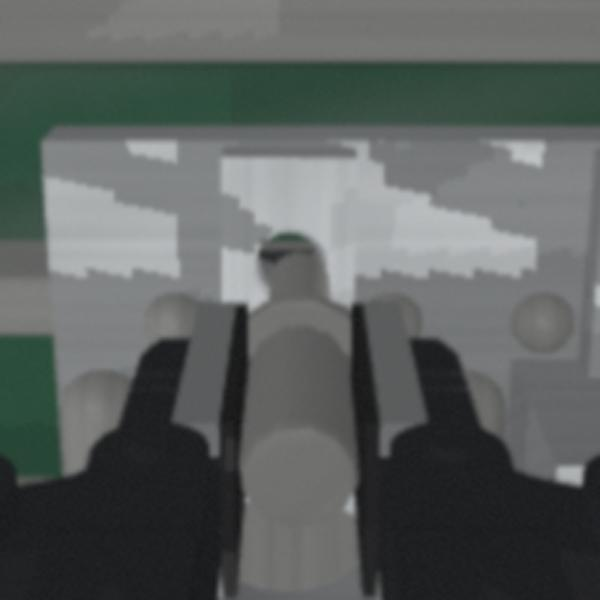

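step_arm([
  {"xyz": [-0.01, -0.025, 0], "rotation": [0.01, -0.03, 0.04], "claw": 8},
  {"xyz": [0, 0, 0.05], "rotation": [0, 0, 0], "claw": 8},
  {"xyz": [0, 0, 0], "rotation": [0, 0, 0], "claw": 8},
])

```text
clock: 40.7
eef_pos: [0.5584, -0.0613, 0.1051]
ee_rot: [0.002, -0.0, 1.0, -0.001]
contact_force: [0.2, 0.2, -1.1]
gripper_width: 0.0142
```

```bash
python3 mv.py .558 -.061 .107 180 .6;  python3 pincheck.py
```

```text
from [ 0.5584 -0.0613  0.1051] yaw -179.94 k 1 F [ 0.2  0.2 -1.1] w 14.2 t 40.7
[0.01, 0.01, -0.03] [-0.01, 0.04, 0.01]
[ 0.5586 -0.0614  0.1053]
expected tip px for TCP axis at z -.031: [[321.3, 330.9], [321.0, 295.0]]
```

View pics/pc.png

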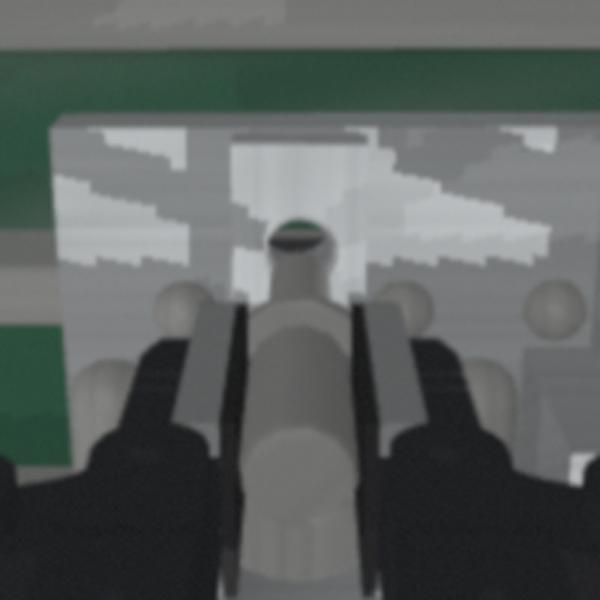

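step_arm([
  {"xyz": [0.015, 0.005, 0.1], "rotation": [0, 0.03, 0], "claw": 8},
  {"xyz": [0, 0, 0.1], "rotation": [0, 0, 0], "claw": 8},
  {"xyz": [0, 0, 0.05], "rotation": [0, 0, 0], "claw": 8},
])

```text
clock: 41.12
eef_pos: [0.558, -0.0613, 0.0899]
ee_rot: [0.001, -0.0, 1.0, -0.001]
contact_force: [-0.6, 0.5, 0.0]
gripper_width: 0.0139
```

step_arm([
  {"xyz": [0.005, 0, 0.1], "rotation": [0, 0, 0], "claw": 8},
  {"xyz": [0, 0, 0.1], "rotation": [0, 0, 0], "claw": 8},
])

```text
clock: 41.38
eef_pos: [0.5578, -0.0613, 0.0771]
ee_rot: [0.001, -0.0, 1.0, -0.001]
contact_force: [-0.0, 0.4, -0.8]
gripper_width: 0.014
```

step_arm([
  {"xyz": [0, 0, 0.1], "rotation": [0, 0, 0], "claw": 8},
  {"xyz": [0, 0, 0.06], "rotation": [0, 0, 0], "claw": 8},
  {"xyz": [0, 0, 0.04], "rotation": [0, 0, 0], "claw": 8},
  {"xyz": [0, 0, 0.04], "rotation": [0, 0, 0], "claw": 8},
])

```text
clock: 41.88
eef_pos: [0.5576, -0.0613, 0.0633]
ee_rot: [0.0, -0.001, 1.0, -0.001]
contact_force: [-12.0, 2.8, 26.6]
gripper_width: 0.0142
```

step_arm([
  {"xyz": [0, 0, 0], "rotation": [0, 0, 0], "claw": 30},
  {"xyz": [0, 0, 0], "rotation": [0, 0, 0], "claw": 30},
  {"xyz": [0, 0, -0.4], "rotation": [0, 0, 0], "claw": 30},
  {"xyz": [0, 0, -0.6], "rotation": [0, 0, 0], "claw": 30},
  {"xyz": [0, 0, -0.6], "rotation": [0, 0, 0], "claw": 30},
])

```text
clock: 42.5
eef_pos: [0.5553, -0.0606, 0.1581]
ee_rot: [-0.003, -0.0, 1.0, -0.0]
contact_force: [0.6, -0.3, -0.9]
gripper_width: 0.0299
```

```bash
python3 mv.py .58 .235 .16 180 .8;  python3 - <<'E'
from circ import *
d=snap('wrist','w26');print(bot.sense()['eef_pos'])
E
```

```text
from [ 0.5553 -0.0606  0.1581] yaw -179.94 k 7 F [ 0.6 -0.3 -0.9] w 29.9 t 42.5
[-0.06, 0.7, -0.0] [-0.0, -0.01, 0.0]
[-0.06, 0.7, -0.0] [-0.0, -0.01, 0.0]
[-0.06, 0.7, -0.0] [-0.0, -0.01, 0.0]
[-0.06, 0.7, -0.0] [-0.0, -0.01, 0.0]
[-0.06, 0.7, -0.0] [-0.0, -0.01, 0.0]
[-0.06, 0.7, -0.0] [-0.0, -0.01, 0.0]
[-0.06, 0.7, -0.0] [-0.0, -0.01, 0.0]
[ 0.55842817 -0.06129321  0.16398025]
```

View pics/w26.png

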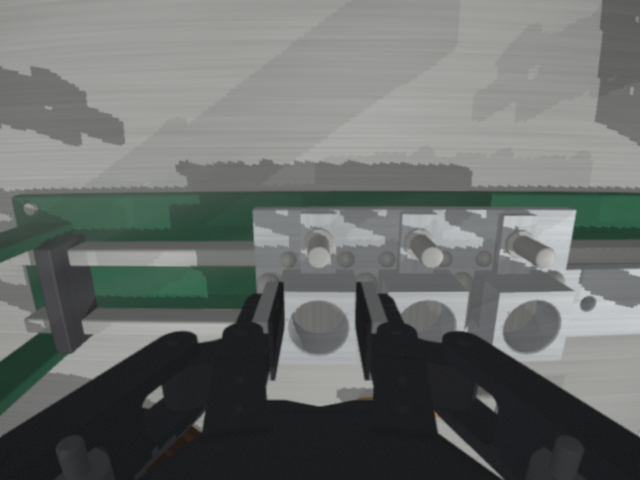

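All three pins are seated; their tops are at (319,250), (430,255) and (545,258). The stop bar is at (68,290). Next I move to the push knob.

step_arm([
  {"xyz": [-0.06, 0.7, 0], "rotation": [0, 0, 0], "claw": 44},
  {"xyz": [-0.06, 0.7, 0], "rotation": [0, 0, 0], "claw": 44},
  {"xyz": [-0.06, 0.7, 0], "rotation": [0, 0, 0], "claw": 44},
  {"xyz": [-0.06, 0.7, 0], "rotation": [0, 0, 0], "claw": 44},
  {"xyz": [-0.06, 0.6, 0], "rotation": [0, 0, 0], "claw": 44},
])

```text
clock: 43.18
eef_pos: [0.5794, 0.1452, 0.1654]
ee_rot: [0.005, 0.002, 1.0, -0.002]
contact_force: [0.6, 0.2, 1.1]
gripper_width: 0.0441
```

step_arm([
  {"xyz": [-0.06, 0.4, 0], "rotation": [0, 0, 0], "claw": 44},
  {"xyz": [0, 0, 0], "rotation": [0, 0, 0], "claw": 44},
  {"xyz": [0, 0, 0], "rotation": [0, 0, 0], "claw": 44},
])

```text
clock: 43.55
eef_pos: [0.5828, 0.1721, 0.1642]
ee_rot: [0.004, 0.0, 1.0, -0.002]
contact_force: [0.9, -0.6, -0.1]
gripper_width: 0.0437
```

```bash
python3 mv.py .605 .2015 .16 180 .8;  python3 - <<'E'
from circ import *
d=snap('wrist','w27');print(bot.sense()['eef_pos'])
E
```

```text
from [0.5828 0.1721 0.1642] yaw 179.95 k 1 F [ 0.9 -0.6 -0.1] w 43.7 t 43.55
[-0.37, 0.49, 0.07] [-0.03, 0.07, -0.01]
[0.58278103 0.17194695 0.16420798]
```

View pics/w27.png

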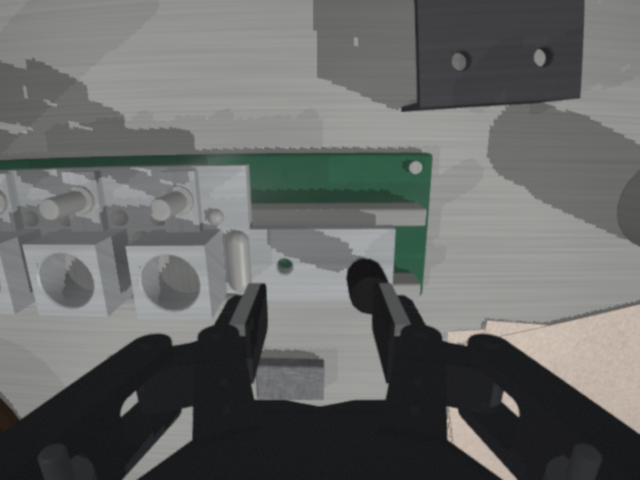

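step_arm([
  {"xyz": [-0.33, 0.45, 0], "rotation": [-0.03, 0.07, 0], "claw": 44},
  {"xyz": [0, 0, 0.2], "rotation": [0, 0, 0], "claw": 44},
  {"xyz": [0, 0, 0], "rotation": [0, 0, 0], "claw": 44},
])

```text
clock: 43.98
eef_pos: [0.6027, 0.1956, 0.1512]
ee_rot: [-0.001, 0.003, 1.0, -0.001]
contact_force: [-1.1, -0.3, 0.1]
gripper_width: 0.0439
```

```bash
python3 mv.py .605 .2015 .078 180 .8;  python3 - <<'E'
from circ import *
d=snap('wrist','w28');print(bot.sense()['eef_pos'])
E
```

```text
from [0.6027 0.1956 0.1512] yaw 179.69 k 2 F [-1.1 -0.3  0.1] w 43.9 t 43.98
[-0.02, 0.05, 0.61] [-0.0, -0.01, -0.02]
[-0.02, 0.05, 0.61] [-0.0, -0.01, -0.02]
[0.60336051 0.19571222 0.15222162]
```

View pics/w28.png

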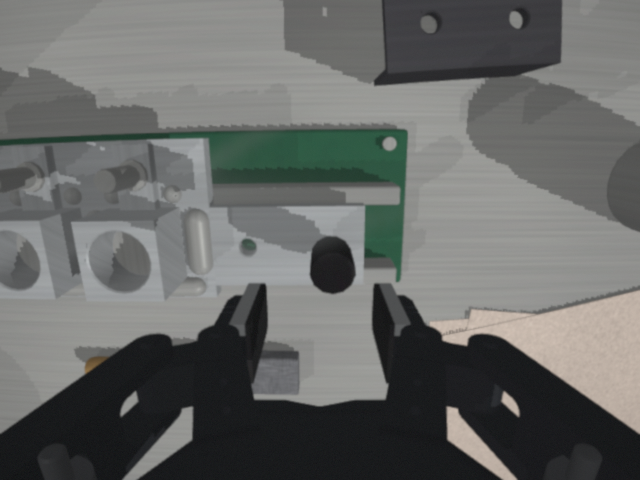

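```bash
python3 - <<'E'
from circ import *
d=snap('wrist');print(bot.sense()['eef_pos'])
print('knob',plane(d,[(333,271)],.112),'tail',plane(d,[(248,247)],.06))
E
python3 mv.py .605 .2015 .078 180 .8
```

```text
[0.60364579 0.19588535 0.15288017]
knob [[0.60749173 0.20236094 0.112     ]] tail [[0.60951497 0.14568392 0.06      ]]
from [0.6036 0.1959 0.1529] yaw 179.68 k 2 F [-0.7  0.  -0.1] w 43.9 t 44.08
[-0.01, 0.05, 0.62] [-0.0, 0.01, -0.02]
[-0.01, 0.05, 0.62] [-0.0, 0.01, -0.02]
```

step_arm([
  {"xyz": [-0.05, 0.1, 0.2], "rotation": [0, 0, -0.04], "claw": 44},
  {"xyz": [0, 0, 0.3], "rotation": [0, 0, 0], "claw": 44},
  {"xyz": [0, 0, 0], "rotation": [0, 0, 0], "claw": 44},
])

```text
clock: 44.45
eef_pos: [0.6065, 0.2012, 0.1209]
ee_rot: [0.001, 0.001, 1.0, -0.0]
contact_force: [-0.6, 0.6, 0.6]
gripper_width: 0.0441
```

```bash
python3 mv.py .607 .202 .078 180 .8;  python3 - <<'E'
from circ import *
d=snap('wrist','w29');print(bot.sense()['eef_pos'])
E
```

```text
from [0.6065 0.2012 0.1209] yaw 179.92 k 1 F [-0.6  0.6  0.6] w 44.1 t 44.45
[-0.01, 0.01, 0.72] [-0.0, 0.01, -0.01]
[0.60715284 0.20140001 0.12200157]
```

View pics/w29.png

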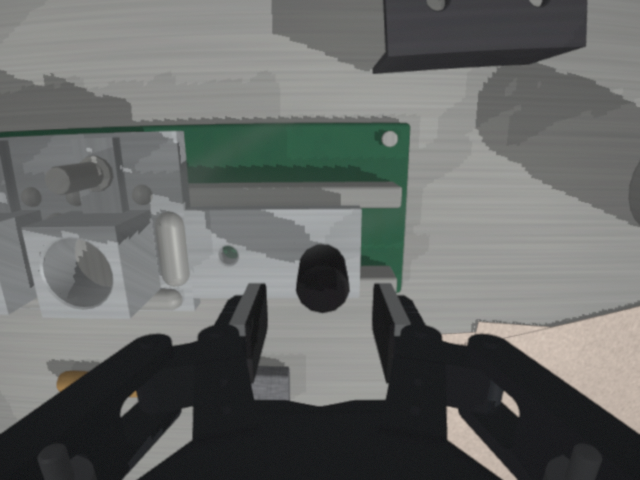

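step_arm([
  {"xyz": [0, 0.02, 0.25], "rotation": [0, 0, 0], "claw": 44},
  {"xyz": [0, 0, 0.25], "rotation": [0, 0, 0], "claw": 44},
  {"xyz": [0, 0, 0.2], "rotation": [0, 0, 0], "claw": 44},
  {"xyz": [0, 0, 0], "rotation": [0, 0, 0], "claw": 34},
  {"xyz": [0, 0, 0], "rotation": [0, 0, 0], "claw": 34},
])

```text
clock: 45.12
eef_pos: [0.6072, 0.2027, 0.0769]
ee_rot: [0.001, 0.001, 1.0, -0.0]
contact_force: [0.8, 0.3, 0.2]
gripper_width: 0.0342
```

step_arm([
  {"xyz": [0, -0.15, 0], "rotation": [0, 0, 0], "claw": 34},
  {"xyz": [0, -0.2, 0], "rotation": [0, 0, 0], "claw": 34},
  {"xyz": [0, -0.25, 0], "rotation": [0, 0, 0], "claw": 34},
  {"xyz": [0, -0.25, 0], "rotation": [0, 0, 0], "claw": 34},
])

```text
clock: 45.62
eef_pos: [0.6073, 0.152, 0.0773]
ee_rot: [0.002, -0.0, 1.0, 0.002]
contact_force: [2.3, 3.7, -3.1]
gripper_width: 0.034
```

step_arm([
  {"xyz": [0, -0.25, 0], "rotation": [0, 0, 0], "claw": 34},
  {"xyz": [0, -0.25, 0], "rotation": [0, 0, 0], "claw": 34},
  {"xyz": [0, -0.25, 0], "rotation": [0, 0, 0], "claw": 34},
  {"xyz": [0, -0.2, 0], "rotation": [0, 0, 0], "claw": 34},
  {"xyz": [0, -0.12, 0], "rotation": [0, 0, 0], "claw": 34},
])

```text
clock: 46.25
eef_pos: [0.6076, 0.0817, 0.0775]
ee_rot: [0.003, 0.001, 1.0, 0.002]
contact_force: [0.6, 3.8, -3.1]
gripper_width: 0.0341
```

```bash
python3 - <<'E'
from circ import *
print(bot.sense()['eef_pos'],bot.sense()['contact_force'])
d=snap('wrist','w30')
t=snap('top');im=t['img'][150:305,200:460,::-1];cv2.imwrite('pics/t30c.png',cv2.resize(im,None,fx=3,fy=3,interpolation=cv2.INTER_CUBIC))
E
```

```text
[0.60757337 0.08172034 0.07751851] [ 0.603286    3.76387748 -3.10294964]
```

View pics/t30c.png

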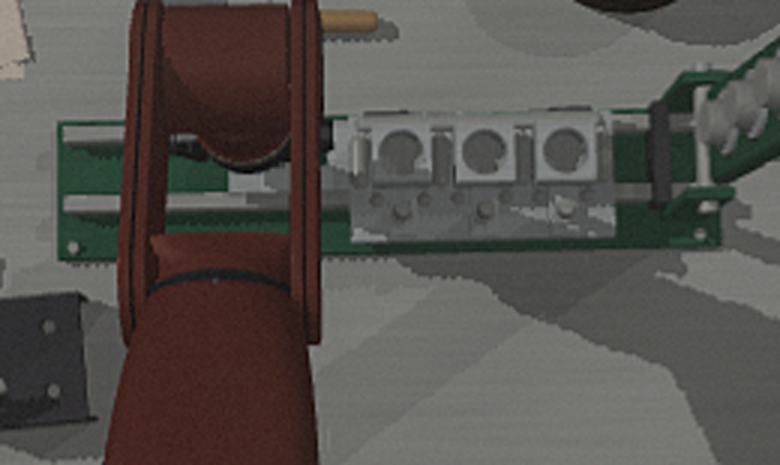

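View pics/w30.png

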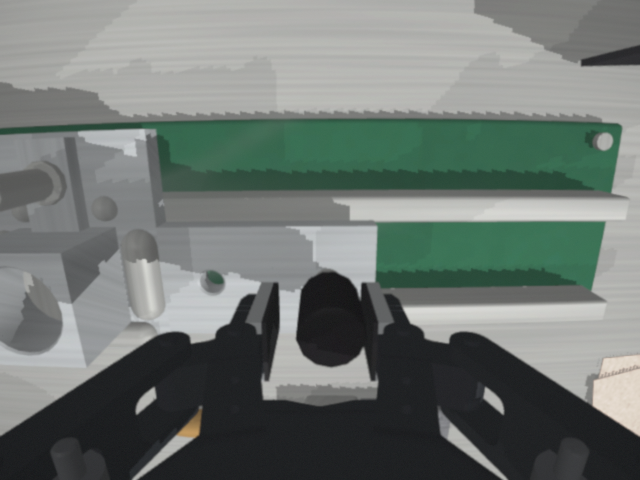

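step_arm([
  {"xyz": [0, -0.15, 0], "rotation": [0, 0, 0], "claw": 34},
  {"xyz": [0, -0.12, 0], "rotation": [0, 0, 0], "claw": 34},
  {"xyz": [0, -0.1, 0], "rotation": [0, 0, 0], "claw": 34},
])

```text
clock: 46.72
eef_pos: [0.6078, 0.0599, 0.0779]
ee_rot: [0.003, 0.0, 1.0, 0.002]
contact_force: [0.6, 3.7, -1.1]
gripper_width: 0.0342
```

step_arm([
  {"xyz": [0, -0.08, 0], "rotation": [0, 0, 0], "claw": 34},
  {"xyz": [0, -0.08, 0], "rotation": [0, 0, 0], "claw": 34},
])

```text
clock: 46.98
eef_pos: [0.6078, 0.05, 0.0778]
ee_rot: [0.003, 0.0, 1.0, 0.002]
contact_force: [0.6, 3.4, -1.4]
gripper_width: 0.0342
```

step_arm([
  {"xyz": [0, -0.08, 0], "rotation": [0, 0, 0], "claw": 34},
  {"xyz": [0, -0.08, 0], "rotation": [0, 0, 0], "claw": 34},
])

```text
clock: 47.22
eef_pos: [0.6078, 0.0444, 0.0778]
ee_rot: [0.003, 0.0, 1.0, 0.006]
contact_force: [2.8, 31.1, -2.1]
gripper_width: 0.0342
```

step_arm([
  {"xyz": [0, -0.08, 0], "rotation": [0, 0, 0], "claw": 34},
  {"xyz": [0, -0.08, 0], "rotation": [0, 0, 0], "claw": 34},
])

```text
clock: 47.48
eef_pos: [0.6078, 0.045, 0.0775]
ee_rot: [0.004, 0.0, 1.0, 0.015]
contact_force: [2.3, 21.4, -1.9]
gripper_width: 0.0341
```

The carriage is on the stop: force rose to 31 N with no further travel. I'll back off to centre, open and lift.

step_arm([
  {"xyz": [0, 0.05, 0], "rotation": [0, 0, -0.2], "claw": 44},
  {"xyz": [0, 0, 0], "rotation": [0, 0, 0], "claw": 44},
  {"xyz": [0, 0, -0.4], "rotation": [0, 0, 0], "claw": 44},
  {"xyz": [0, 0, -0.6], "rotation": [0, 0, 0], "claw": 44},
  {"xyz": [0, 0, -0.5], "rotation": [0, 0, 0], "claw": 44},
])

```text
clock: 48.1
eef_pos: [0.6047, 0.0419, 0.1665]
ee_rot: [-0.0, -0.012, 1.0, 0.012]
contact_force: [0.3, -0.8, -0.0]
gripper_width: 0.0441
```

step_arm([
  {"xyz": [0, 0, 0], "rotation": [0, 0, 0], "claw": 44},
])

```text
clock: 48.22
eef_pos: [0.6067, 0.0406, 0.1698]
ee_rot: [0.003, -0.011, 1.0, 0.011]
contact_force: [0.3, -0.4, 1.1]
gripper_width: 0.0439
```

```bash
python3 mv.py .4092 .3125 .16 157 .8;  python3 - <<'E'
from circ import *
d=snap('wrist','w31');print(bot.sense()['eef_pos'])
E
```

```text
from [0.6067 0.0406 0.1698] yaw -178.72 k 8 F [ 0.3 -0.4  1.1] w 43.9 t 48.23
[0.4, 0.57, 0.03] [0.02, 0.0, 0.44]
[0.43, 0.55, 0.03] [0.02, 0.0, 0.44]
[0.46, 0.53, 0.03] [0.02, 0.0, 0.44]
[0.48, 0.5, 0.03] [0.02, 0.0, 0.44]
[0.51, 0.48, 0.02] [0.02, 0.0, 0.44]
[0.54, 0.45, 0.02] [0.02, 0.0, 0.44]
[0.56, 0.42, 0.02] [0.02, 0.0, 0.44]
[0.58, 0.39, 0.02] [0.02, 0.0, 0.44]
[0.60561368 0.04072911 0.16787378]
```

View pics/w31.png

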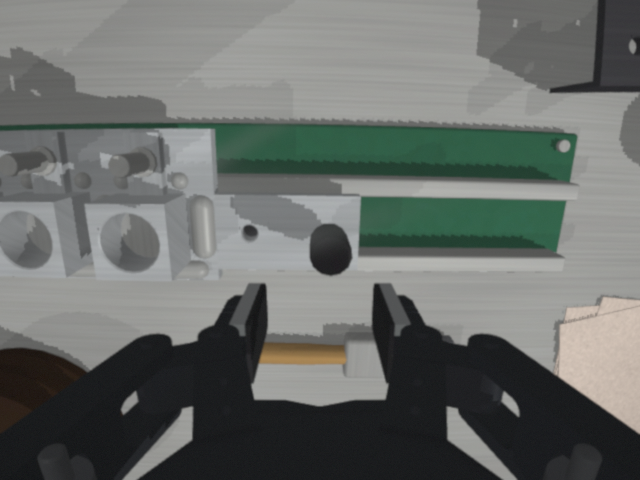

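The tail hole is at (250,232) and shows grey below, not green, so the lock block is under it. Now the T-pin: I grip its crossbar across, tool yaw about 116°.

```bash
python3 - <<'E'
from circ import *
d=snap('wrist');print(bot.sense()['eef_pos'])
c,s=dark(d,(250,232),9);print('tail',c,s,plane(d,[c],.06),'knob',plane(d,[(331,255)],.112))
E
python3 mv.py .4092 .3125 .16 116 .8
```

```text
[0.60460239 0.04104954 0.1662777 ]
tail [249.11515152 234.47272727] [  2   5  14  14 165] [[ 0.60838672 -0.00835492  0.06      ]] knob [[0.60568614 0.0480407  0.112     ]]
from [0.6046 0.041  0.1663] yaw -178.71 k 10 F [-0.1 -0.  -0.6] w 44.0 t 48.33
[0.32, 0.46, 0.02] [0.02, -0.01, 0.95]
[0.37, 0.42, 0.02] [0.02, -0.01, 0.95]
[0.41, 0.38, 0.02] [0.02, -0.01, 0.95]
[0.45, 0.33, 0.02] [0.02, -0.01, 0.95]
[0.49, 0.27, 0.02] [0.02, -0.01, 0.95]
[0.51, 0.22, 0.01] [0.02, -0.01, 0.95]
[0.53, 0.16, 0.01] [0.02, -0.01, 0.95]
[0.55, 0.1, 0.01] [0.02, -0.01, 0.95]
[0.56, 0.03, 0.01] [0.02, -0.01, 0.95]
[0.56, -0.03, 0.01] [0.02, -0.01, 0.95]
```

step_arm([
  {"xyz": [0.32, 0.46, 0], "rotation": [0.02, 0, 0.95], "claw": 40},
  {"xyz": [0.37, 0.42, 0], "rotation": [0.02, 0, 0.95], "claw": 40},
  {"xyz": [0.41, 0.38, 0], "rotation": [0.02, 0, 0.95], "claw": 40},
  {"xyz": [0.45, 0.33, 0], "rotation": [0.02, 0, 0.95], "claw": 40},
  {"xyz": [0.49, 0.27, 0], "rotation": [0.02, 0, 0.95], "claw": 40},
])

```text
clock: 48.95
eef_pos: [0.5002, 0.1771, 0.1586]
ee_rot: [-0.01, 0.282, 0.959, 0.001]
contact_force: [1.0, -0.1, -1.4]
gripper_width: 0.04
```

step_arm([
  {"xyz": [0.51, 0.22, 0], "rotation": [0, 0, 0.95], "claw": 40},
  {"xyz": [0.53, 0.16, 0], "rotation": [0, 0, 0.95], "claw": 40},
  {"xyz": [0.55, 0.1, 0], "rotation": [0, 0, 0.95], "claw": 40},
  {"xyz": [0.5, 0.03, 0], "rotation": [0, 0, 0.95], "claw": 40},
  {"xyz": [0.3, 0, 0], "rotation": [0, 0, 0.8], "claw": 40},
])

```text
clock: 49.58
eef_pos: [0.4098, 0.3019, 0.1509]
ee_rot: [-0.014, 0.541, 0.841, -0.009]
contact_force: [-0.2, -0.9, -0.5]
gripper_width: 0.0401
```

```bash
python3 mv.py .4092 .3125 .16 116 .8
```

```text
from [0.4098 0.3019 0.1509] yaw 114.48 k 1 F [-0.2 -0.9 -0.5] w 40.1 t 49.58
[0.17, 0.06, -0.15] [-0.25, -0.13, -0.22]
```

step_arm([
  {"xyz": [0.05, 0.06, 0], "rotation": [-0.25, -0.13, -0.1], "claw": 40},
  {"xyz": [0, 0, 0], "rotation": [0, 0, 0], "claw": 40},
  {"xyz": [0, 0, 0], "rotation": [0, 0, 0], "claw": 40},
])

```text
clock: 49.95
eef_pos: [0.4102, 0.3049, 0.1473]
ee_rot: [0.0, 0.533, 0.846, -0.003]
contact_force: [0.2, -0.3, 1.0]
gripper_width: 0.04
```

```bash
python3 mv.py .4092 .3125 .12 116 .8;  python3 - <<'E'
from circ import *
d=snap('wrist','w32');print(bot.sense()['eef_pos'])
E
```

```text
from [0.4102 0.3049 0.1473] yaw 115.53 k 1 F [ 0.2 -0.3  1. ] w 40.0 t 49.95
[0.12, 0.04, 0.45] [-0.03, 0.03, -0.07]
[0.41025092 0.30485693 0.14730065]
```

View pics/w32.png

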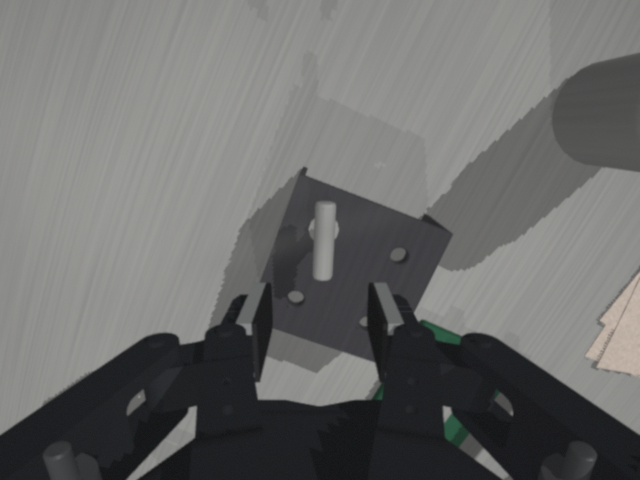

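```bash
python3 - <<'E'
from circ import *
d=snap('wrist');print(bot.sense()['eef_pos'])
P=plane(d,[(325,203),(323,279.5),(324,241)],.094);print(P, np.degrees(np.arctan2(*(P[0]-P[1])[[1,0]])),np.linalg.norm(P[0]-P[1]))
E
python3 mv.py .4092 .3125 .12 116 .8
```

```text
[0.41043348 0.30494424 0.14752154]
[[0.39943803 0.33340971 0.094     ]
 [0.41823856 0.29167168 0.094     ]
 [0.40849097 0.31329752 0.094     ]] 114.24876266076367 0.045776884933073074
from [0.4104 0.3049 0.1475] yaw 115.47 k 1 F [ 0.5 -0.8 -0.7] w 39.7 t 50.05
[0.12, 0.04, 0.46] [-0.03, 0.03, -0.08]
```

step_arm([
  {"xyz": [0.13, 0.03, 0.3], "rotation": [-0.03, 0.03, 0.13], "claw": 40},
  {"xyz": [0, 0, 0.3], "rotation": [0, 0, 0], "claw": 34},
  {"xyz": [0, 0, 0], "rotation": [0, 0, 0], "claw": 34},
])

```text
clock: 50.42
eef_pos: [0.4102, 0.3116, 0.1108]
ee_rot: [0.0, 0.541, 0.841, 0.001]
contact_force: [-0.4, 1.1, 0.9]
gripper_width: 0.034
```

```bash
python3 mv.py .4086 .3128 .066 114.5 .8;  python3 - <<'E'
from circ import *
d=snap('wrist','w33');print(bot.sense()['eef_pos'])
im=d['img'][180:380,220:420,::-1];cv2.imwrite('pics/pc.png',cv2.resize(im,None,fx=3,fy=3,interpolation=cv2.INTER_CUBIC))
E
```

```text
from [0.4102 0.3116 0.1108] yaw 114.51 k 1 F [-0.4  1.1  0.9] w 34.0 t 50.42
[0.03, -0.02, 0.75] [0.01, -0.0, 0.0]
[0.41076748 0.31197389 0.11169916]
```

View pics/pc.png

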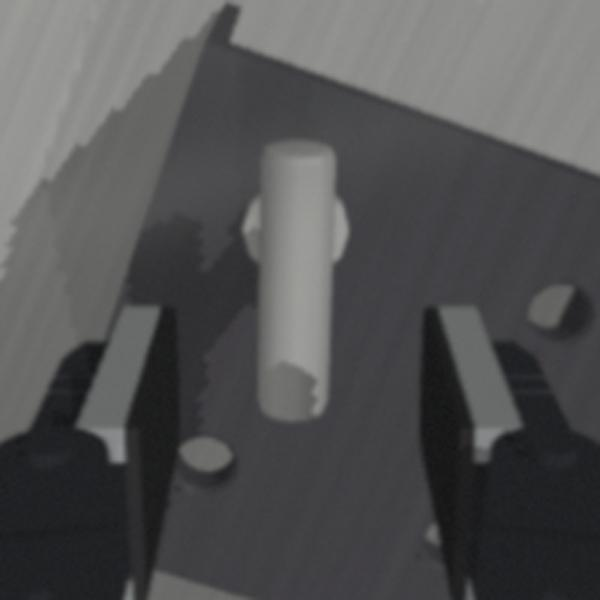

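step_arm([
  {"xyz": [0.03, -0.015, 0.25], "rotation": [0, 0, 0], "claw": 34},
  {"xyz": [0, 0, 0.25], "rotation": [0, 0, 0], "claw": 34},
  {"xyz": [0, 0, 0.25], "rotation": [0, 0, 0], "claw": 34},
  {"xyz": [0, 0, 0], "rotation": [0, 0, 0], "claw": 34},
])

```text
clock: 50.98
eef_pos: [0.4096, 0.3132, 0.0641]
ee_rot: [0.001, 0.541, 0.841, 0.001]
contact_force: [0.5, -0.2, -0.6]
gripper_width: 0.034
```

```bash
python3 mv.py .4086 .3128 .066 114.5 .8;  python3 - <<'E'
from circ import *
d=snap('wrist','w33');print(bot.sense()['eef_pos'])
im=d['img'][180:380,220:420,::-1];cv2.imwrite('pics/pc.png',cv2.resize(im,None,fx=3,fy=3,interpolation=cv2.INTER_CUBIC))
E
```

```text
from [0.4096 0.3132 0.0641] yaw 114.51 k 1 F [ 0.5 -0.2 -0.6] w 34.0 t 50.98
[0.0, -0.02, -0.03] [0.03, -0.0, 0.0]
[0.4102298  0.31352756 0.06488666]
```

View pics/pc.png

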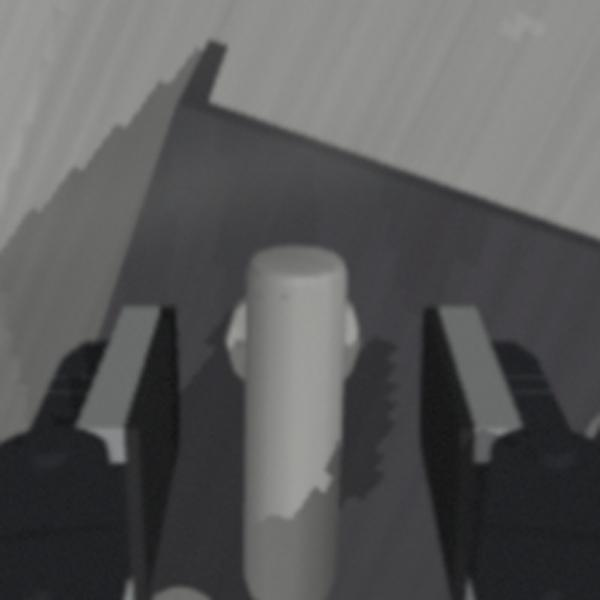

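step_arm([
  {"xyz": [0, 0, 0], "rotation": [0, 0, 0], "claw": 6},
  {"xyz": [0, 0, 0], "rotation": [0, 0, 0], "claw": 6},
  {"xyz": [0, 0, 0], "rotation": [0, 0, 0], "claw": 6},
  {"xyz": [0, 0, 0], "rotation": [0, 0, 0], "claw": 6},
])

```text
clock: 51.52
eef_pos: [0.4101, 0.3136, 0.0655]
ee_rot: [0.001, 0.541, 0.841, 0.002]
contact_force: [-0.1, -1.2, -1.2]
gripper_width: 0.0102
```

step_arm([
  {"xyz": [0, 0, -0.4], "rotation": [0, 0, 0], "claw": 6},
  {"xyz": [0, 0, -0.5], "rotation": [0, 0, 0], "claw": 6},
  {"xyz": [0, 0, -0.5], "rotation": [0, 0, 0], "claw": 6},
])

```text
clock: 51.9
eef_pos: [0.4088, 0.3127, 0.1494]
ee_rot: [0.0, 0.541, 0.841, 0.001]
contact_force: [0.6, -0.0, -1.7]
gripper_width: 0.0103
```

```bash
python3 mv.py .607 -.0085 .155 90 .8;  python3 - <<'E'
from circ import *
d=snap('wrist','w34');print(bot.sense()['eef_pos'])
E
```

```text
from [0.4088 0.3127 0.1494] yaw 114.51 k 8 F [ 0.6 -0.  -1.7] w 10.3 t 51.9
[-0.78, 0.1, -0.01] [0.0, -0.0, 0.45]
[-0.77, 0.14, -0.01] [0.0, -0.0, 0.45]
[-0.77, 0.18, -0.01] [0.0, -0.0, 0.45]
[-0.75, 0.22, -0.01] [0.0, -0.0, 0.45]
[-0.74, 0.26, -0.01] [0.0, -0.0, 0.45]
[-0.73, 0.3, -0.01] [0.0, -0.0, 0.45]
[-0.71, 0.34, -0.01] [0.0, -0.0, 0.45]
[-0.69, 0.38, -0.01] [0.0, -0.0, 0.45]
[0.41122469 0.31415956 0.1541963 ]
```

View pics/w34.png

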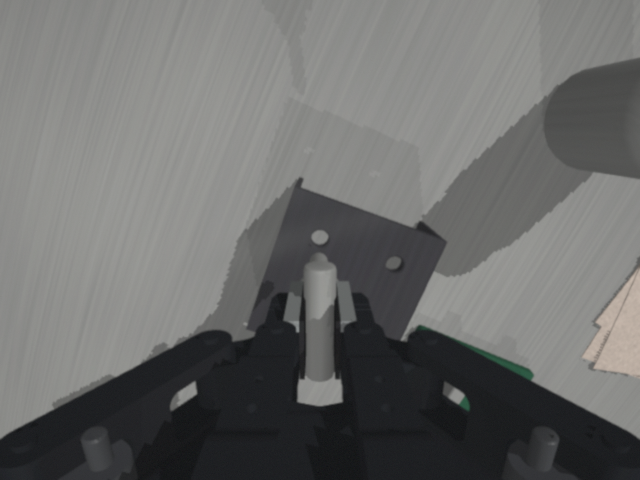

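step_arm([
  {"xyz": [-0.78, 0.1, -0.2], "rotation": [0, 0, 0.45], "claw": 6},
  {"xyz": [-0.77, 0.14, -0.1], "rotation": [0, 0, 0.45], "claw": 6},
  {"xyz": [-0.77, 0.18, 0], "rotation": [0, 0, 0.45], "claw": 6},
  {"xyz": [-0.75, 0.22, 0], "rotation": [0, 0, 0.45], "claw": 6},
  {"xyz": [-0.74, 0.26, 0], "rotation": [0, 0, 0.45], "claw": 6},
])

```text
clock: 52.58
eef_pos: [0.5397, 0.1118, 0.176]
ee_rot: [0.004, 0.65, 0.76, 0.009]
contact_force: [0.2, 0.7, -0.6]
gripper_width: 0.0103
```

```bash
python3 mv.py .607 -.0085 .165 90 .8
```

```text
from [0.5397 0.1118 0.176 ] yaw 98.98 k 3 F [ 0.2  0.7 -0.6] w 10.3 t 52.58
[-0.72, 0.26, 0.06] [0.05, -0.02, 0.44]
[-0.7, 0.3, 0.06] [0.05, -0.02, 0.44]
[-0.69, 0.34, 0.06] [0.05, -0.02, 0.44]
```

step_arm([
  {"xyz": [-0.7, 0.26, 0], "rotation": [0.05, -0.02, 0.4], "claw": 6},
  {"xyz": [-0.65, 0.3, 0], "rotation": [0.05, -0.02, 0.4], "claw": 6},
  {"xyz": [-0.3, 0.25, 0], "rotation": [0, 0, 0.35], "claw": 6},
  {"xyz": [0, 0, 0], "rotation": [0, 0, 0], "claw": 6},
  {"xyz": [0, 0, 0], "rotation": [0, 0, 0], "claw": 6},
])

```text
clock: 53.2
eef_pos: [0.6036, 0.0122, 0.1756]
ee_rot: [0.003, 0.704, 0.71, 0.004]
contact_force: [-0.5, 0.1, -0.6]
gripper_width: 0.0103
```

```bash
python3 mv.py .607 -.0085 .13 90 .8;  python3 - <<'E'
from circ import *
d=snap('wrist','w35');print(bot.sense()['eef_pos'])
E
```

```text
from [0.6036 0.0122 0.1756] yaw 90.54 k 2 F [-0.5  0.1 -0.6] w 10.3 t 53.2
[-0.17, 0.02, 0.38] [0.04, -0.01, 0.04]
[-0.17, 0.03, 0.38] [0.04, -0.01, 0.04]
[0.60353216 0.01229518 0.17562477]
```

View pics/w35.png

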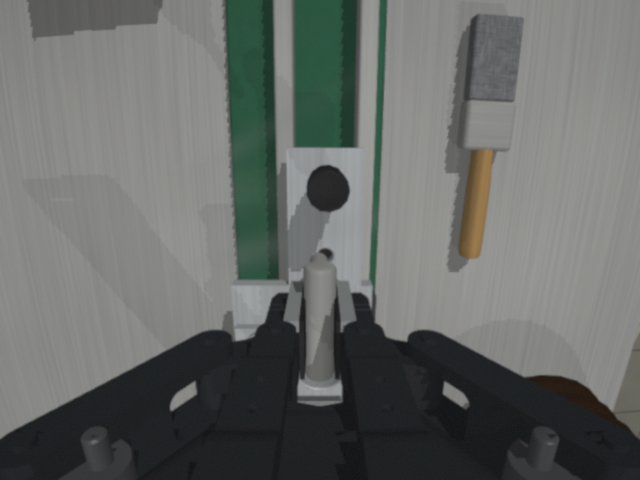

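step_arm([
  {"xyz": [-0.2, 0.04, 0.2], "rotation": [0.04, 0, 0.04], "claw": 6},
  {"xyz": [-0.12, 0.02, 0.25], "rotation": [0.04, 0, 0.04], "claw": 6},
  {"xyz": [0, 0, 0.1], "rotation": [0, 0, 0], "claw": 6},
  {"xyz": [0, 0, 0], "rotation": [0, 0, 0], "claw": 6},
])

```text
clock: 53.75
eef_pos: [0.6062, -0.0061, 0.1393]
ee_rot: [-0.001, 0.706, 0.708, -0.0]
contact_force: [-0.0, 0.9, -1.0]
gripper_width: 0.0101
```

```bash
python3 mv.py .607 -.0085 .13 90 .8;  python3 - <<'E'
from circ import *
d=snap('wrist','w36');p=bot.sense()['eef_pos'];print(p)
print(proj(d,[[p[0],p[1],.06]]))
im=d['img'][130:330,220:420,::-1];cv2.imwrite('pics/pc.png',cv2.resize(im,None,fx=3,fy=3,interpolation=cv2.INTER_CUBIC))
E
```

```text
from [ 0.6062 -0.0061  0.1393] yaw 90.15 k 1 F [-0.   0.9 -1. ] w 10.1 t 53.75
[-0.04, 0.01, 0.15] [-0.02, -0.01, 0.02]
[ 0.60634511 -0.0061171   0.13959457]
[[319.92065739 242.44324549]]
```

View pics/pc.png

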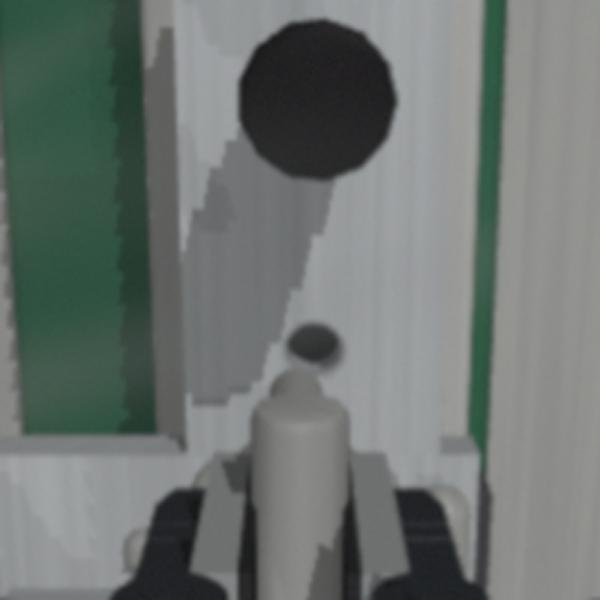

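```bash
python3 - <<'E'
from circ import *
d=snap('wrist');p=bot.sense()['eef_pos'];print(p)
print('hole',plane(d,[(325,245.3)],.06))
T=np.array(d['T_tool_cam']);d['extrinsics']=T
# tip circle bottom dia ~6-10mm : top-most visible edge
print(proj(d,[[0,0,.0505],[.003,0,.0505],[.005,0,.0455],[0.005,0,.0055],[.023,0,-.0205]]).round(1).tolist())
print('tip top edge px',220+298/3,130+368/3,'bar end top', 130+403/3)
E
python3 mv.py .609 -.0079 .115 90 .8
```

```text
[ 0.60667021 -0.00613358  0.1401453 ]
hole [[ 0.60980828 -0.00813705  0.06      ]]
[[319.5, 256.5], [319.5, 251.6], [319.5, 250.9], [319.5, 278.1], [319.5, 259.2]]
tip top edge px 319.3333333333333 252.66666666666669 bar end top 264.33333333333337
from [ 0.6067 -0.0061  0.1401] yaw 90.16 k 1 F [ 0.9 -0.1  0.1] w 9.9 t 53.85
[-0.03, 0.04, 0.42] [-0.0, -0.01, 0.02]
```

step_arm([
  {"xyz": [-0.01, 0.05, 0.2], "rotation": [0, 0, 0.02], "claw": 6},
  {"xyz": [0, 0, 0.15], "rotation": [0, 0, 0], "claw": 6},
  {"xyz": [0, 0, 0], "rotation": [0, 0, 0], "claw": 6},
])

```text
clock: 54.22
eef_pos: [0.6103, -0.0064, 0.1183]
ee_rot: [-0.0, 0.707, 0.707, 0.001]
contact_force: [0.5, 0.1, -0.6]
gripper_width: 0.0103
```

```bash
python3 - <<'E'
from circ import *
d=snap('wrist','w37');p=bot.sense()['eef_pos'];print(p)
print(proj(d,[[p[0],p[1],.06]])*3-[660,390])
im=d['img'][130:330,220:420,::-1];cv2.imwrite('pics/pc.png',cv2.resize(im,None,fx=3,fy=3,interpolation=cv2.INTER_CUBIC))
E
```

```text
[ 0.61059249 -0.00645785  0.11880742]
[[299.66966117 367.42625038]]
```

View pics/pc.png

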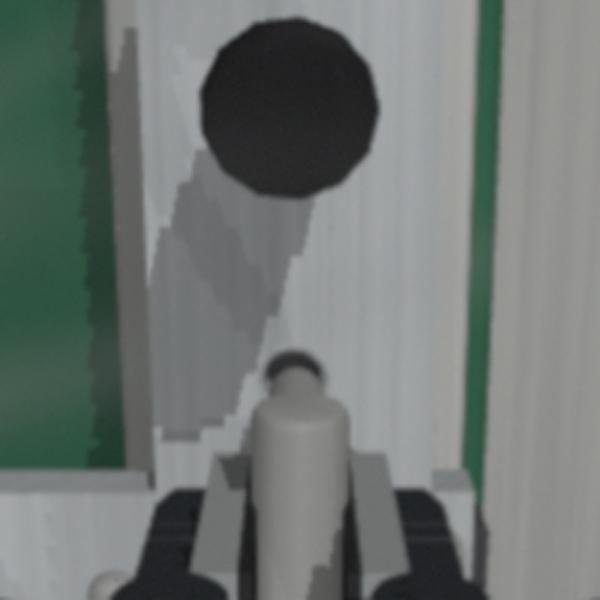

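step_arm([
  {"xyz": [-0.025, -0.01, 0], "rotation": [0, 0, 0], "claw": 6},
  {"xyz": [0, 0, 0.06], "rotation": [0, 0, 0], "claw": 6},
  {"xyz": [0, 0, 0], "rotation": [0, 0, 0], "claw": 6},
])

```text
clock: 54.65
eef_pos: [0.6104, -0.0081, 0.1157]
ee_rot: [0.001, 0.707, 0.707, 0.001]
contact_force: [-0.7, 0.3, 0.2]
gripper_width: 0.01
```

```bash
python3 - <<'E'
from circ import *
d=snap('wrist','w38');p=bot.sense()['eef_pos'];print(p)
print(proj(d,[[p[0],p[1],.06]])*3-[660,390])
im=d['img'][130:330,220:420,::-1];cv2.imwrite('pics/pc.png',cv2.resize(im,None,fx=3,fy=3,interpolation=cv2.INTER_CUBIC))
E
```

```text
[ 0.61057317 -0.00814574  0.11594692]
[[298.71856135 371.47025106]]
```

View pics/pc.png

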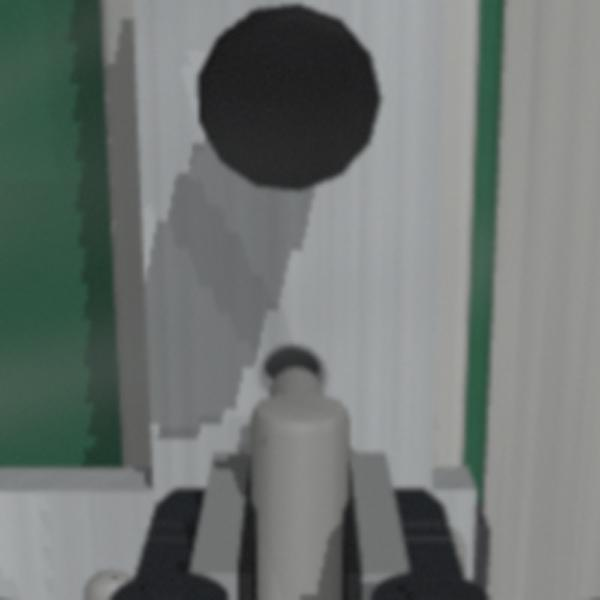

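step_arm([
  {"xyz": [-0.01, -0.02, 0.05], "rotation": [0, 0, 0], "claw": 6},
  {"xyz": [0, 0, 0.06], "rotation": [0, 0, 0], "claw": 6},
  {"xyz": [0, 0, 0.05], "rotation": [0, 0, 0], "claw": 6},
])

```text
clock: 55.08
eef_pos: [0.6096, -0.0088, 0.1062]
ee_rot: [0.001, 0.707, 0.707, 0.002]
contact_force: [0.0, 0.7, -1.1]
gripper_width: 0.0104
```

```bash
python3 - <<'E'
from circ import *
d=snap('wrist','w39');p=bot.sense()['eef_pos'];print(p)
print(proj(d,[[p[0],p[1],.06]])*3-[660,390])
im=d['img'][130:330,220:420,::-1];cv2.imwrite('pics/pc.png',cv2.resize(im,None,fx=3,fy=3,interpolation=cv2.INTER_CUBIC))
E
```

```text
[ 0.6092928  -0.00880938  0.10568716]
[[295.7047315  387.08620846]]
```

View pics/pc.png

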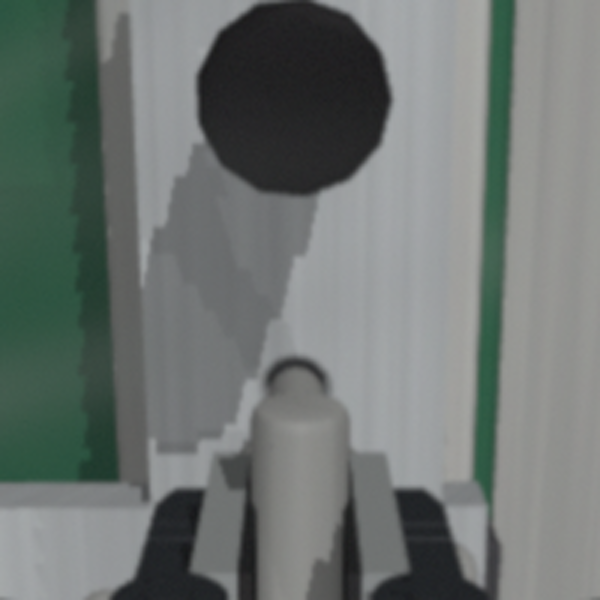

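step_arm([
  {"xyz": [0, 0, 0.08], "rotation": [0, 0, 0], "claw": 6},
  {"xyz": [0, 0, 0.08], "rotation": [0, 0, 0], "claw": 6},
  {"xyz": [0, 0, 0.06], "rotation": [0, 0, 0], "claw": 6},
])

```text
clock: 55.5
eef_pos: [0.6094, -0.0087, 0.0916]
ee_rot: [0.001, 0.707, 0.707, 0.001]
contact_force: [0.7, -0.6, -0.1]
gripper_width: 0.01
```

step_arm([
  {"xyz": [0, 0, 0.1], "rotation": [0, 0, 0], "claw": 6},
  {"xyz": [0, 0, 0.1], "rotation": [0, 0, 0], "claw": 6},
  {"xyz": [0, 0, 0.08], "rotation": [0, 0, 0], "claw": 6},
])

```text
clock: 55.88
eef_pos: [0.6094, -0.0087, 0.0735]
ee_rot: [0.001, 0.707, 0.707, 0.001]
contact_force: [-0.3, -0.5, 0.0]
gripper_width: 0.0101
```

step_arm([
  {"xyz": [0, 0, 0.08], "rotation": [0, 0, 0], "claw": 6},
  {"xyz": [0, 0, 0.06], "rotation": [0, 0, 0], "claw": 6},
  {"xyz": [0, 0, 0.04], "rotation": [0, 0, 0], "claw": 6},
])

```text
clock: 56.25
eef_pos: [0.6096, -0.0087, 0.0651]
ee_rot: [0.0, 0.707, 0.707, 0.001]
contact_force: [-11.9, 1.7, 25.8]
gripper_width: 0.0104
```

Seated at the expected height with 26 N down. Release and retract.

step_arm([
  {"xyz": [0, 0, 0], "rotation": [0, 0, 0], "claw": 34},
  {"xyz": [0, 0, 0], "rotation": [0, 0, 0], "claw": 34},
  {"xyz": [0, 0, -0.4], "rotation": [0, 0, 0], "claw": 34},
  {"xyz": [0, 0, -0.6], "rotation": [0, 0, 0], "claw": 34},
  {"xyz": [0, 0, -0.7], "rotation": [0, 0, 0], "claw": 34},
])

```text
clock: 56.88
eef_pos: [0.6065, -0.0085, 0.1646]
ee_rot: [-0.003, 0.707, 0.707, -0.001]
contact_force: [0.9, -0.9, -0.3]
gripper_width: 0.0339
```

```bash
python3 - <<'E'
from circ import *
d=snap('wrist','w40');p=bot.sense()['eef_pos'];print(p,bot.sense()['contact_force'])
C=cloud(d)
E
```

```text
[ 0.61029124 -0.00895532  0.17210273] [ 3.15642507 -0.33204374  5.12914636]
```

View pics/w40.png

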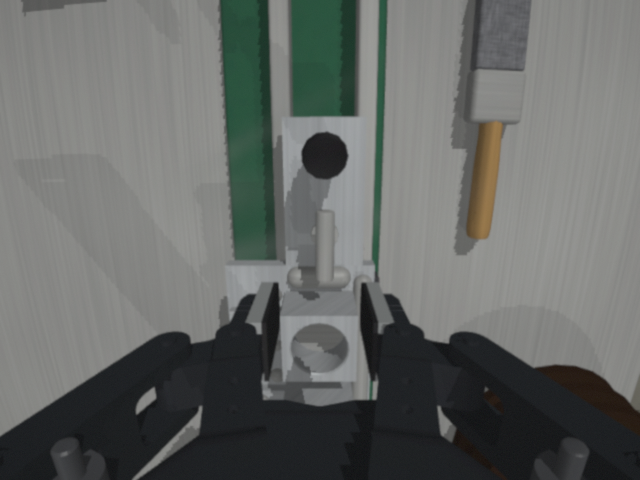

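The T-pin stands in the tail. I'll move the arm aside to check with the fixed cameras.

step_arm([
  {"xyz": [0, 0, -0.8], "rotation": [0, 0, 0], "claw": 34},
  {"xyz": [0, -0.3, -0.8], "rotation": [0, 0, 0], "claw": 34},
  {"xyz": [0.4, -0.8, -0.3], "rotation": [0, 0, 0], "claw": 34},
  {"xyz": [0.4, -0.8, 0], "rotation": [0, 0, 0], "claw": 34},
  {"xyz": [0.5, -0.8, 0], "rotation": [0, 0, 0], "claw": 34},
])

```text
clock: 57.55
eef_pos: [0.4474, 0.0687, 0.2898]
ee_rot: [0.003, 0.708, 0.706, 0.004]
contact_force: [-0.2, 0.9, 0.8]
gripper_width: 0.034
```

step_arm([
  {"xyz": [0.9, -0.2, 0], "rotation": [0, 0, 0], "claw": 34},
  {"xyz": [0.9, 0, 0], "rotation": [0, 0, 0], "claw": 34},
  {"xyz": [0.9, 0, 0], "rotation": [0, 0, 0], "claw": 34},
  {"xyz": [0.6, 0, 0], "rotation": [0, 0, 0], "claw": 34},
  {"xyz": [0, 0, 0], "rotation": [0, 0, 0], "claw": 34},
])

```text
clock: 58.18
eef_pos: [0.4328, 0.2739, 0.2901]
ee_rot: [0.005, 0.708, 0.706, 0.006]
contact_force: [0.2, 0.4, -0.5]
gripper_width: 0.0342
```

```bash
python3 - <<'E'
from circ import *
print(bot.sense()['eef_pos'],bot.sense()['contact_force'])
t=snap('top','t41');im=t['img'][150:305,190:450,::-1];cv2.imwrite('pics/t41c.png',cv2.resize(im,None,fx=3,fy=3,interpolation=cv2.INTER_CUBIC))
s=snap('side','s41');cv2.imwrite('pics/s41c.png',cv2.resize(s['img'][180:400,190:390,::-1],None,fx=2.7,fy=2.7,interpolation=cv2.INTER_CUBIC))
E
```

```text
[0.43284097 0.27392669 0.2900916 ] [ 0.22942803  0.43659603 -0.51645767]
```

View pics/t41c.png

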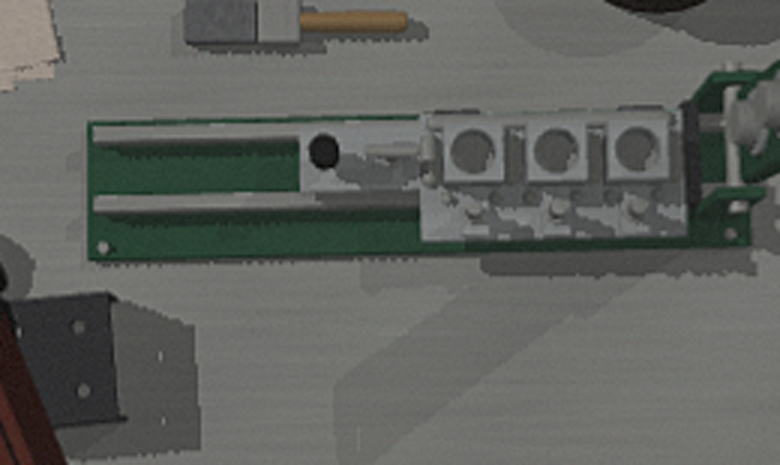

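View pics/s41c.png

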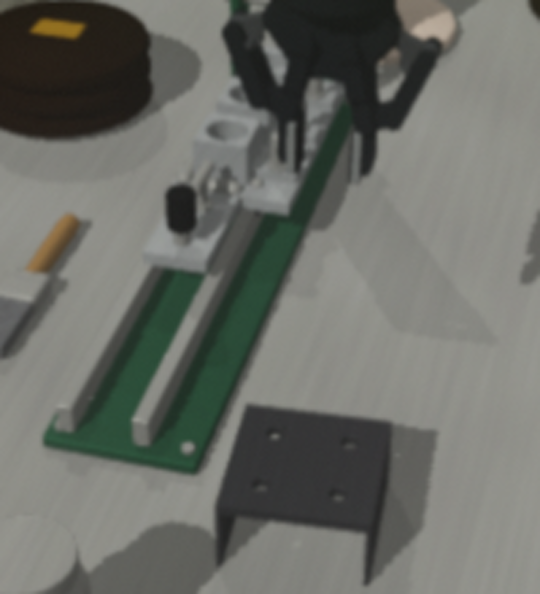

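View pics/t41.png

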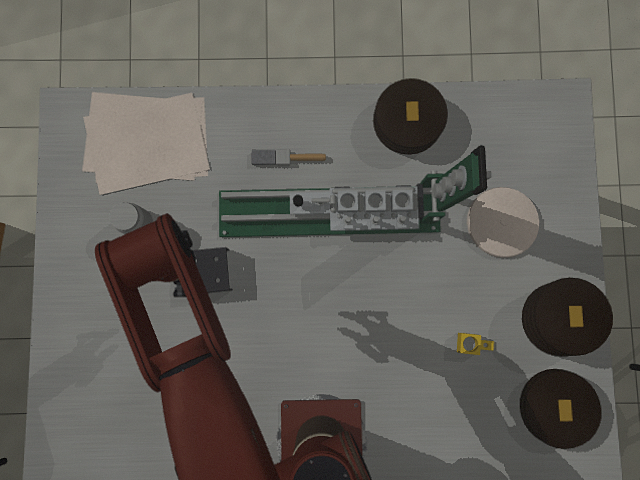

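In the top view the deck edge is against the stop bar (crop 688). All three moulds are pinned, the T-pin is at crop (395,150), the stand is empty, and the brush, tin and cake have not moved. As a last check I'll read the pin heights from the top depth image.

```bash
python3 - <<'E'
from circ import *
d=snap('top');C=cloud(d)
f=lambda p:(p[0]/3+190,p[1]/3+150)
for n,p,r in [('pin a',(472,207),5),('pin b',(556,207),5),('pin c',(636,207),5),('T',(398,150),4),('mould a',(450,130),2),('mould c',(612,130),2),('deck',(430,232),2),('knob',(323,152),2)]:
    x,y=f(p);w=C[int(y)-r:int(y)+r+1,int(x)-r:int(x)+r+1].reshape(-1,3);w=w[(w[:,0]>.3)&(w[:,2]<.3)]
    print(n,'max z',np.sort(w[:,2])[-4:].round(4),'at',w[w[:,2].argmax()].round(3))
print(bot.sense()['clock'])
E
```

```text
pin a max z [0.1058 0.1061 0.107  0.1076] at [ 0.56  -0.08   0.108]
pin b max z [0.1054 0.1082 0.1092 0.1106] at [ 0.559 -0.15   0.111]
pin c max z [0.1051 0.1065 0.1074 0.1078] at [ 0.553 -0.218  0.108]
T max z [0.099  0.0994 0.1006 0.1018] at [ 0.608 -0.014  0.102]
mould a max z [0.1031 0.1043 0.1045 0.1059] at [ 0.627 -0.054  0.106]
mould c max z [0.1041 0.1045 0.1047 0.108 ] at [ 0.627 -0.192  0.108]
deck max z [0.0653 0.0656 0.0657 0.0689] at [ 0.538 -0.041  0.069]
knob max z [0.1156 0.1169 0.1173 0.1214] at [0.603 0.054 0.121]
58.325
```

All the heights carry the same bias of about +4 mm (mould tops read 0.104 for 0.100). Allowing for that, the pins top out near 0.102 and the T-bar near 0.096, which are the seated values.

```bash
python3 -c "
from plant import bot
print(bot.sense()['contact_force'],bot.hand_in())"
```

```text
the job is handed in; nothing more can be done
[ 0.31771423 -0.61239408 -0.32380572] None
```

The press is set up and the job is handed in, at about 58 s of the 210 s allowed. I put the three grey moulds into the nests and pinned each through its ear. I then slid the carriage to the stop and locked it with the T-handled pin. The yellow look-alike was left alone, and no mould was seen to be knocked aside.

**Last checks:**
- **Pins:** allowing for a bias of about +4 mm in the top camera's depth, the pin tops read about 0.102 m and the T-bar about 0.096 m, both the seated heights. All four ended on firm contact at the expected height (18–28 N).
- **Carriage:** in the top view its edge is against the stop bar. When pushed, the force rose to 31 N with no further travel.
- **Surroundings:** the stand is empty, as all its pins were needed. The tea tin, brush and wrapped cake look undisturbed, and the arm is clear.

**What disagreed:**
- The fingertips measured 13–26 mm behind the reported TCP, not 22 mm ahead as stated. My first grasp therefore closed above the first mould without touching it. I worked from the measured value after that.
- The three round-headed pins gave different grip widths (about 10.5, 12 and 14 mm), although they are described as alike. All three seated normally.

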